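Fetch the bearing from the back of the stock bay

TASK

A customer has ordered the pillow-block bearing at the back of the black stock bay. Stand the filter canister and the carton that are in front of it on the rubber mat, then stand the bearing on its base in the middle of the metal tray, lengthwise, and only then put the canister and the carton back upright exactly where each stood, the carton square to the bay. Set everything down gently, without dropping it, and leave the pulley and the grease tub alone.

Things in the scene. Friction and masses are not known exactly. Their poses are not given: they have to be found in the camera images.
- bay: black plastic stock bay fixed to the counter, a flat floor 160 (x) by 200 (y) mm and 6 mm thick, with a lip 5 mm thick rising to 14 mm above the counter along its back (+x) and both sides (y) and no lip at its front (-x). Origin: centre of its underside, on the counter; x runs from front to back, away from the robot. It turns up to 12 degrees about vertical.
- mat: black rubber mat fixed to the counter, 240 (x) by 150 (y) mm, 3 mm thick: the side area. Origin: centre of its underside; x along its long side, z up. Left or right of the bay.
- tray: shallow aluminium customer's tray fixed to the counter, outside 200 (x) by 120 (y) by 22 (z) mm, walls and floor 4 mm thick. Origin: centre of its underside; x along its long side, z up. On the other side of the bay from the mat.
- canister_center (a point): white spin-on filter canister standing upright, a cylinder 56 mm across and 95 mm high, about 0.35 kg. The point is its centre, 47.5 mm above its underside; z up along its axis. It stands in the front half of the bay, left or right; the carton stands beside it with a gap of about 40 mm.
- carton_center (a point): brown cardboard carton standing upright, rigid, 60 (x) by 50 (y) by 90 (z) mm, about 0.25 kg. The point is its centre, 45 mm above its underside; its x is along the bay's x at the start. It stands in the front half of the bay beside the canister.
- bearing_center (a point): grey pillow-block bearing, about 0.6 kg: base 36 (x) by 127 (y) by 15 (z) mm, and on its middle a round housing 60 mm across, 63 mm high overall. Flat faces 36 mm apart (x), flush from base to top, to grip. The point is its centre, 31.5 mm above its underside; y along its length, z up. At the back of the bay, about 5 mm behind the carton and canister, which leave no room for a finger.
- pulley_center (a point): dark steel V-belt pulley lying flat on the counter between the robot and the bay, 68 mm across, 30 mm high; the point is its centre, 15 mm up. Not part of the job: leave it alone.
- tub_center (a point): white grease tub with a black lid standing on the counter between the robot and the bay, 64 mm across, 48 mm high; the point is its centre, 24 mm up. Not part of the job: leave it alone.
Things that resemble listed ones, but are neither listed nor needed, are in the scene too. What is shaped like the part that bears canister_center but orange or purple is not meant.

How it is judged:
On the way, in this order (a step that is already met when the one before it is completed fails the run):
1. the canister and the carton stand on the mat, released, while the bearing is still in its place in the bay (x of canister_center in the frame of mat between -0.105 and 0.105 m and y of canister_center in the frame of mat between -0.06 and 0.06 m and angle between each of canister_center, carton_center's own z axis and vertical below 0.1 rad and z of each of canister_center, carton_center in the frame of mat below 0.056 m and x of carton_center in the frame of mat between -0.105 and 0.105 m and y of carton_center in the frame of mat between -0.06 and 0.06 m and linear speed of each of canister, carton below 0.02 m/s and contact force between each of canister, carton and the fingers below 0.2 N and distance of bearing_center from where it was at the start of the episode below 0.02 m), for 0.2 s.
2. the bearing stands in the middle of the tray, lengthwise and released, while the canister and the carton are still on the mat (x of bearing_center in the frame of tray between -0.015 and 0.015 m and y of bearing_center in the frame of tray between -0.015 and 0.015 m and angle between bearing_center's own z axis and vertical below 0.08 rad and z of bearing_center in the frame of tray below 0.042 m and angle between the y axis of bearing_center and the x axis of tray, either way round below 0.2 rad and linear speed of bearing below 0.02 m/s and contact force between bearing and the fingers below 0.2 N and x of canister_center in the frame of mat between -0.105 and 0.105 m and y of canister_center in the frame of mat between -0.06 and 0.06 m and angle between each of canister_center, carton_center's own z axis and vertical below 0.1 rad and z of each of canister_center, carton_center in the frame of mat below 0.056 m and x of carton_center in the frame of mat between -0.105 and 0.105 m and y of carton_center in the frame of mat between -0.06 and 0.06 m), for 0.2 s.
At the end, for the whole second after the job is handed in: Bearing upright in the tray, within 15 mm of its middle along each side, lengthwise within 11 degrees; canister and carton upright, each within 15 mm of its starting place, the carton square to the bay within 15 degrees; all released and at rest (x of bearing_center in the frame of tray between -0.015 and 0.015 m and y of bearing_center in the frame of tray between -0.015 and 0.015 m and angle between bearing_center's own z axis and vertical below 0.08 rad and z of bearing_center in the frame of tray below 0.042 m and angle between the y axis of bearing_center and the x axis of tray, either way round below 0.2 rad and distance of each of canister_center, carton_center from where it was at the start of the episode below 0.015 m and angle between each of canister_center, carton_center's own z axis and vertical below 0.1 rad and angle between the x axis of carton_center and the x axis of bay, either way round below 0.26 rad and linear speed of each of canister, carton, bearing below 0.02 m/s and contact force between each of canister, carton, bearing and the fingers below 0.2 N); the robot touches nothing.
It fails at once if the pulley or the grease tub is pushed more than 15 mm (distance of any of pulley_center, tub_center from where it was at the start of the episode above 0.015 m).
It fails at once if the canister, the carton or the bearing is dropped (moves faster than 0.7 m/s outside the fingers: a fall of over 25 mm) ((contact force between canister and the fingers below 0.2 N and linear speed of canister above 0.7 m/s) or (contact force between carton and the fingers below 0.2 N and linear speed of carton above 0.7 m/s) or (contact force between bearing and the fingers below 0.2 N and linear speed of bearing above 0.7 m/s)).
It also fails if it takes over 131 s, if anything falls off the work surface, if the arm or the gripper's body presses on something with over 40 N, if the wrist force passes 120 N, or if a joint passes its speed limit or range.

ROBOT

A 6-joint arm with a two-finger parallel gripper is mounted at the origin on the work surface. World frame = base frame: x ahead of the robot, y to its left, z up, the work surface at z = 0. Lengths are in m, angles in rad, forces in N, time in s.
With the tool pointing down it reaches from about 0.275 to 0.725 m from the base axis. Payload 15.9 kg.
Tool frame: the origin (TCP) lies between the finger pads; the fingertips stand 11 mm ahead of it and the grasp point (between the pads) lies 8 mm behind it; y points along the fingers, z is the direction in which the jaws open and shut, and the axes are right-handed (so a half turn about y gives the same grasp; the last joint's range is limited). The gripper opens to 85 mm and grips with 20 to 120 N. Pads are 22 mm wide; open, the fingers measure 114 mm over their backs; the gripper's body (76 mm by 85 mm) begins 54 mm behind the grasp point. The pads swing forward as they close: fully open they stand 13 mm farther back than shut.
Start: joints at [1.248, 0.213, -0.034, 1.323, 0, 1.571], TCP at [0.159, 0.474, 0.217] pointing down, gripper open.
Joint ranges: [-2.98, 2.98], [-0.74, 1.72], [-1.14, 1.35], [-2.1, 2.04], [-1.57, 1.44], [-3.14, 3.14]. Speed limits (rad/s): [1.89, 1.89, 2.39, 2.57, 3.14, 3.14].

INTERFACE

Orientations are given as a unit quaternion [w, x, y, z].
In Python, from plant import bot gives the robot as it stands.
- The arm moves only by the tool servo_tool, never from a script. Its argument "commands" is a list of rows, each an object of numbers: "claw": the closure in counts, from 0 (fully open) to 255 (shut); "dx", "dy", "dz": the shift along the tool's x, y, z in mm; "yaw": the turn about the tool's y in degrees. In form: [{"claw": .., "dx": .., "dy": .., "dz": .., "yaw": ..}, ...]. A call has exactly 5 rows; each row shifts and turns the pose as measured when the row begins, along the tool's axes as they then stand; what a row does not reach is not made up. A row lasts 1/10 s, in which the tool goes at most 50 mm and 8.59 degrees, less where a joint would pass 70% of its speed; a pose out of reach is approached as far as the arm can. A call is refused whole if a number of a shift passes 50 or a number of a turn 8.59, either way. A call with a gripper value outside its range is refused whole. The fingers move at their own pace and stop on an object; "force" is the grip in N (left out, the last holds). Time passes only in rows, so rows that do not move let the fingers close, or fill a call up. It gives the time, the measured TCP pose, the force and the opening at its end, in the units of the state.
- bot.read_state(): the state, without advancing time (a new reading comes with each control period).
- bot.snapshot(name): name is "side" or "top" or "wrist"; returns (picture, depth): 384x512x3 uint8, blue, green, red; 384x512 float32, m along the optical axis (not along the pixel's ray), 0 where there is no reading.
- bot.get_calibration(name): a dict with "fx", "fy", "cx", "cy" (pixels), "world_from_camera" (4x4, takes a point from camera to world coordinates). Camera axes: x right, y up, looking along -z (the intrinsics and any distortion apply to the point x, -y, -z); pixel columns grow to the right and rows downward; lengths in m; the calibration is good to about 2 mm. A picture is of the moment at which its call begins: read the wrist's pose just before it. get_calibration takes no time and is no camera call; for the wrist camera it gives the pose at the moment of the call.
- bot.sign_off(): hands the job in, once; it reports no verdict.
The state is a dict: "t": time; "joint_positions": joint angles; "joint_vel": joint speeds; "effort": joint torques, N m; "ee_pos": TCP position; "orientation": TCP orientation; "contact_force": force on the tool from outside, world axes, zero at the start; "wrist_torque": the same for the moment, N m; "opening": finger opening in m.
Only numpy, scipy, OpenCV 4.12 (cv2) and the standard library are available. Lean on these libraries where they do the work, as an engineer would, in place of code of your own. Each camera call takes 0.05 s, during which the arm holds its last target.

## Working session

There is one attempt and no reset: what is moved stays moved. The work goes in short steps, Python scripts to look and compute and a tool call to move; the robot and the scene stay as the last step left them, time stands still between calls to the robot, and variables do not carry over. Pictures are saved under pics/ and viewed, and the job is handed in when it is done.

Besides the shell and the picture viewer there is one more tool, called after "Request:" by a JSON object that holds its "name" and its "arguments". servo_tool: Moves the arm, as the interface text tells. Its arguments: {"type":"object","properties":{"commands":{"type":"array"},"force":{"type":"number"}},"required":["commands"]}

```bash
ls; mkdir -p pics
python3 - <<'E'
from plant import bot
import cv2,numpy as np
s=bot.read_state()
for k,v in s.items(): print(k,np.round(v,4))
for n in("top","side","wrist"):
    c=bot.get_calibration(n); print(n,{k:np.round(v,4).tolist() for k,v in c.items()})
    p,d=bot.snapshot(n); cv2.imwrite(f"pics/{n}0.png",p); np.save(f"pics/{n}0.npy",d)
E
```

```text
pics
t 0.0
joint_positions [ 1.248   0.2134 -0.0351  1.3235 -0.      1.5708]
joint_vel [-0.0004 -0.0003  0.0008  0.     -0.0006 -0.0003]
effort [-4.30000e-03 -6.86174e+01  4.87111e+01  1.77000e-02 -3.00000e-04
 -1.00000e-04]
ee_pos [0.1585 0.4738 0.2169]
orientation [-0.6975  0.6983 -0.1137  0.1136]
contact_force [-0.5156 -0.8451  0.1905]
wrist_torque [-0.0198  0.0288 -0.0305]
opening 0.0856
top {'fx': 362.8047, 'fy': 362.8047, 'cx': 253.8752, 'cy': 184.0301, 'world_from_camera': [[-0.0164, 0.9962, -0.086, 0.4561], [-0.9998, -0.0154, 0.0125, 0.0108], [0.0112, 0.0862, 0.9962, 0.9082], [0.0, 0.0, 0.0, 1.0]]}
side {'fx': 381.7392, 'fy': 381.7392, 'cx': 257.586, 'cy': 191.4252, 'world_from_camera': [[0.8906, 0.2732, -0.3636, 0.2082], [-0.4542, 0.4928, -0.7422, -0.5945], [-0.0236, 0.8261, 0.563, 0.5096], [0.0, 0.0, 0.0, 1.0]]}
wrist {'fx': 268.6322, 'fy': 268.6322, 'cx': 254.1831, 'cy': 188.2436, 'world_from_camera': [[0.3166, -0.9038, -0.2881, 0.0859], [0.9486, 0.3012, 0.0975, 0.4978], [-0.0013, -0.3041, 0.9526, 0.3715], [0.0, 0.0, 0.0, 1.0]]}
```

View pics/top0.png

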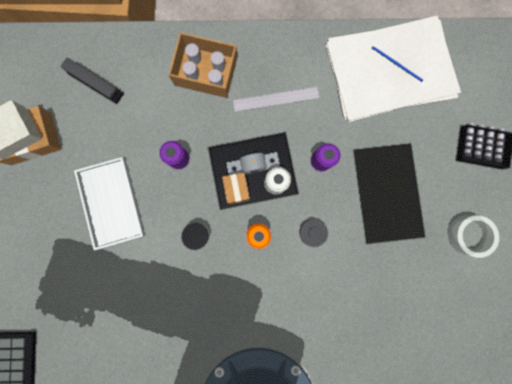

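View pics/side0.png

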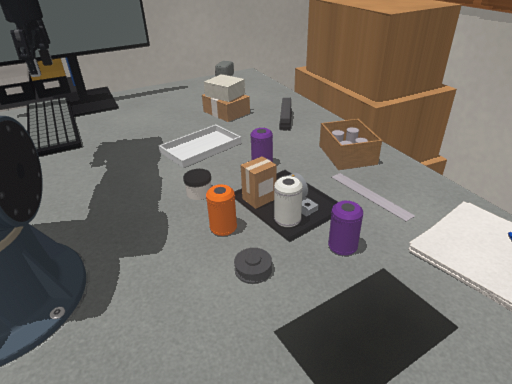

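View pics/wrist0.png

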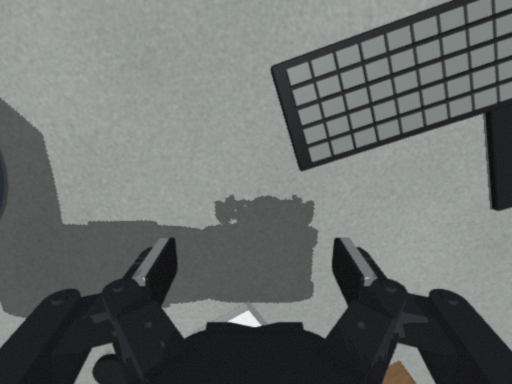

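The top view shows:
- Bay around (253,170), with the white canister at (278,180), the carton at (236,188) and the bearing behind them at (253,161).
- Mat at (390,193) and tray at (110,203).
- Tub at (195,235) and pulley at (313,232).

Candidates that could be mistaken:
- **Canister:** white (278,180) is the one I want. Purple (174,154), purple (325,157), orange (259,236) and the white ring (478,236) are lookalikes.
- **Carton:** (236,188) in the bay. The brown box (200,65) and the stack (30,140) are lookalikes.

Next I measure.

```bash
cat > h.py <<'E'
import cv2,numpy as np,json
from plant import bot
def cal(n):
    c=bot.get_calibration(n); c["T"]=np.array(c["world_from_camera"]); return c
def ray(c,u,v):
    d=np.stack([(np.asarray(u,float)-c["cx"])/c["fx"],-(np.asarray(v,float)-c["cy"])/c["fy"],-np.ones_like(np.asarray(u,float))],-1)
    return c["T"][:3,3],d@c["T"][:3,:3].T
def onplane(c,u,v,z):
    o,d=ray(c,u,v); return o+d*((z-o[2])/d[...,2])[...,None]
def cloud(c,dep):
    v,u=np.mgrid[:dep.shape[0],:dep.shape[1]]
    o,d=ray(c,u,v); P=o+d*dep[...,None]; P[dep<=0]=np.nan; return P
def proj(c,P):
    q=(np.asarray(P)-c["T"][:3,3])@c["T"][:3,:3]
    return np.stack([c["cx"]+c["fx"]*q[...,0]/-q[...,2],c["cy"]+c["fy"]*q[...,1]/q[...,2]],-1)
def tri(c1,p1,c2,p2):
    o1,d1=ray(c1,*p1);o2,d2=ray(c2,*p2)
    A=np.stack([d1,-d2],1);s=np.linalg.lstsq(A,o2-o1,rcond=None)[0]
    a=o1+s[0]*d1;b=o2+s[1]*d2;return (a+b)/2,np.linalg.norm(a-b)
E
python3 - <<'E'
from h import *
c=cal("top");p=cv2.imread("pics/top0.png");d=np.load("pics/top0.npy");P=cloud(c,d)
for n,(u,v) in dict(can=(278,174),can2=(285,185),carton=(236,180),bear=(253,158),base=(232,165),mat=(390,190),tray=(110,200),tub=(195,232),pul=(313,228),baycorner=(216,160),counter=(150,100),purpL=(174,148),purR=(325,150),orange=(259,228)).items(): print(n,np.round(P[v,u],3))
cs=cal("side");ds=np.load("pics/side0.npy");Q=cloud(cs,ds)
for n,(u,v) in dict(canside=(288,205),cantop=(290,184),cartontop=(258,166),counter=(150,310),mat=(370,330),tray=(200,147)).items(): print(n,np.round(Q[v,u],3))
cv2.imwrite("pics/crop_top.png",cv2.resize(p[120:260,140:440],None,fx=2.6,fy=2.6,interpolation=2))
s=cv2.imread("pics/side0.png");cv2.imwrite("pics/crop_side.png",cv2.resize(s[110:300,170:400],None,fx=3,fy=3,interpolation=2))
E
```

```text
can [ 0.547 -0.054  0.102]
can2 [ 0.523 -0.069  0.101]
carton [0.536 0.041 0.099]
bear [0.59  0.001 0.067]
base [0.581 0.053 0.022]
mat [ 0.514 -0.342  0.002]
tray [0.5   0.357 0.005]
tub [0.419 0.14  0.047]
pul [ 0.424 -0.14   0.033]
baycorner [0.596 0.093 0.006]
counter [ 0.754  0.262 -0.001]
purpL [0.611 0.18  0.096]
purR [ 0.602 -0.162  0.095]
orange [ 0.428 -0.009  0.093]
canside [ 0.527 -0.078  0.063]
cantop [ 0.539 -0.065  0.102]
cartontop [0.519 0.035 0.097]
counter [ 0.226 -0.146  0.001]
mat [ 0.515 -0.344  0.003]
tray [0.492 0.35  0.005]
```

View pics/crop_top.png

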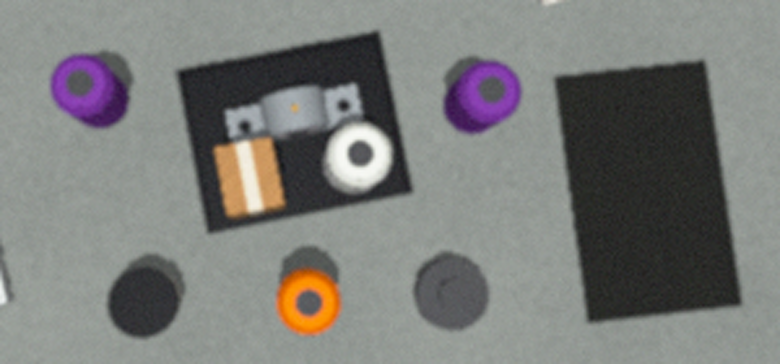

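View pics/crop_side.png

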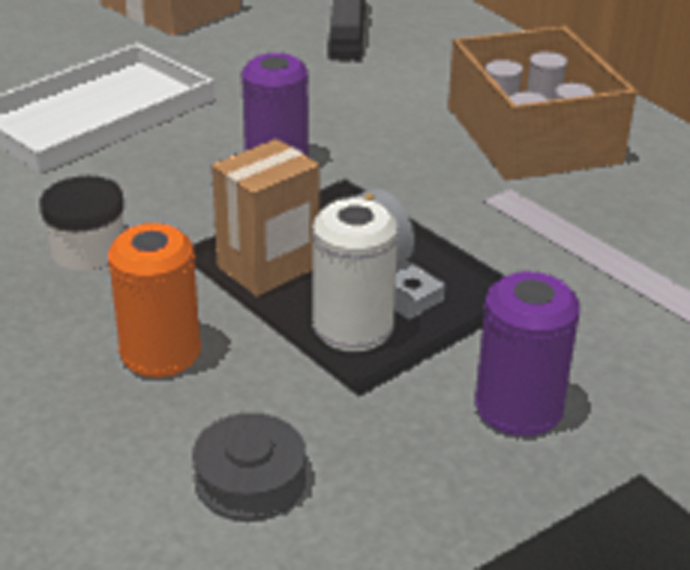

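Run:
```python
from h import *
def rectinfo(X):
    (cx,cy),(w,h),a=cv2.minAreaRect((X*1000).astype(np.float32)); return np.round([cx,cy,w,h,a],1)
for n in("top","side"):
    c=cal(n);p=cv2.imread(f"pics/{n}0.png");d=np.load(f"pics/{n}0.npy");P=cloud(c,d)
    hsv=cv2.cvtColor(p,cv2.COLOR_BGR2HSV).astype(int);H,S,V=hsv[...,0],hsv[...,1],hsv[...,2]
    box=lambda x0,x1,y0,y1:(P[...,0]>x0)&(P[...,0]<x1)&(P[...,1]>y0)&(P[...,1]<y1)
    Z=P[...,2]
    # carton top
    m=box(.46,.58,-.01,.09)&(Z>.09)&(Z<.105); X=P[m]; print(n,"carton",rectinfo(X[:,:2]),np.median(Z[m]).round(4),m.sum())
    m=box(.46,.6,-.12,-.02)&(Z>.085)&(Z<.11); X=P[m][:,:2]; (a,b),r=cv2.minEnclosingCircle((X*1000).astype(np.float32)); print("can",np.round([a,b,r],1),X.mean(0).round(4),np.median(Z[m&(Z>.095)]).round(4),m.sum())
    m=box(.54,.65,-.1,.1)&(Z>.015)&(Z<.03)
    print("bear base",rectinfo(P[m][:,:2]),np.median(Z[m]).round(4))
    m=box(.57,.65,-.1,.1)&(Z>.055)&(Z<.075);print("bear top",rectinfo(P[m][:,:2]),Z[m].max())
    # mat / tray via masks
    m=((V<70)&box(.35,.7,-.5,-.2)).astype(np.uint8); ct=max(cv2.findContours(m,0,2)[0],key=cv2.contourArea)[:,0]
    print("mat",rectinfo(onplane(c,ct[:,0],ct[:,1],.003)[:,:2]))
    m=(Z>.015)&(Z<.03)&box(.35,.65,.25,.5); print("tray",rectinfo(P[m][:,:2]),np.median(Z[m]))
    m=((V<60)&box(.42,.7,-.15,.15)).astype(np.uint8);
    m=cv2.morphologyEx(m,cv2.MORPH_OPEN,np.ones((3,3)));ct=max(cv2.findContours(m,0,2)[0],key=cv2.contourArea)[:,0]
    print("bay",rectinfo(onplane(c,ct[:,0],ct[:,1],.012)[:,:2]))
    for nm,bx,zz in(("tub",(.36,.48,.08,.2),(.04,.055)),("pul",(.36,.48,-.2,-.08),(.024,.038)),("orange",(.37,.5,-.06,.06),(.03,.1)),("purL",(.5,.7,.12,.25),(.03,.1)),("purR",(.5,.7,-.25,-.115),(.03,.1))):
        m=box(*bx)&(Z>zz[0])&(Z<zz[1]); (a,b),r=cv2.minEnclosingCircle((P[m][:,:2]*1000).astype(np.float32)); print(nm,np.round([a,b,r],1))
```

```text
top carton [518.5  43.5  60.3  49.7  10.4] 0.0956 590
can [536.1 -52.8  28.2] [ 0.535  -0.0522] 0.0999 482
bear base [5.930e+02 1.000e-01 1.071e+02 1.979e+02 1.200e+00] 0.0205
bear top [584.2   3.4  29.6  53.4   5.5] 0.07145895244147205
mat [ 508.  -337.6  236.5  146.9    5.5]
tray [532.6 374.9 306.1 150.8  24.4] 0.020912633185347806
bay [569.3   1.8 154.3 195.2  10.6]
tub [409.2 142.5  31.7]
pul [ 410.6 -142.4   33.4]
orange [442.   19.2  68.7]
purL [601.4 189.   28.1]
purR [ 590.8 -169.5   28.5]
side carton [521.6  40.6  61.   53.   10.8] 0.0967 414
can [538.4 -57.8  27.9] [ 0.5343 -0.0644] 0.1013 478
bear base [595.6  -1.6 194.4 108.9  89.6] 0.0214
bear top [592.6  -2.7  22.2  45.   14.3] 0.07425082532422927
mat [ 509.9 -340.1  239.3  149.4    5.4]
tray [533.9 372.  301.7 153.1  24. ] 0.020192709983670426
bay [569.4  -3.4 168.  209.1  10.3]
tub [412.7 140.   32.7]
pul [ 414.7 -145.7   34.1]
orange [445.5  13.8  68.9]
purL [604.2 184.2  28.1]
purR [ 592.  -173.9   28. ]
```

Run:
```python
from h import *
def rectinfo(X):
    (cx,cy),(w,h),a=cv2.minAreaRect((X*1000).astype(np.float32)); return np.round([cx,cy,w,h,a],1)
for n,(x0,x1,y0,y1) in dict(top=(70,147,150,255),side=(155,250,120,170)).items():
    c=cal(n);p=cv2.imread(f"pics/{n}0.png");d=np.load(f"pics/{n}0.npy");P=cloud(c,d)
    hsv=cv2.cvtColor(p,cv2.COLOR_BGR2HSV).astype(int)
    m=((hsv[...,2]>165)).astype(np.uint8); w=np.zeros_like(m);w[y0:y1,x0:x1]=1;m&=w
    ct=max(cv2.findContours(m,0,2)[0],key=cv2.contourArea)[:,0]
    print(n,"tray rim",rectinfo(onplane(c,ct[:,0],ct[:,1],.022)[:,:2]))
    sel=w.astype(bool)&(P[...,2]>.013)&(P[...,2]<.03); print(" by depth",rectinfo(P[sel][:,:2]),sel.sum())
from scipy.spatial.transform import Rotation as R
s=bot.read_state();q=s["orientation"];print(R.from_quat([q[1],q[2],q[3],q[0]]).as_matrix().round(3))
```

```text
top tray rim [492.3 356.1 205.5 123.5  15.2]
 by depth [491.5 356.6 200.  122.   15.2] 672
side tray rim [496.  356.4 202.7 123.1  15.1]
 by depth [495.5 354.6 202.5 126.5  15.5] 625
[[ 0.948 -0.     0.317]
 [-0.317 -0.001  0.948]
 [ 0.    -1.    -0.001]]
```

```bash
cat > plan.py <<'E'
import sys
from h import *
from scipy.spatial.transform import Rotation as R
def cur():
    s=bot.read_state();q=s["orientation"];M=R.from_quat([q[1],q[2],q[3],q[0]]).as_matrix()
    return s,np.array(s["ee_pos"])*1000,np.degrees(np.arctan2(M[1,2],M[0,2]))
def plan(x,y,z,psi):
    s,p,a=cur()
    print("t",round(s["t"],2),"tcp",p.round(1),"psi",round(a,1),"j",np.round(s["joint_positions"],2),"open",round(s["opening"]*1000,1),"F",np.round(s["contact_force"],1))
    t=np.array([x,y,z],float);dpsi=(psi-a+180)%360-180
    n=max(1,int(np.ceil(max(np.linalg.norm(t-p)/48,abs(dpsi)/8.5))))
    print("total",(t-p).round(1),"dpsi",round(dpsi,1),"rows",n)
    d=(t-p)/n
    for i in range(n):
        b=np.radians(a+dpsi/n*i)
        print(i,dict(dx=round(d[0]*np.sin(b)-d[1]*np.cos(b)),dy=round(-d[2]),dz=round(d[0]*np.cos(b)+d[1]*np.sin(b)),yaw=round(-dpsi/n,1)))
if __name__=="__main__": plan(*map(float,sys.argv[1:5]))
E
python3 plan.py 537 -55 215 100.4
```

```text
t 0.15 tcp [158.5 473.9 217. ] psi 71.5 j [ 1.25  0.21 -0.03  1.32 -0.    1.57] open 85.5 F [ 0.1  0.3 -0.1]
total [ 378.5 -528.9   -2. ] dpsi 28.9 rows 14
0 {'dx': 38, 'dy': 0, 'dz': -27, 'yaw': np.float64(-2.1)}
1 {'dx': 37, 'dy': 0, 'dz': -29, 'yaw': np.float64(-2.1)}
2 {'dx': 36, 'dy': 0, 'dz': -30, 'yaw': np.float64(-2.1)}
3 {'dx': 34, 'dy': 0, 'dz': -31, 'yaw': np.float64(-2.1)}
4 {'dx': 33, 'dy': 0, 'dz': -32, 'yaw': np.float64(-2.1)}
5 {'dx': 32, 'dy': 0, 'dz': -34, 'yaw': np.float64(-2.1)}
6 {'dx': 31, 'dy': 0, 'dz': -35, 'yaw': np.float64(-2.1)}
7 {'dx': 30, 'dy': 0, 'dz': -36, 'yaw': np.float64(-2.1)}
8 {'dx': 28, 'dy': 0, 'dz': -37, 'yaw': np.float64(-2.1)}
9 {'dx': 27, 'dy': 0, 'dz': -38, 'yaw': np.float64(-2.1)}
10 {'dx': 26, 'dy': 0, 'dz': -39, 'yaw': np.float64(-2.1)}
11 {'dx': 24, 'dy': 0, 'dz': -40, 'yaw': np.float64(-2.1)}
12 {'dx': 23, 'dy': 0, 'dz': -41, 'yaw': np.float64(-2.1)}
13 {'dx': 21, 'dy': 0, 'dz': -41, 'yaw': np.float64(-2.1)}
```

Request:
{"name": "servo_tool", "arguments": {"commands": [{"claw":0,"dx":38,"dy":0,"dz":-27,"yaw":-2},{"claw":0,"dx":37,"dy":0,"dz":-29,"yaw":-2},{"claw":0,"dx":36,"dy":0,"dz":-30,"yaw":-2},{"claw":0,"dx":34,"dy":0,"dz":-31,"yaw":-2},{"claw":0,"dx":33,"dy":0,"dz":-32,"yaw":-2}]}}

```text
t: 0.65
ee_pos: [0.295, 0.2823, 0.2153]
orientation: [-0.705, 0.706, -0.048, 0.047]
contact_force: [0.9, 0.6, -0.0]
opening: 0.0851
```

Request:
{"name": "servo_tool", "arguments": {"commands": [{"claw":0,"dx":32,"dy":0,"dz":-34,"yaw":-2},{"claw":0,"dx":31,"dy":0,"dz":-35,"yaw":-2},{"claw":0,"dx":30,"dy":0,"dz":-36,"yaw":-2},{"claw":0,"dx":28,"dy":0,"dz":-37,"yaw":-2},{"claw":0,"dx":27,"dy":0,"dz":-38,"yaw":-2}]}}

```text
t: 1.15
ee_pos: [0.4353, 0.0843, 0.2156]
orientation: [-0.706, 0.707, 0.017, -0.018]
contact_force: [0.3, 0.8, 0.7]
opening: 0.0854
```

```bash
python3 plan.py 537 -55 215 100.4
```

```text
t 1.15 tcp [435.3  84.3 215.6] psi 92.8 j [ 0.19  0.1  -0.18  1.3  -0.    0.14] open 85.4 F [0.3 0.8 0.7]
total [ 101.7 -139.3   -0.6] dpsi 7.6 rows 4
0 {'dx': 24, 'dy': 0, 'dz': -36, 'yaw': np.float64(-1.9)}
1 {'dx': 22, 'dy': 0, 'dz': -37, 'yaw': np.float64(-1.9)}
2 {'dx': 21, 'dy': 0, 'dz': -38, 'yaw': np.float64(-1.9)}
3 {'dx': 20, 'dy': 0, 'dz': -38, 'yaw': np.float64(-1.9)}
```

Request:
{"name": "servo_tool", "arguments": {"commands": [{"claw":0,"dx":24,"dy":0,"dz":-36,"yaw":-1.9},{"claw":0,"dx":22,"dy":0,"dz":-37,"yaw":-1.9},{"claw":0,"dx":21,"dy":0,"dz":-38,"yaw":-1.9},{"claw":0,"dx":20,"dy":0,"dz":-38,"yaw":-1.9},{"claw":0,"dx":0,"dy":0,"dz":0,"yaw":0}]}}

```text
t: 1.65
ee_pos: [0.5415, -0.0671, 0.2141]
orientation: [-0.704, 0.705, 0.064, -0.066]
contact_force: [-0.2, 1.5, -0.2]
opening: 0.0853
```

```bash
python3 plan.py 537 -55 215 100.4
python3 - <<'E'
from h import *
c=cal("wrist");p,d=bot.snapshot("wrist");cv2.imwrite("pics/wrist1.png",p);np.save("pics/wrist1.npy",d);np.save("pics/wrist1_T.npy",c["T"])
print(c["T"].round(3))
P=cloud(c,d);Z=P[...,2]
box=lambda x0,x1,y0,y1:(P[...,0]>x0)&(P[...,0]<x1)&(P[...,1]>y0)&(P[...,1]<y1)
def ri(X): (cx,cy),(w,h),a=cv2.minAreaRect((X*1000).astype(np.float32)); return np.round([cx,cy,w,h,a],1)
m=box(.46,.58,-.01,.09)&(Z>.09)&(Z<.105)
if m.sum(): print("carton",ri(P[m][:,:2]),np.median(Z[m]))
m=box(.46,.6,-.12,-.02)&(Z>.085)&(Z<.11);(a,b),r=cv2.minEnclosingCircle((P[m][:,:2]*1000).astype(np.float32)); print("can",np.round([a,b,r],1),np.percentile(Z[m],90))
E
```

```text
t 1.65 tcp [541.5 -67.1 214.1] psi 100.5 j [-0.12  0.31  0.09  1.35 -0.   -0.31] open 85.3 F [-0.2  1.5 -0.2]
total [-4.5 12.1  0.9] dpsi -0.1 rows 1
0 {'dx': -2, 'dy': -1, 'dz': 13, 'yaw': np.float64(0.1)}
[[-0.183 -0.937 -0.297  0.466]
 [ 0.983 -0.176 -0.053 -0.082]
 [-0.002 -0.302  0.953  0.369]
 [ 0.     0.     0.     1.   ]]
carton [522.1  42.4  60.3  50.6  10.8] 0.09411530515731442
can [539.6 -53.7  28.1] 0.10003458704410612
```

View pics/wrist1.png

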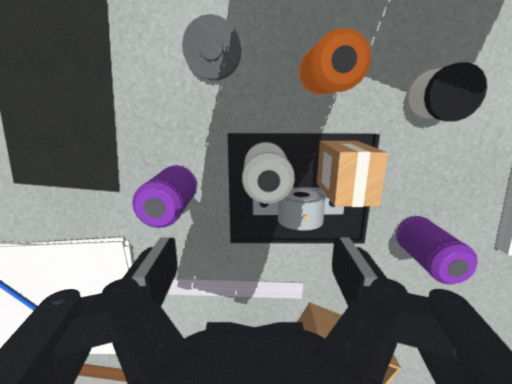

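Request:
{"name": "servo_tool", "arguments": {"commands": [{"claw":0,"dx":-2,"dy":8,"dz":12,"yaw":0},{"claw":0,"dx":0,"dy":30,"dz":0,"yaw":0},{"claw":0,"dx":0,"dy":20,"dz":0,"yaw":0},{"claw":0,"dx":0,"dy":8,"dz":0,"yaw":0},{"claw":0,"dx":0,"dy":0,"dz":0,"yaw":0}]}}

```text
t: 2.2
ee_pos: [0.5339, -0.0505, 0.1467]
orientation: [-0.704, 0.704, 0.064, -0.066]
contact_force: [0.0, -0.3, 0.1]
opening: 0.0856
```

```bash
python3 plan.py 538 -55 58 100.4
```

```text
t 2.2 tcp [533.9 -50.5 146.7] psi 100.5 j [-0.09  0.31 -0.08  1.18 -0.   -0.28] open 85.6 F [ 0.  -0.3  0.1]
total [  4.1  -4.5 -88.7] dpsi -0.1 rows 2
0 {'dx': 2, 'dy': 44, 'dz': -3, 'yaw': np.float64(0.1)}
1 {'dx': 2, 'dy': 44, 'dz': -3, 'yaw': np.float64(0.1)}
```

Request:
{"name": "servo_tool", "arguments": {"commands": [{"claw":0,"dx":3,"dy":2,"dz":-5,"yaw":0},{"claw":0,"dx":0,"dy":25,"dz":0,"yaw":0},{"claw":0,"dx":0,"dy":30,"dz":0,"yaw":0},{"claw":0,"dx":0,"dy":18,"dz":0,"yaw":0},{"claw":0,"dx":0,"dy":0,"dz":0,"yaw":0}]}}

```text
t: 2.7
ee_pos: [0.5418, -0.0552, 0.0746]
orientation: [-0.704, 0.705, 0.067, -0.063]
contact_force: [-1.0, 0.1, 0.5]
opening: 0.0853
```

```bash
python3 plan.py 538 -55 58 100.4
```

```text
t 2.7 tcp [541.8 -55.2  74.6] psi 100.6 j [-0.1   0.37 -0.2   1.   -0.   -0.29] open 85.3 F [-1.   0.1  0.5]
total [ -3.8   0.2 -16.6] dpsi -0.2 rows 1
0 {'dx': -4, 'dy': 17, 'dz': 1, 'yaw': np.float64(0.2)}
```

Request:
{"name": "servo_tool", "arguments": {"commands": [{"claw":0,"dx":-3,"dy":14,"dz":0,"yaw":0},{"claw":0,"dx":0,"dy":0,"dz":0,"yaw":0},{"claw":80,"dx":0,"dy":0,"dz":0,"yaw":0},{"claw":120,"dx":0,"dy":0,"dz":0,"yaw":0},{"claw":160,"dx":0,"dy":0,"dz":0,"yaw":0}], "force": 40}}

```text
t: 3.2
ee_pos: [0.5431, -0.0563, 0.067]
orientation: [-0.703, 0.705, 0.069, -0.061]
contact_force: [0.8, -0.6, -3.8]
opening: 0.0533
```

Request:
{"name": "servo_tool", "arguments": {"commands": [{"claw":200,"dx":0,"dy":0,"dz":0,"yaw":0},{"claw":200,"dx":0,"dy":0,"dz":0,"yaw":0},{"claw":200,"dx":0,"dy":0,"dz":0,"yaw":0},{"claw":200,"dx":0,"dy":0,"dz":0,"yaw":0},{"claw":200,"dx":0,"dy":0,"dz":0,"yaw":0}]}}

```text
t: 3.7
ee_pos: [0.5433, -0.0564, 0.0677]
orientation: [-0.703, 0.705, 0.069, -0.061]
contact_force: [1.3, -0.1, -3.4]
opening: 0.0541
```

```bash
python3 plan.py 538 -55 190 100.4;python3 - <<'E'
from h import *
for n in("side","wrist"):
    p,d=bot.snapshot(n);cv2.imwrite(f"pics/{n}2.png",p)
E
```

```text
t 3.7 tcp [543.3 -56.4  67.7] psi 100.6 j [-0.1   0.37 -0.21  0.98 -0.   -0.29] open 54.1 F [ 1.3 -0.1 -3.4]
total [ -5.3   1.4 122.3] dpsi -0.2 rows 3
0 {'dx': -2, 'dy': -41, 'dz': 1, 'yaw': np.float64(0.1)}
1 {'dx': -2, 'dy': -41, 'dz': 1, 'yaw': np.float64(0.1)}
2 {'dx': -2, 'dy': -41, 'dz': 1, 'yaw': np.float64(0.1)}
```

View pics/side2.png

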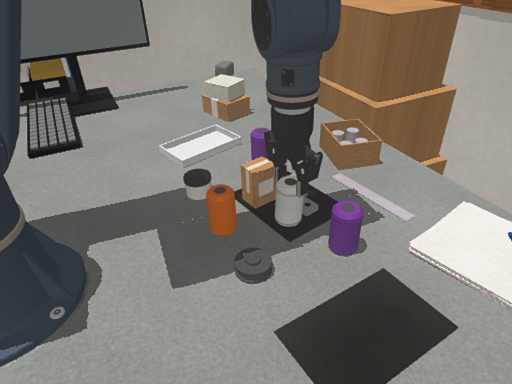

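Request:
{"name": "servo_tool", "arguments": {"commands": [{"claw":200,"dx":0,"dy":-10,"dz":0,"yaw":0},{"claw":200,"dx":0,"dy":-25,"dz":0,"yaw":0},{"claw":200,"dx":0,"dy":-40,"dz":0,"yaw":0},{"claw":200,"dx":0,"dy":-40,"dz":0,"yaw":0},{"claw":200,"dx":0,"dy":-25,"dz":-15,"yaw":0}]}}

```text
t: 4.3
ee_pos: [0.541, -0.0696, 0.2116]
orientation: [-0.704, 0.705, 0.068, -0.063]
contact_force: [1.5, -1.1, -3.4]
opening: 0.0539
```

```bash
python3 plan.py 569 -335 195 100.4
```

```text
t 4.3 tcp [541.  -69.6 211.6] psi 100.6 j [-0.13  0.3   0.07  1.33  0.   -0.31] open 53.9 F [ 1.5 -1.1 -3.4]
total [  28.  -265.4  -16.6] dpsi -0.2 rows 6
0 {'dx': -4, 'dy': 3, 'dz': -44, 'yaw': np.float64(0.0)}
1 {'dx': -4, 'dy': 3, 'dz': -44, 'yaw': np.float64(0.0)}
2 {'dx': -4, 'dy': 3, 'dz': -44, 'yaw': np.float64(0.0)}
3 {'dx': -3, 'dy': 3, 'dz': -44, 'yaw': np.float64(0.0)}
4 {'dx': -3, 'dy': 3, 'dz': -44, 'yaw': np.float64(0.0)}
5 {'dx': -3, 'dy': 3, 'dz': -44, 'yaw': np.float64(0.0)}
```

Request:
{"name": "servo_tool", "arguments": {"commands": [{"claw":200,"dx":-4,"dy":0,"dz":-40,"yaw":0},{"claw":200,"dx":-4,"dy":0,"dz":-45,"yaw":0},{"claw":200,"dx":-4,"dy":0,"dz":-45,"yaw":0},{"claw":200,"dx":-4,"dy":0,"dz":-45,"yaw":0},{"claw":200,"dx":-4,"dy":0,"dz":-40,"yaw":0}]}}

```text
t: 4.8
ee_pos: [0.5642, -0.289, 0.2227]
orientation: [-0.702, 0.705, 0.074, -0.062]
contact_force: [0.8, 0.9, -3.8]
opening: 0.0539
```

Request:
{"name": "servo_tool", "arguments": {"commands": [{"claw":200,"dx":-2,"dy":0,"dz":-25,"yaw":0},{"claw":200,"dx":0,"dy":10,"dz":-10,"yaw":0},{"claw":200,"dx":0,"dy":20,"dz":0,"yaw":0},{"claw":200,"dx":0,"dy":10,"dz":0,"yaw":0},{"claw":200,"dx":0,"dy":0,"dz":0,"yaw":0}]}}

```text
t: 5.3
ee_pos: [0.5686, -0.3301, 0.1822]
orientation: [-0.702, 0.706, 0.072, -0.06]
contact_force: [0.1, 0.6, -3.3]
opening: 0.0542
```

```bash
python3 plan.py 569 -335 66 100.4
```

```text
t 5.3 tcp [ 568.6 -330.1  182.2] psi 100.7 j [-0.53  0.54  0.35  1.36  0.01 -0.72] open 54.2 F [ 0.1  0.6 -3.3]
total [   0.4   -4.9 -116.2] dpsi -0.3 rows 3
0 {'dx': 0, 'dy': 39, 'dz': -2, 'yaw': np.float64(0.1)}
1 {'dx': 0, 'dy': 39, 'dz': -2, 'yaw': np.float64(0.1)}
2 {'dx': 0, 'dy': 39, 'dz': -2, 'yaw': np.float64(0.1)}
```

Request:
{"name": "servo_tool", "arguments": {"commands": [{"claw":200,"dx":0,"dy":25,"dz":-3,"yaw":0},{"claw":200,"dx":0,"dy":35,"dz":0,"yaw":0},{"claw":200,"dx":0,"dy":30,"dz":0,"yaw":0},{"claw":200,"dx":0,"dy":8,"dz":0,"yaw":0},{"claw":200,"dx":0,"dy":0,"dz":0,"yaw":0}]}}

```text
t: 5.8
ee_pos: [0.5732, -0.3304, 0.0868]
orientation: [-0.701, 0.707, 0.075, -0.06]
contact_force: [0.6, 0.4, -2.3]
opening: 0.0539
```

```bash
python3 plan.py 569 -335 66 100.4
python3 - <<'E'
from h import *
from scipy.spatial.transform import Rotation as R
q=bot.read_state()["orientation"];print(R.from_quat([q[1],q[2],q[3],q[0]]).as_matrix().round(3))
E
```

```text
t 5.8 tcp [ 573.2 -330.4   86.8] psi 101.0 j [-0.53  0.57  0.17  1.14  0.01 -0.72] open 53.9 F [ 0.6  0.4 -2.3]
total [ -4.2  -4.6 -20.8] dpsi -0.6 rows 1
0 {'dx': -5, 'dy': 21, 'dz': -4, 'yaw': np.float64(0.6)}
[[ 0.982  0.023 -0.19 ]
 [ 0.19  -0.006  0.982]
 [ 0.021 -1.    -0.01 ]]
```

Request:
{"name": "servo_tool", "arguments": {"commands": [{"claw":200,"dx":-5,"dy":10,"dz":-4,"yaw":0},{"claw":200,"dx":0,"dy":7,"dz":0,"yaw":0},{"claw":200,"dx":0,"dy":4,"dz":0,"yaw":0},{"claw":200,"dx":0,"dy":2,"dz":0,"yaw":0},{"claw":200,"dx":0,"dy":0,"dz":0,"yaw":0}]}}

```text
t: 6.3
ee_pos: [0.5715, -0.3367, 0.0671]
orientation: [-0.7, 0.708, 0.077, -0.058]
contact_force: [-0.3, 0.8, -3.2]
opening: 0.0541
```

```bash
python3 plan.py 569 -335 65 100.4
```

```text
t 6.3 tcp [ 571.5 -336.7   67.1] psi 101.0 j [-0.54  0.58  0.13  1.09  0.01 -0.73] open 54.1 F [-0.3  0.8 -3.2]
total [-2.5  1.7 -2.1] dpsi -0.6 rows 1
0 {'dx': -2, 'dy': 2, 'dz': 2, 'yaw': np.float64(0.6)}
```

Still about 2 mm of height by force and geometry. I lower a bit more, then check the contact.

Request:
{"name": "servo_tool", "arguments": {"commands": [{"claw":200,"dx":0,"dy":2,"dz":0,"yaw":0},{"claw":200,"dx":0,"dy":1.5,"dz":0,"yaw":0},{"claw":200,"dx":0,"dy":0,"dz":0,"yaw":0},{"claw":200,"dx":0,"dy":0,"dz":0,"yaw":0},{"claw":200,"dx":0,"dy":0,"dz":0,"yaw":0}]}}

```text
t: 6.8
ee_pos: [0.5721, -0.3369, 0.0641]
orientation: [-0.699, 0.708, 0.078, -0.058]
contact_force: [0.1, -0.1, -2.8]
opening: 0.0541
```

```bash
python3 plan.py 569 -335 65 100.4
```

```text
t 6.8 tcp [ 572.1 -336.9   64.1] psi 101.0 j [-0.54  0.59  0.12  1.08  0.01 -0.73] open 54.1 F [ 0.1 -0.1 -2.8]
total [-3.1  1.9  0.9] dpsi -0.6 rows 1
0 {'dx': -3, 'dy': -1, 'dz': 2, 'yaw': np.float64(0.6)}
```

Request:
{"name": "servo_tool", "arguments": {"commands": [{"claw":200,"dx":0,"dy":2,"dz":0,"yaw":0},{"claw":200,"dx":0,"dy":2,"dz":0,"yaw":0},{"claw":200,"dx":0,"dy":0,"dz":0,"yaw":0},{"claw":200,"dx":0,"dy":0,"dz":0,"yaw":0},{"claw":200,"dx":0,"dy":0,"dz":0,"yaw":0}]}}

```text
t: 7.3
ee_pos: [0.5749, -0.3369, 0.0642]
orientation: [-0.699, 0.709, 0.08, -0.056]
contact_force: [0.6, -0.3, -3.7]
opening: 0.0543
```

```bash
python3 plan.py 569 -335 65 100.4
python3 - <<'E'
from h import *
p,d=bot.snapshot("side");cv2.imwrite("pics/side3.png",cv2.resize(p[150:384,200:512],None,fx=2.5,fy=2.5))
E
```

```text
t 7.3 tcp [ 574.9 -336.9   64.2] psi 101.0 j [-0.53  0.58  0.12  1.07  0.01 -0.73] open 54.3 F [ 0.6 -0.3 -3.7]
total [-5.9  1.9  0.8] dpsi -0.6 rows 1
0 {'dx': -5, 'dy': -1, 'dz': 3, 'yaw': np.float64(0.6)}
```

View pics/side3.png

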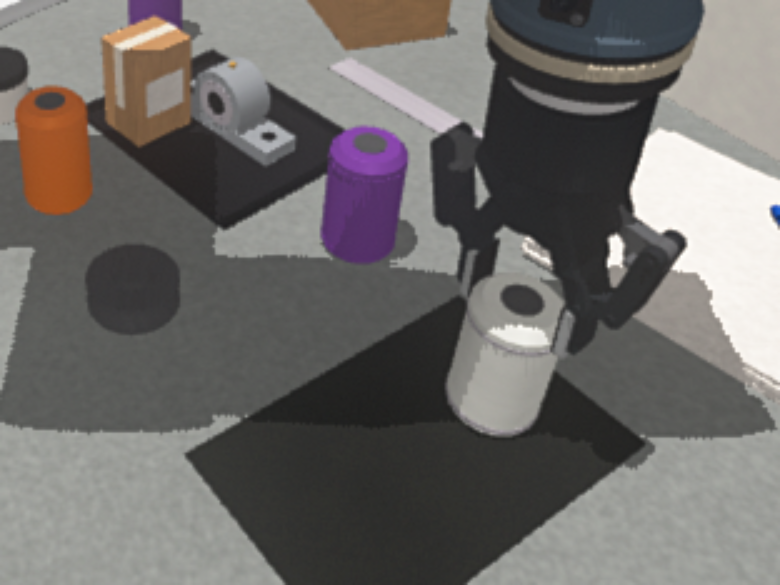

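Run:
```python
from h import *
from scipy.spatial.transform import Rotation as R
s=bot.read_state();q=s["orientation"];print(s["t"],s["ee_pos"],R.from_quat([q[1],q[2],q[3],q[0]]).as_matrix().round(3))
for i in range(2):
    c=cal("side");p,d=bot.snapshot("side");P=cloud(c,d);s=bot.read_state();print(s["ee_pos"],s["contact_force"])
b=(abs(P[...,0]-.567)<.06)&(abs(P[...,1]+.336)<.06)
hsv=cv2.cvtColor(p,cv2.COLOR_BGR2HSV).astype(int)
m=b&(hsv[...,1]<40)&(hsv[...,2]>110);
print(np.percentile(P[m][:,2],[1,5,50,95,99]).round(4))
ys,xs=np.nonzero(m);print(xs.min(),xs.max(),ys.min(),ys.max())
# side body points axis tilt: fit circle centers at heights
for z0 in(.015,.03,.045,.06):
    k=m&(abs(P[...,2]-z0)<.006);X=P[k][:,:2]
    A=np.c_[2*X,np.ones(len(X))];r=.028
    from scipy.optimize import least_squares
    f=least_squares(lambda cc:np.hypot(*(X-cc).T)-r,[.567,-.33]);print(z0,f.x.round(4),len(X))
```

```text
7.35 [ 0.57481076 -0.33684411  0.06412594] [[ 0.981  0.035 -0.191]
 [ 0.192 -0.01   0.981]
 [ 0.033 -0.999 -0.017]]
[ 0.57478501 -0.33682833  0.06410004] [ 0.4762655  -0.06351855 -3.28613939]
[ 0.57474546 -0.33681819  0.06403094] [ 0.31824835 -0.27230246 -2.75606464]
[0.0115 0.0175 0.0814 0.2546 0.2685]
372 508 114 324
0.015 [ 0.5732 -0.3365] 171
0.03 [ 0.5732 -0.3369] 194
0.045 [ 0.573  -0.3373] 198
0.06 [ 0.5729 -0.3379] 221
```

Request:
{"name": "servo_tool", "arguments": {"commands": [{"claw":200,"dx":0,"dy":2,"dz":0,"yaw":0},{"claw":90,"dx":0,"dy":0,"dz":0,"yaw":0},{"claw":60,"dx":0,"dy":0,"dz":0,"yaw":0},{"claw":30,"dx":0,"dy":0,"dz":0,"yaw":0},{"claw":0,"dx":0,"dy":0,"dz":0,"yaw":0}]}}

```text
t: 7.95
ee_pos: [0.5762, -0.3371, 0.0636]
orientation: [-0.698, 0.709, 0.081, -0.055]
contact_force: [-0.9, -0.3, 0.1]
opening: 0.085
```

```bash
python3 plan.py 569 -335 65 100.4
python3 - <<'E'
from h import *
from scipy.spatial.transform import Rotation as R
q=bot.read_state()["orientation"];print(R.from_quat([q[1],q[2],q[3],q[0]]).as_matrix().round(3))
p,d=bot.snapshot("side");cv2.imwrite("pics/side4.png",cv2.resize(p[150:384,200:512],None,fx=2.5,fy=2.5))
E
```

```text
t 7.95 tcp [ 576.2 -337.1   63.6] psi 101.0 j [-0.53  0.58  0.12  1.07  0.01 -0.73] open 85.0 F [-0.9 -0.3  0.1]
total [-7.2  2.1  1.4] dpsi -0.6 rows 1
0 {'dx': -7, 'dy': -1, 'dz': 3, 'yaw': np.float64(0.6)}
[[ 0.981  0.039 -0.191]
 [ 0.192 -0.011  0.981]
 [ 0.036 -0.999 -0.018]]
```

View pics/side4.png

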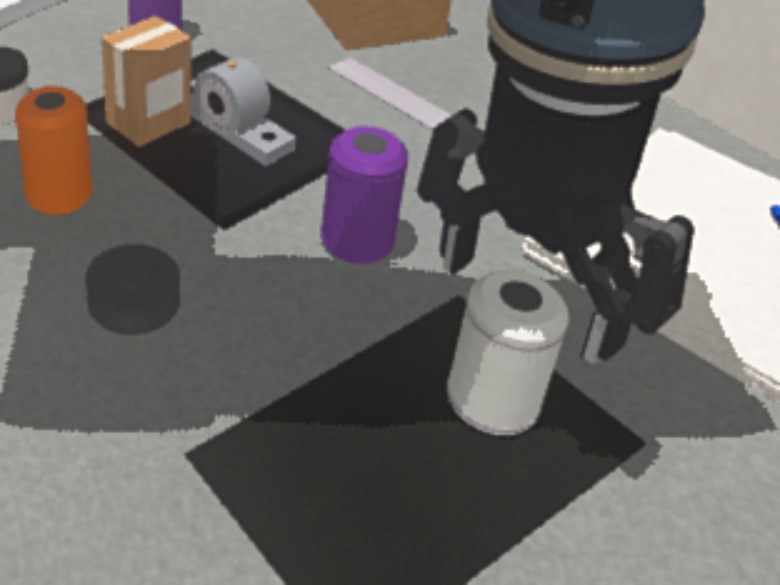

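Request:
{"name": "servo_tool", "arguments": {"commands": [{"claw":0,"dx":0,"dy":-15,"dz":0,"yaw":0},{"claw":0,"dx":0,"dy":-40,"dz":0,"yaw":0},{"claw":0,"dx":0,"dy":-40,"dz":20,"yaw":0},{"claw":0,"dx":2,"dy":-20,"dz":45,"yaw":0},{"claw":0,"dx":2,"dy":0,"dz":50,"yaw":0}]}}

```text
t: 8.5
ee_pos: [0.5526, -0.2239, 0.1784]
orientation: [-0.699, 0.709, 0.078, -0.053]
contact_force: [1.4, 0.5, 1.2]
opening: 0.0856
```

```bash
cat >> plan.py <<'E'
    q=bot.read_state()["orientation"];print("toolY",R.from_quat([q[1],q[2],q[3],q[0]]).as_matrix()[:,1].round(3))
E
python3 plan.py 521 42 190 100.4
```

```text
File "plan.py", line 18
    q=bot.read_state()["orientation"];print("toolY",R.from_quat([q[1],q[2],q[3],q[0]]).as_matrix()[:,1].round(3))
IndentationError: unexpected indent
```

```bash
sed -i '$d' plan.py
cat >> plan.py <<'E'
if __name__=="__main__":
    q=bot.read_state()["orientation"];print("toolY",R.from_quat([q[1],q[2],q[3],q[0]]).as_matrix()[:,1].round(3))
E
python3 plan.py 521 42 190 100.4
```

```text
t 8.5 tcp [ 552.6 -223.9  178.4] psi 100.7 j [-0.39  0.39  0.1   1.25  0.   -0.57] open 85.6 F [1.4 0.5 1.2]
total [-31.6 265.9  11.6] dpsi -0.3 rows 6
0 {'dx': 3, 'dy': -2, 'dz': 45, 'yaw': np.float64(0.0)}
1 {'dx': 3, 'dy': -2, 'dz': 45, 'yaw': np.float64(0.0)}
2 {'dx': 3, 'dy': -2, 'dz': 45, 'yaw': np.float64(0.0)}
3 {'dx': 3, 'dy': -2, 'dz': 45, 'yaw': np.float64(0.0)}
4 {'dx': 3, 'dy': -2, 'dz': 45, 'yaw': np.float64(0.0)}
5 {'dx': 3, 'dy': -2, 'dz': 45, 'yaw': np.float64(0.0)}
toolY [ 0.036 -0.01  -0.999]
```

Request:
{"name": "servo_tool", "arguments": {"commands": [{"claw":0,"dx":3,"dy":-2,"dz":48,"yaw":0},{"claw":0,"dx":3,"dy":-2,"dz":48,"yaw":0},{"claw":0,"dx":3,"dy":-2,"dz":48,"yaw":0},{"claw":0,"dx":3,"dy":0,"dz":45,"yaw":0},{"claw":0,"dx":3,"dy":0,"dz":25,"yaw":0}]}}

```text
t: 9.0
ee_pos: [0.5252, -0.0017, 0.1833]
orientation: [-0.699, 0.709, 0.079, -0.052]
contact_force: [0.7, -0.7, -0.0]
opening: 0.0856
```

```bash
python3 plan.py 521 42 68 100.4
```

```text
t 9.0 tcp [525.2  -1.7 183.3] psi 100.6 j [ 0.    0.23 -0.09  1.2  -0.01 -0.18] open 85.6 F [ 0.7 -0.7 -0. ]
total [  -4.2   43.7 -115.3] dpsi -0.2 rows 3
0 {'dx': 1, 'dy': 38, 'dz': 15, 'yaw': np.float64(0.1)}
1 {'dx': 1, 'dy': 38, 'dz': 15, 'yaw': np.float64(0.1)}
2 {'dx': 1, 'dy': 38, 'dz': 15, 'yaw': np.float64(0.1)}
toolY [ 0.04  -0.01  -0.999]
```

Request:
{"name": "servo_tool", "arguments": {"commands": [{"claw":0,"dx":0,"dy":0,"dz":25,"yaw":0},{"claw":0,"dx":0,"dy":0,"dz":15,"yaw":0},{"claw":0,"dx":0,"dy":20,"dz":0,"yaw":0},{"claw":0,"dx":0,"dy":20,"dz":0,"yaw":0},{"claw":0,"dx":0,"dy":0,"dz":0,"yaw":0}]}}

```text
t: 9.5
ee_pos: [0.519, 0.0434, 0.1428]
orientation: [-0.699, 0.709, 0.083, -0.053]
contact_force: [-0.5, -0.0, 0.1]
opening: 0.0858
```

```bash
python3 plan.py 521 42 66 100.4
python3 - <<'E'
from h import *
c=cal("wrist");p,d=bot.snapshot("wrist");cv2.imwrite("pics/wrist5.png",p)
P=cloud(c,d);Z=P[...,2]
m=(abs(P[...,0]-.521)<.05)&(abs(P[...,1]-.042)<.05)&(Z>.088)&(Z<.105)
(cx,cy),(w,h),a=cv2.minAreaRect((P[m][:,:2]*1000).astype(np.float32)); print(np.round([cx,cy,w,h,a],1),np.median(Z[m]))
E
```

```text
t 9.5 tcp [519.   43.4 142.8] psi 101.0 j [ 0.09  0.24 -0.19  1.1  -0.01 -0.1 ] open 85.8 F [-0.5 -0.   0.1]
total [  2.   -1.4 -76.8] dpsi -0.6 rows 2
0 {'dx': 1, 'dy': 38, 'dz': -1, 'yaw': np.float64(0.3)}
1 {'dx': 1, 'dy': 38, 'dz': -1, 'yaw': np.float64(0.3)}
toolY [ 0.043 -0.01  -0.999]
[522.   42.6  60.6  50.   10.4] 0.09419105517193235
```

View pics/wrist5.png

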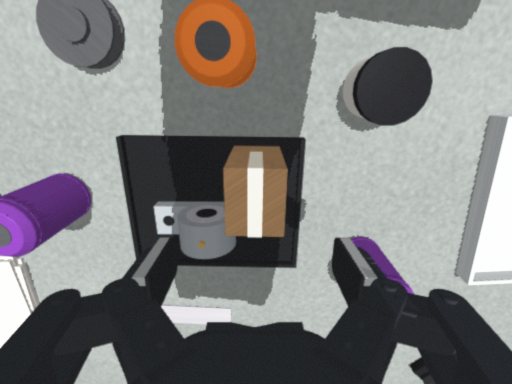

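Request:
{"name": "servo_tool", "arguments": {"commands": [{"claw":0,"dx":0,"dy":25,"dz":-1,"yaw":0.5},{"claw":0,"dx":0,"dy":30,"dz":0,"yaw":0},{"claw":0,"dx":0,"dy":18,"dz":0,"yaw":0},{"claw":0,"dx":0,"dy":6,"dz":0,"yaw":0},{"claw":0,"dx":0,"dy":0,"dz":0,"yaw":0}]}}

```text
t: 10.05
ee_pos: [0.5271, 0.0409, 0.0689]
orientation: [-0.699, 0.709, 0.082, -0.046]
contact_force: [0.6, 0.2, 0.4]
opening: 0.0856
```

```bash
python3 plan.py 522 42 66 100.4
```

```text
t 10.05 tcp [527.1  40.9  68.9] psi 100.3 j [ 0.09  0.3  -0.31  0.91 -0.01 -0.1 ] open 85.6 F [0.6 0.2 0.4]
total [-5.1  1.1 -2.9] dpsi 0.1 rows 1
0 {'dx': -5, 'dy': 3, 'dz': 2, 'yaw': np.float64(-0.1)}
toolY [ 0.052 -0.009 -0.999]
```

Request:
{"name": "servo_tool", "arguments": {"commands": [{"claw":0,"dx":-5,"dy":2,"dz":1,"yaw":0},{"claw":60,"dx":0,"dy":0,"dz":0,"yaw":0},{"claw":110,"dx":0,"dy":0,"dz":0,"yaw":0},{"claw":150,"dx":0,"dy":0,"dz":0,"yaw":0},{"claw":210,"dx":0,"dy":0,"dz":0,"yaw":0}]}}

```text
t: 10.55
ee_pos: [0.524, 0.0411, 0.0709]
orientation: [-0.699, 0.709, 0.084, -0.044]
contact_force: [1.1, -1.0, -2.2]
opening: 0.0487
```

Request:
{"name": "servo_tool", "arguments": {"commands": [{"claw":210,"dx":0,"dy":0,"dz":0,"yaw":0},{"claw":210,"dx":0,"dy":0,"dz":0,"yaw":0},{"claw":210,"dx":0,"dy":-5,"dz":0,"yaw":0},{"claw":210,"dx":0,"dy":-15,"dz":0,"yaw":0},{"claw":210,"dx":0,"dy":-25,"dz":0,"yaw":0}]}}

```text
t: 11.05
ee_pos: [0.5191, 0.0413, 0.1145]
orientation: [-0.699, 0.709, 0.082, -0.046]
contact_force: [0.2, 0.4, -1.0]
opening: 0.0489
```

```bash
python3 plan.py 454 -344 190 100.4
```

```text
t 11.05 tcp [519.1  41.3 114.5] psi 100.3 j [ 0.09  0.25 -0.25  1.02 -0.01 -0.09] open 48.9 F [ 0.2  0.4 -1. ]
total [ -65.1 -385.3   75.5] dpsi 0.1 rows 9
0 {'dx': -15, 'dy': -8, 'dz': -41, 'yaw': np.float64(-0.0)}
1 {'dx': -15, 'dy': -8, 'dz': -41, 'yaw': np.float64(-0.0)}
2 {'dx': -15, 'dy': -8, 'dz': -41, 'yaw': np.float64(-0.0)}
3 {'dx': -15, 'dy': -8, 'dz': -41, 'yaw': np.float64(-0.0)}
4 {'dx': -15, 'dy': -8, 'dz': -41, 'yaw': np.float64(-0.0)}
5 {'dx': -15, 'dy': -8, 'dz': -41, 'yaw': np.float64(-0.0)}
6 {'dx': -15, 'dy': -8, 'dz': -41, 'yaw': np.float64(-0.0)}
7 {'dx': -15, 'dy': -8, 'dz': -41, 'yaw': np.float64(-0.0)}
8 {'dx': -15, 'dy': -8, 'dz': -41, 'yaw': np.float64(-0.0)}
toolY [ 0.052 -0.009 -0.999]
```

Request:
{"name": "servo_tool", "arguments": {"commands": [{"claw":210,"dx":0,"dy":-35,"dz":0,"yaw":0},{"claw":210,"dx":0,"dy":-35,"dz":-10,"yaw":0},{"claw":210,"dx":-10,"dy":-5,"dz":-35,"yaw":0},{"claw":210,"dx":-14,"dy":0,"dz":-45,"yaw":0},{"claw":210,"dx":-15,"dy":0,"dz":-45,"yaw":0}]}}

```text
t: 11.55
ee_pos: [0.5025, -0.0973, 0.198]
orientation: [-0.699, 0.709, 0.087, -0.047]
contact_force: [0.8, 0.1, -2.2]
opening: 0.0491
```

Request:
{"name": "servo_tool", "arguments": {"commands": [{"claw":210,"dx":-15,"dy":0,"dz":-45,"yaw":0},{"claw":210,"dx":-15,"dy":0,"dz":-45,"yaw":0},{"claw":210,"dx":-15,"dy":0,"dz":-45,"yaw":0},{"claw":210,"dx":-12,"dy":0,"dz":-40,"yaw":0},{"claw":210,"dx":-8,"dy":0,"dz":-25,"yaw":0}]}}

```text
t: 12.05
ee_pos: [0.473, -0.3164, 0.2008]
orientation: [-0.698, 0.709, 0.087, -0.046]
contact_force: [0.4, 0.3, -1.5]
opening: 0.0486
```

```bash
python3 plan.py 460 -345 67 100.4
```

```text
t 12.05 tcp [ 473.  -316.4  200.8] psi 100.7 j [-0.6   0.31  0.04  1.25  0.03 -0.79] open 48.6 F [ 0.4  0.3 -1.5]
total [ -13.   -28.6 -133.8] dpsi -0.3 rows 3
0 {'dx': -6, 'dy': 45, 'dz': -9, 'yaw': np.float64(0.1)}
1 {'dx': -6, 'dy': 45, 'dz': -9, 'yaw': np.float64(0.1)}
2 {'dx': -6, 'dy': 45, 'dz': -9, 'yaw': np.float64(0.1)}
toolY [ 0.06  -0.01  -0.998]
```

Request:
{"name": "servo_tool", "arguments": {"commands": [{"claw":210,"dx":-10,"dy":15,"dz":-12,"yaw":0},{"claw":210,"dx":-6,"dy":25,"dz":-4,"yaw":0},{"claw":210,"dx":-4,"dy":30,"dz":0,"yaw":0},{"claw":210,"dx":-3,"dy":22,"dz":0,"yaw":0},{"claw":210,"dx":0,"dy":8,"dz":0,"yaw":0}]}}

```text
t: 12.55
ee_pos: [0.458, -0.3441, 0.099]
orientation: [-0.697, 0.71, 0.085, -0.043]
contact_force: [0.2, 0.5, -1.5]
opening: 0.0485
```

```bash
python3 plan.py 460 -345 67 100.4
```

```text
t 12.55 tcp [ 458.  -344.1   99. ] psi 100.4 j [-0.66  0.36 -0.15  1.01  0.03 -0.84] open 48.5 F [ 0.2  0.5 -1.5]
total [  2.   -0.9 -32. ] dpsi 0.0 rows 1
0 {'dx': 2, 'dy': 32, 'dz': -1, 'yaw': np.float64(-0.0)}
toolY [ 0.062 -0.013 -0.998]
```

Request:
{"name": "servo_tool", "arguments": {"commands": [{"claw":210,"dx":0,"dy":14,"dz":0,"yaw":0},{"claw":210,"dx":0,"dy":8,"dz":0,"yaw":0},{"claw":210,"dx":0,"dy":5,"dz":0,"yaw":0},{"claw":210,"dx":0,"dy":3,"dz":0,"yaw":0},{"claw":210,"dx":0,"dy":0,"dz":0,"yaw":0}]}}

```text
t: 13.05
ee_pos: [0.461, -0.3446, 0.0699]
orientation: [-0.697, 0.711, 0.086, -0.043]
contact_force: [-0.7, 0.4, -1.2]
opening: 0.0489
```

```bash
python3 plan.py 460 -345 67 100.4
```

```text
t 13.05 tcp [ 461.  -344.6   69.9] psi 100.4 j [-0.66  0.38 -0.19  0.94  0.03 -0.84] open 48.9 F [-0.7  0.4 -1.2]
total [-1.  -0.4 -2.9] dpsi -0.0 rows 1
0 {'dx': -1, 'dy': 3, 'dz': 0, 'yaw': np.float64(0.0)}
toolY [ 0.063 -0.014 -0.998]
```

Request:
{"name": "servo_tool", "arguments": {"commands": [{"claw":210,"dx":0,"dy":2,"dz":0,"yaw":0},{"claw":210,"dx":0,"dy":1,"dz":0,"yaw":0},{"claw":210,"dx":0,"dy":0,"dz":0,"yaw":0},{"claw":210,"dx":0,"dy":0,"dz":0,"yaw":0},{"claw":210,"dx":0,"dy":0,"dz":0,"yaw":0}]}}

```text
t: 13.55
ee_pos: [0.4621, -0.3452, 0.0684]
orientation: [-0.696, 0.711, 0.087, -0.042]
contact_force: [0.3, -0.0, -0.8]
opening: 0.0488
```

```bash
python3 plan.py 460 -345 67 100.4;python3 - <<'E'
from h import *
p,d=bot.snapshot("side");cv2.imwrite("pics/side6.png",cv2.resize(p[150:384,200:512],None,fx=2.5,fy=2.5))
E
```

```text
t 13.55 tcp [ 462.1 -345.2   68.4] psi 100.4 j [-0.66  0.38 -0.19  0.94  0.03 -0.84] open 48.8 F [ 0.3 -0.  -0.8]
total [-2.1  0.2 -1.4] dpsi -0.0 rows 1
0 {'dx': -2, 'dy': 1, 'dz': 1, 'yaw': np.float64(0.0)}
toolY [ 0.065 -0.015 -0.998]
```

View pics/side6.png

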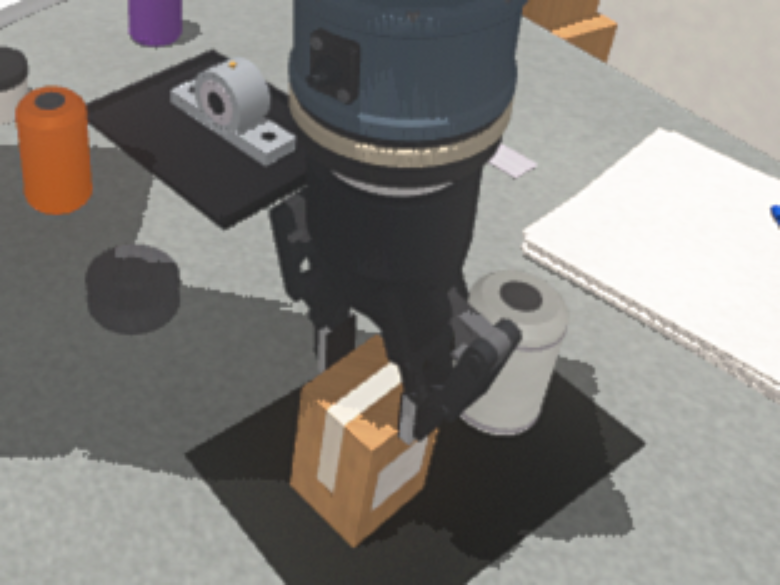

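Request:
{"name": "servo_tool", "arguments": {"commands": [{"claw":210,"dx":0,"dy":1.5,"dz":0,"yaw":0},{"claw":100,"dx":0,"dy":0,"dz":0,"yaw":0},{"claw":60,"dx":0,"dy":0,"dz":0,"yaw":0},{"claw":30,"dx":0,"dy":0,"dz":0,"yaw":0},{"claw":0,"dx":0,"dy":0,"dz":0,"yaw":0}]}}

```text
t: 14.1
ee_pos: [0.4626, -0.3455, 0.0673]
orientation: [-0.696, 0.711, 0.087, -0.042]
contact_force: [-0.3, 0.5, 0.3]
opening: 0.0851
```

Request:
{"name": "servo_tool", "arguments": {"commands": [{"claw":0,"dx":0,"dy":0,"dz":0,"yaw":0},{"claw":0,"dx":-1,"dy":-15,"dz":0,"yaw":0},{"claw":0,"dx":-1,"dy":-30,"dz":0,"yaw":0},{"claw":0,"dx":-1,"dy":-35,"dz":0,"yaw":0},{"claw":0,"dx":-1,"dy":-40,"dz":0,"yaw":0}]}}

```text
t: 14.6
ee_pos: [0.4479, -0.3422, 0.1848]
orientation: [-0.699, 0.709, 0.084, -0.044]
contact_force: [0.4, -1.5, 0.6]
opening: 0.0853
```

```bash
python3 plan.py 460 -345 67 100.4;python3 - <<'E'
from h import *
for n in("side","top"):
    c=cal(n);p,d=bot.snapshot(n);cv2.imwrite(f"pics/{n}7.png",p);P=cloud(c,d);Z=P[...,2];np.save(f"pics/{n}7.npy",d)
    for nm,x,y,z0 in(("carton",460,-344,.085),("can",573,-337,.085)):
        m=(abs(P[...,0]*1000-x)<50)&(abs(P[...,1]*1000-y)<50)&(Z>z0)&(Z<.105)
        if m.sum()>20: print(n,nm,P[m][:,:2].mean(0).round(4),np.percentile(Z[m],[50,95]).round(4),m.sum())
E
```

```text
t 14.6 tcp [ 447.9 -342.2  184.8] psi 100.4 j [-0.67  0.3  -0.    1.22  0.03 -0.85] open 85.3 F [ 0.4 -1.5  0.6]
total [  12.1   -2.8 -117.8] dpsi -0.0 rows 3
0 {'dx': 4, 'dy': 39, 'dz': -2, 'yaw': np.float64(0.0)}
1 {'dx': 4, 'dy': 39, 'dz': -2, 'yaw': np.float64(0.0)}
2 {'dx': 4, 'dy': 39, 'dz': -2, 'yaw': np.float64(0.0)}
toolY [ 0.058 -0.01  -0.998]
side carton [ 0.4585 -0.3485] [0.0936 0.095 ] 1587
side can [ 0.5679 -0.3415] [0.0979 0.0999] 997
top carton [ 0.4608 -0.3394] [0.0927 0.095 ] 541
top can [ 0.5703 -0.3304] [0.0967 0.0997] 483
```

View pics/side7.png

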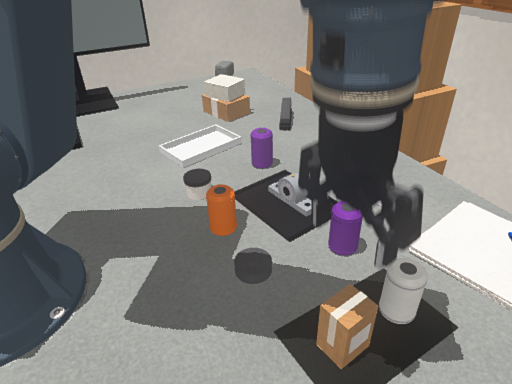

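View pics/top7.png

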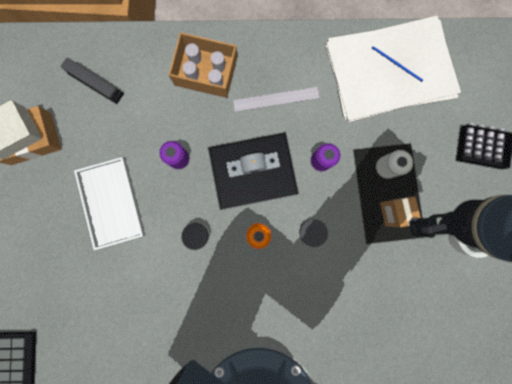

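Side and top views show the canister at (403,290)/(400,163) and the carton at (347,328)/(402,212). Both stand on the mat and are clear of the gripper. Next I measure the bearing.

Run:
```python
from h import *
def ri(X): (cx,cy),(w,h),a=cv2.minAreaRect((X*1000).astype(np.float32)); return np.round([cx,cy,w,h,a],1)
for n in("top","side"):
    c=cal(n);p=cv2.imread(f"pics/{n}7.png");d=np.load(f"pics/{n}7.npy");P=cloud(c,d);Z=P[...,2]
    b=(P[...,0]>.5)&(P[...,0]<.66)&(abs(P[...,1])<.09)
    g=cv2.cvtColor(p,cv2.COLOR_BGR2GRAY)
    m=b&(g>75)&(Z>.014)&(Z<.08)
    m=cv2.morphologyEx(m.astype(np.uint8),cv2.MORPH_OPEN,np.ones((2,2)))
    k,l,st,_=cv2.connectedComponentsWithStats(m);i=1+np.argmax(st[1:,4]);m=l==i
    lo=m&(Z<.028);hi=m&(Z>.060)
    print(n,"all",ri(P[m][:,:2]),"lo",ri(P[lo][:,:2]),np.median(Z[lo]).round(4),lo.sum(),"hi",ri(P[hi][:,:2]),np.percentile(Z[hi],95).round(4),hi.sum())
    z=d*0;o=(np.where(m,255,0)).astype(np.uint8)
    cv2.imwrite(f"pics/b_{n}.png",cv2.resize(np.hstack([p[120:230,190:350],cv2.cvtColor(o,8)[120:230,190:350]]),None,fx=2.4,fy=2.4))
```

```text
top all [ 5.818e+02 -3.000e-01  3.370e+01  1.282e+02  1.250e+01] lo [ 5.805e+02 -3.000e-01  3.790e+01  1.286e+02  1.120e+01] 0.02 403 hi [579.6   1.3  33.4  44.   10.5] 0.0702 243
side all [ 526.3 -128.2  381.8   79.1   66.2] lo [5.963e+02 2.000e-01 6.290e+01 1.244e+02 1.100e+01] 0.0213 362 hi [ 499.2 -136.   345.3   32.6   60.1] 0.2618 165
```

View pics/b_top.png

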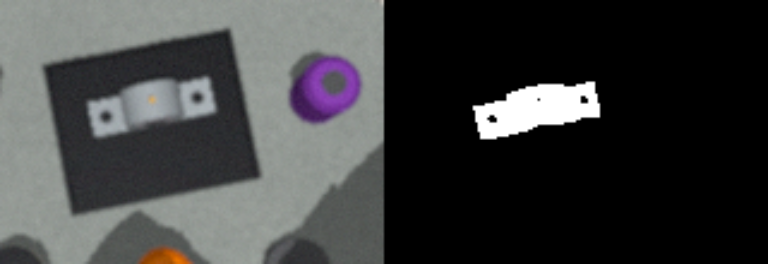

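```bash
python3 plan.py 300 -60 200 10.4
```

```text
t 14.7 tcp [ 450.2 -344.1  189.5] psi 100.4 j [-0.67  0.3   0.    1.22  0.03 -0.85] open 85.7 F [ 0.9 -0.5 -0.8]
total [-150.2  284.1   10.5] dpsi -90.0 rows 11
0 {'dx': -9, 'dy': -1, 'dz': 28, 'yaw': np.float64(8.2)}
1 {'dx': -13, 'dy': -1, 'dz': 26, 'yaw': np.float64(8.2)}
2 {'dx': -16, 'dy': -1, 'dz': 24, 'yaw': np.float64(8.2)}
3 {'dx': -20, 'dy': -1, 'dz': 22, 'yaw': np.float64(8.2)}
4 {'dx': -22, 'dy': -1, 'dz': 19, 'yaw': np.float64(8.2)}
5 {'dx': -25, 'dy': -1, 'dz': 15, 'yaw': np.float64(8.2)}
6 {'dx': -27, 'dy': -1, 'dz': 12, 'yaw': np.float64(8.2)}
7 {'dx': -28, 'dy': -1, 'dz': 8, 'yaw': np.float64(8.2)}
8 {'dx': -29, 'dy': -1, 'dz': 4, 'yaw': np.float64(8.2)}
9 {'dx': -29, 'dy': -1, 'dz': -1, 'yaw': np.float64(8.2)}
10 {'dx': -29, 'dy': -1, 'dz': -5, 'yaw': np.float64(8.2)}
toolY [ 0.065 -0.015 -0.998]
```

Request:
{"name": "servo_tool", "arguments": {"commands": [{"claw":0,"dx":-9,"dy":-2,"dz":28,"yaw":8.2},{"claw":0,"dx":-13,"dy":-2,"dz":26,"yaw":8.2},{"claw":0,"dx":-16,"dy":-2,"dz":24,"yaw":8.2},{"claw":0,"dx":-20,"dy":-2,"dz":22,"yaw":8.2},{"claw":0,"dx":-22,"dy":-2,"dz":19,"yaw":8.2}]}}

```text
t: 15.2
ee_pos: [0.3813, -0.2133, 0.1922]
orientation: [0.68, -0.679, 0.171, -0.219]
contact_force: [0.4, -0.2, -0.2]
opening: 0.0853
```

Request:
{"name": "servo_tool", "arguments": {"commands": [{"claw":0,"dx":-25,"dy":0,"dz":15,"yaw":8.2},{"claw":0,"dx":-27,"dy":0,"dz":12,"yaw":8.2},{"claw":0,"dx":-28,"dy":0,"dz":8,"yaw":8.2},{"claw":0,"dx":-29,"dy":0,"dz":4,"yaw":8.2},{"claw":0,"dx":-29,"dy":0,"dz":0,"yaw":8.2}]}}

```text
t: 15.7
ee_pos: [0.3163, -0.0769, 0.1845]
orientation: [0.571, -0.552, 0.406, -0.452]
contact_force: [-0.3, -0.4, 0.2]
opening: 0.0851
```

```bash
python3 plan.py 300 -60 200 10.4
```

```text
t 15.7 tcp [316.3 -76.9 184.5] psi 15.3 j [-0.24 -0.21 -0.54  1.17 -0.    1.07] open 85.1 F [-0.3 -0.4  0.2]
total [-16.3  16.9  15.5] dpsi -4.9 rows 1
0 {'dx': -21, 'dy': -16, 'dz': -11, 'yaw': np.float64(4.9)}
toolY [ 0.068 -0.018 -0.998]
```

Request:
{"name": "servo_tool", "arguments": {"commands": [{"claw":0,"dx":0,"dy":0,"dz":-40,"yaw":0},{"claw":0,"dx":0,"dy":0,"dz":-40,"yaw":0},{"claw":0,"dx":0,"dy":0,"dz":-40,"yaw":0},{"claw":0,"dx":0,"dy":0,"dz":-40,"yaw":0},{"claw":0,"dx":0,"dy":0,"dz":0,"yaw":0}]}}

```text
t: 16.2
ee_pos: [0.1638, -0.1129, 0.1732]
orientation: [0.571, -0.551, 0.407, -0.454]
contact_force: [2.1, -0.1, 0.2]
opening: 0.0852
```

```bash
python3 plan.py 300 -60 200 10.4
```

```text
t 16.2 tcp [ 163.8 -112.9  173.2] psi 15.0 j [-0.65 -0.49 -0.74  1.26  0.03  0.66] open 85.2 F [ 2.1 -0.1  0.2]
total [136.2  52.9  26.8] dpsi -4.6 rows 4
0 {'dx': -4, 'dy': -7, 'dz': 36, 'yaw': np.float64(1.2)}
1 {'dx': -5, 'dy': -7, 'dz': 36, 'yaw': np.float64(1.2)}
2 {'dx': -5, 'dy': -7, 'dz': 36, 'yaw': np.float64(1.2)}
3 {'dx': -6, 'dy': -7, 'dz': 36, 'yaw': np.float64(1.2)}
toolY [ 0.07  -0.018 -0.997]
```

Request:
{"name": "servo_tool", "arguments": {"commands": [{"claw":0,"dx":-2,"dy":-10,"dz":45,"yaw":1},{"claw":0,"dx":-2,"dy":-10,"dz":48,"yaw":1},{"claw":0,"dx":-3,"dy":-10,"dz":48,"yaw":1},{"claw":0,"dx":-3,"dy":-10,"dz":48,"yaw":1},{"claw":0,"dx":-3,"dy":-5,"dz":48,"yaw":0}]}}

```text
t: 16.7
ee_pos: [0.3814, -0.0502, 0.2309]
orientation: [0.554, -0.531, 0.428, -0.478]
contact_force: [-0.6, -2.6, 0.1]
opening: 0.0855
```

```bash
python3 plan.py 560 -1 200 10.4
```

```text
t 16.7 tcp [381.4 -50.2 230.9] psi 10.3 j [-0.12 -0.1  -0.34  1.26 -0.01  1.27] open 85.5 F [-0.6 -2.6  0.1]
total [178.6  49.2 -30.9] dpsi 0.1 rows 4
0 {'dx': -4, 'dy': 8, 'dz': 46, 'yaw': np.float64(-0.0)}
1 {'dx': -4, 'dy': 8, 'dz': 46, 'yaw': np.float64(-0.0)}
2 {'dx': -4, 'dy': 8, 'dz': 46, 'yaw': np.float64(-0.0)}
3 {'dx': -4, 'dy': 8, 'dz': 46, 'yaw': np.float64(-0.0)}
toolY [ 0.075 -0.021 -0.997]
```

Request:
{"name": "servo_tool", "arguments": {"commands": [{"claw":0,"dx":0,"dy":0,"dz":0,"yaw":0},{"claw":0,"dx":0,"dy":-45,"dz":0,"yaw":0},{"claw":0,"dx":0,"dy":-45,"dz":0,"yaw":0},{"claw":0,"dx":0,"dy":-45,"dz":0,"yaw":0},{"claw":0,"dx":0,"dy":0,"dz":0,"yaw":0}]}}

```text
t: 17.2
ee_pos: [0.3757, -0.042, 0.3658]
orientation: [0.554, -0.534, 0.428, -0.474]
contact_force: [0.6, 0.3, -0.5]
opening: 0.0851
```

```bash
python3 plan.py 560 -1 200 10.4
```

```text
t 17.2 tcp [375.7 -42.  365.8] psi 10.8 j [-0.1  -0.08  0.02  1.6  -0.01  1.28] open 85.1 F [ 0.6  0.3 -0.5]
total [ 184.3   41.  -165.8] dpsi -0.4 rows 6
0 {'dx': -1, 'dy': 28, 'dz': 31, 'yaw': np.float64(0.1)}
1 {'dx': -1, 'dy': 28, 'dz': 31, 'yaw': np.float64(0.1)}
2 {'dx': -1, 'dy': 28, 'dz': 31, 'yaw': np.float64(0.1)}
3 {'dx': -1, 'dy': 28, 'dz': 31, 'yaw': np.float64(0.1)}
4 {'dx': -1, 'dy': 28, 'dz': 31, 'yaw': np.float64(0.1)}
5 {'dx': -1, 'dy': 28, 'dz': 31, 'yaw': np.float64(0.1)}
toolY [ 0.068 -0.019 -0.998]
```

Request:
{"name": "servo_tool", "arguments": {"commands": [{"claw":0,"dx":0,"dy":0,"dz":0,"yaw":0},{"claw":0,"dx":0,"dy":0,"dz":0,"yaw":0},{"claw":0,"dx":0,"dy":0,"dz":0,"yaw":0},{"claw":0,"dx":0,"dy":0,"dz":0,"yaw":0},{"claw":0,"dx":0,"dy":0,"dz":0,"yaw":0}]}}

```text
t: 17.7
ee_pos: [0.3756, -0.0411, 0.3634]
orientation: [0.554, -0.535, 0.429, -0.473]
contact_force: [0.1, 0.4, 0.3]
opening: 0.085
```

```bash
python3 plan.py 560 -1 200 10.4
```

```text
t 17.7 tcp [375.6 -41.1 363.4] psi 10.8 j [-0.1  -0.08  0.02  1.6  -0.01  1.28] open 85.0 F [0.1 0.4 0.3]
total [ 184.4   40.1 -163.4] dpsi -0.4 rows 6
0 {'dx': -1, 'dy': 27, 'dz': 31, 'yaw': np.float64(0.1)}
1 {'dx': -1, 'dy': 27, 'dz': 31, 'yaw': np.float64(0.1)}
2 {'dx': -1, 'dy': 27, 'dz': 31, 'yaw': np.float64(0.1)}
3 {'dx': -1, 'dy': 27, 'dz': 31, 'yaw': np.float64(0.1)}
4 {'dx': -1, 'dy': 27, 'dz': 31, 'yaw': np.float64(0.1)}
5 {'dx': -1, 'dy': 27, 'dz': 31, 'yaw': np.float64(0.1)}
toolY [ 0.065 -0.019 -0.998]
```

Request:
{"name": "servo_tool", "arguments": {"commands": [{"claw":0,"dx":0,"dy":-40,"dz":0,"yaw":0},{"claw":0,"dx":0,"dy":-45,"dz":0,"yaw":0},{"claw":0,"dx":0,"dy":-45,"dz":0,"yaw":0},{"claw":0,"dx":0,"dy":-45,"dz":0,"yaw":0},{"claw":0,"dx":0,"dy":-45,"dz":0,"yaw":0}]}}

```text
t: 18.2
ee_pos: [0.3627, -0.0378, 0.5311]
orientation: [0.562, -0.526, 0.416, -0.485]
contact_force: [-1.4, 0.9, -0.6]
opening: 0.0853
```

Request:
{"name": "servo_tool", "arguments": {"commands": [{"claw":0,"dx":0,"dy":0,"dz":0,"yaw":0},{"claw":0,"dx":0,"dy":0,"dz":0,"yaw":0},{"claw":0,"dx":0,"dy":0,"dz":0,"yaw":0},{"claw":0,"dx":0,"dy":0,"dz":0,"yaw":0},{"claw":0,"dx":0,"dy":0,"dz":0,"yaw":0}]}}

```text
t: 18.7
ee_pos: [0.3591, -0.0375, 0.5288]
orientation: [0.56, -0.528, 0.419, -0.482]
contact_force: [-0.5, 0.5, 0.3]
opening: 0.0853
```

```bash
python3 plan.py 560 -1 200 10.4; python3 -c "
from h import *
print(np.round(bot.read_state()['effort'],1))"
```

```text
t 18.7 tcp [359.1 -37.5 528.8] psi 10.8 j [-0.09  0.04  0.6   2.04 -0.01  1.29] open 85.3 F [-0.5  0.5  0.3]
total [ 200.9   36.5 -328.8] dpsi -0.4 rows 9
0 {'dx': 0, 'dy': 37, 'dz': 23, 'yaw': np.float64(0.0)}
1 {'dx': 0, 'dy': 37, 'dz': 23, 'yaw': np.float64(0.0)}
2 {'dx': 0, 'dy': 37, 'dz': 23, 'yaw': np.float64(0.0)}
3 {'dx': 0, 'dy': 37, 'dz': 23, 'yaw': np.float64(0.0)}
4 {'dx': 0, 'dy': 37, 'dz': 23, 'yaw': np.float64(0.0)}
5 {'dx': 0, 'dy': 37, 'dz': 23, 'yaw': np.float64(0.0)}
6 {'dx': 0, 'dy': 37, 'dz': 23, 'yaw': np.float64(0.0)}
7 {'dx': 0, 'dy': 37, 'dz': 23, 'yaw': np.float64(0.0)}
8 {'dx': 0, 'dy': 37, 'dz': 23, 'yaw': np.float64(0.0)}
toolY [ 0.099 -0.022 -0.995]
[  0.  -41.4  37.9  -1.4  -0.1   0. ]
```

Run:
```python
from h import *
from scipy.optimize import least_squares
# j2,j3,j4,x,y,z,tilt(radial)
D=np.array([[.2134,-.0351,1.3235,158.5,473.8,216.9],[.10,-.18,1.30,435.3,84.3,215.6],[.31,.09,1.35,541.5,-67.1,214.1],[.31,-.08,1.18,533.9,-50.5,146.7],[.37,-.20,1.0,541.8,-55.2,74.6],[.54,.35,1.36,568.6,-330.1,182.2],[.58,.12,1.07,576.2,-337.1,63.6],[.24,-.19,1.10,519,43.4,142.8],[.30,-.31,.91,527.1,40.9,68.9],[.38,-.19,.94,461,-344.6,69.9],[-.21,-.54,1.17,316.3,-76.9,184.5],[-.49,-.74,1.26,163.8,-112.9,173.2],[-.10,-.34,1.26,381.4,-50.2,230.9],[-.08,.02,1.6,375.7,-42,365.8],[.04,.6,2.04,359.1,-37.5,528.8]])
r=np.hypot(D[:,3],D[:,4]);z=D[:,5];j2,j3,j4=D[:,:3].T;tl=1.5708-(j2-j3+j4)
def fk(p,j2,j3,j4):
    L1,a,L2,b,L3,r0,h=p;t=1.5708-(j2-j3+j4)
    return r0+L1*np.sin(j2+a)+L2*np.cos(j2-j3+b)+L3*np.sin(t),h+L1*np.cos(j2+a)-L2*np.sin(j2-j3+b)-L3*np.cos(t)
f=least_squares(lambda p:np.r_[fk(p,j2,j3,j4)[0]-r,fk(p,j2,j3,j4)[1]-z],[300,0,400,0,250,0,200])
print(f.x.round(3),np.abs(f.fun).max(),np.sqrt((f.fun**2).mean())); print(tl.round(3)); np.save("fk.npy",f.x)
for Z in(180,250,300,350,400,450):
  for Rr in(150,200,250,300):
    g=least_squares(lambda q:np.r_[fk(f.x,q[0],q[1],1.5708-q[0]+q[1]-.06)]-[Rr,Z],[-.4,-.5]);print(Z,Rr,g.x.round(2),round(1.5-g.x[0]+g.x[1],2),round(g.cost,2))
```

```text
[ 4.84436e+02  4.00000e-03  3.99157e+02 -1.68000e-01  4.69116e+02
 -1.69400e+00  2.45071e+02] 3.8319906395704777 1.4389394299083818
[-0.001 -0.009  0.001  0.001  0.001  0.021  0.041  0.041  0.051  0.061
  0.071  0.061  0.071  0.071  0.091]
180 150 [-0.61 -0.77] 1.34 0.0
180 200 [-0.49 -0.72] 1.27 0.0
180 250 [-0.37 -0.66] 1.21 0.0
180 300 [-0.25 -0.59] 1.17 0.0
250 150 [-0.59 -0.58] 1.51 0.0
250 200 [-0.48 -0.54] 1.44 0.0
250 250 [-0.37 -0.49] 1.39 0.0
250 300 [-0.27 -0.42] 1.34 0.0
300 150 [-0.57 -0.45] 1.62 0.0
300 200 [-0.47 -0.41] 1.56 0.0
300 250 [-0.36 -0.36] 1.51 0.0
300 300 [-0.26 -0.29] 1.47 0.0
350 150 [-0.53 -0.3 ] 1.73 0.0
350 200 [-0.44 -0.26] 1.67 0.0
350 250 [-0.34 -0.21] 1.63 0.0
350 300 [-0.24 -0.15] 1.59 0.0
400 150 [-0.49 -0.15] 1.84 0.0
400 200 [-0.4  -0.11] 1.79 0.0
400 250 [-0.3  -0.06] 1.74 0.0
400 300 [-0.21  0.01] 1.71 0.0
450 150 [-0.43  0.02] 1.95 0.0
450 200 [-0.34  0.06] 1.91 0.0
450 250 [-0.25  0.11] 1.87 0.0
450 300 [-0.16  0.18] 1.84 0.0
```

Request:
{"name": "servo_tool", "arguments": {"commands": [{"claw":0,"dx":0,"dy":35,"dz":23,"yaw":0},{"claw":0,"dx":0,"dy":37,"dz":23,"yaw":0},{"claw":0,"dx":0,"dy":37,"dz":23,"yaw":0},{"claw":0,"dx":0,"dy":37,"dz":23,"yaw":0},{"claw":0,"dx":0,"dy":30,"dz":30,"yaw":0}]}}

```text
t: 19.2
ee_pos: [0.4973, -0.0185, 0.3614]
orientation: [0.56, -0.527, 0.418, -0.484]
contact_force: [0.0, -0.6, -0.2]
opening: 0.0856
```

```bash
python3 plan.py 560 -1 250 10.4
```

```text
t 19.2 tcp [497.3 -18.5 361.4] psi 10.8 j [-0.02  0.13  0.23  1.56 -0.02  1.36] open 85.6 F [ 0.  -0.6 -0.2]
total [  62.7   17.5 -111.4] dpsi -0.4 rows 3
0 {'dx': -2, 'dy': 37, 'dz': 22, 'yaw': np.float64(0.1)}
1 {'dx': -2, 'dy': 37, 'dz': 22, 'yaw': np.float64(0.1)}
2 {'dx': -2, 'dy': 37, 'dz': 22, 'yaw': np.float64(0.1)}
toolY [ 0.102 -0.023 -0.995]
```

Request:
{"name": "servo_tool", "arguments": {"commands": [{"claw":0,"dx":0,"dy":10,"dz":30,"yaw":0},{"claw":0,"dx":0,"dy":0,"dz":10,"yaw":0},{"claw":0,"dx":0,"dy":0,"dz":0,"yaw":0},{"claw":0,"dx":0,"dy":0,"dz":0,"yaw":0},{"claw":0,"dx":0,"dy":0,"dz":0,"yaw":0}]}}

```text
t: 19.7
ee_pos: [0.537, -0.0106, 0.3479]
orientation: [0.558, -0.53, 0.421, -0.48]
contact_force: [0.5, 0.2, 0.1]
opening: 0.085
```

```bash
python3 plan.py 560 -1 250 10.4
```

```text
t 19.7 tcp [537.  -10.6 347.9] psi 10.8 j [-0.01  0.23  0.31  1.56 -0.02  1.38] open 85.0 F [0.5 0.2 0.1]
total [ 23.    9.6 -97.9] dpsi -0.4 rows 3
0 {'dx': -2, 'dy': 33, 'dz': 8, 'yaw': np.float64(0.1)}
1 {'dx': -2, 'dy': 33, 'dz': 8, 'yaw': np.float64(0.1)}
2 {'dx': -2, 'dy': 33, 'dz': 8, 'yaw': np.float64(0.1)}
toolY [ 0.09  -0.022 -0.996]
```

Request:
{"name": "servo_tool", "arguments": {"commands": [{"claw":0,"dx":0,"dy":0,"dz":0,"yaw":0},{"claw":0,"dx":0,"dy":0,"dz":0,"yaw":0},{"claw":0,"dx":0,"dy":0,"dz":0,"yaw":0},{"claw":0,"dx":0,"dy":0,"dz":0,"yaw":0},{"claw":0,"dx":0,"dy":0,"dz":0,"yaw":0}]}}

```text
t: 20.2
ee_pos: [0.5357, -0.0111, 0.3507]
orientation: [0.559, -0.529, 0.42, -0.482]
contact_force: [0.1, 0.7, 0.8]
opening: 0.0855
```

```bash
python3 plan.py 560 -1 250 10.4
```

```text
t 20.2 tcp [535.7 -11.1 350.7] psi 10.8 j [-0.01  0.22  0.31  1.56 -0.02  1.38] open 85.5 F [0.1 0.7 0.8]
total [  24.3   10.1 -100.7] dpsi -0.4 rows 3
0 {'dx': -2, 'dy': 34, 'dz': 9, 'yaw': np.float64(0.1)}
1 {'dx': -2, 'dy': 34, 'dz': 9, 'yaw': np.float64(0.1)}
2 {'dx': -2, 'dy': 34, 'dz': 9, 'yaw': np.float64(0.1)}
toolY [ 0.094 -0.023 -0.995]
```

Request:
{"name": "servo_tool", "arguments": {"commands": [{"claw":0,"dx":0,"dy":0,"dz":50,"yaw":0},{"claw":0,"dx":0,"dy":0,"dz":0,"yaw":0},{"claw":0,"dx":0,"dy":0,"dz":0,"yaw":0},{"claw":0,"dx":0,"dy":0,"dz":0,"yaw":0},{"claw":0,"dx":0,"dy":0,"dz":0,"yaw":0}]}}

```text
t: 20.7
ee_pos: [0.5837, -0.0018, 0.3506]
orientation: [0.557, -0.531, 0.423, -0.479]
contact_force: [-0.7, -0.7, 0.4]
opening: 0.0852
```

```bash
python3 plan.py 560 -1 250 10.4|grep -v "{"
```

```text
t 20.7 tcp [583.7  -1.8 350.6] psi 10.7 j [ 0.01  0.34  0.47  1.62 -0.02  1.39] open 85.2 F [-0.7 -0.7  0.4]
total [ -23.7    0.8 -100.6] dpsi -0.3 rows 3
toolY [ 0.084 -0.023 -0.996]
```

Request:
{"name": "servo_tool", "arguments": {"commands": [{"claw":0,"dx":0,"dy":0,"dz":-50,"yaw":0},{"claw":0,"dx":0,"dy":0,"dz":0,"yaw":0},{"claw":0,"dx":0,"dy":0,"dz":0,"yaw":0},{"claw":0,"dx":0,"dy":0,"dz":0,"yaw":0},{"claw":0,"dx":0,"dy":0,"dz":0,"yaw":0}]}}

```text
t: 21.2
ee_pos: [0.5308, -0.0115, 0.3452]
orientation: [0.556, -0.532, 0.424, -0.478]
contact_force: [-0.5, -0.3, -0.5]
opening: 0.0853
```

```bash
python3 plan.py 560 -1 250 10.4|grep -v "{"
```

```text
t 21.2 tcp [530.8 -11.5 345.2] psi 10.7 j [-0.01  0.22  0.29  1.56 -0.02  1.38] open 85.3 F [-0.5 -0.3 -0.5]
total [ 29.2  10.5 -95.2] dpsi -0.3 rows 3
toolY [ 0.081 -0.023 -0.996]
```

Request:
{"name": "servo_tool", "arguments": {"commands": [{"claw":0,"dx":0,"dy":-50,"dz":0,"yaw":0},{"claw":0,"dx":0,"dy":0,"dz":0,"yaw":0},{"claw":0,"dx":0,"dy":0,"dz":0,"yaw":0},{"claw":0,"dx":0,"dy":0,"dz":0,"yaw":0},{"claw":0,"dx":0,"dy":0,"dz":0,"yaw":0}]}}

```text
t: 21.7
ee_pos: [0.5271, -0.0101, 0.3946]
orientation: [0.555, -0.532, 0.424, -0.478]
contact_force: [-0.3, 1.2, -0.3]
opening: 0.0853
```

```bash
python3 plan.py 560 -1 250 10.4|grep -v "{"
```

```text
t 21.7 tcp [527.1 -10.1 394.6] psi 10.7 j [-0.01  0.25  0.46  1.7  -0.02  1.38] open 85.3 F [-0.3  1.2 -0.3]
total [  32.9    9.1 -144.6] dpsi -0.3 rows 4
toolY [ 0.079 -0.023 -0.997]
```

Request:
{"name": "servo_tool", "arguments": {"commands": [{"claw":0,"dx":0,"dy":50,"dz":0,"yaw":0},{"claw":0,"dx":0,"dy":0,"dz":0,"yaw":0},{"claw":0,"dx":0,"dy":0,"dz":0,"yaw":0},{"claw":0,"dx":0,"dy":0,"dz":0,"yaw":0},{"claw":0,"dx":0,"dy":0,"dz":0,"yaw":0}]}}

```text
t: 22.2
ee_pos: [0.531, -0.0111, 0.3461]
orientation: [0.556, -0.532, 0.424, -0.478]
contact_force: [-0.3, 0.4, -0.1]
opening: 0.0852
```

```bash
python3 plan.py 560 -1 250 10.4|grep -v "{"
```

```text
t 22.2 tcp [531.  -11.1 346.1] psi 10.7 j [-0.01  0.22  0.3   1.57 -0.02  1.38] open 85.2 F [-0.3  0.4 -0.1]
total [ 29.   10.1 -96.1] dpsi -0.3 rows 3
toolY [ 0.08  -0.023 -0.997]
```

Request:
{"name": "servo_tool", "arguments": {"commands": [{"claw":0,"dx":0,"dy":0,"dz":50,"yaw":0},{"claw":0,"dx":0,"dy":0,"dz":0,"yaw":0},{"claw":0,"dx":0,"dy":0,"dz":-50,"yaw":0},{"claw":0,"dx":0,"dy":0,"dz":0,"yaw":0},{"claw":0,"dx":0,"dy":0,"dz":0,"yaw":0}]}}

```text
t: 22.7
ee_pos: [0.5337, -0.0113, 0.3496]
orientation: [0.557, -0.531, 0.423, -0.479]
contact_force: [0.1, -0.6, 0.3]
opening: 0.0854
```

```bash
python3 plan.py 560 -1 250 10.4|grep -v "{"
```

```text
t 22.7 tcp [533.7 -11.3 349.6] psi 10.7 j [-0.01  0.22  0.31  1.57 -0.02  1.38] open 85.4 F [ 0.1 -0.6  0.3]
total [ 26.3  10.3 -99.6] dpsi -0.3 rows 3
toolY [ 0.085 -0.023 -0.996]
```

Request:
{"name": "servo_tool", "arguments": {"commands": [{"claw":0,"dx":0,"dy":0,"dz":50,"yaw":0},{"claw":0,"dx":0,"dy":0,"dz":0,"yaw":0},{"claw":0,"dx":0,"dy":0,"dz":50,"yaw":0},{"claw":0,"dx":0,"dy":0,"dz":0,"yaw":0},{"claw":0,"dx":0,"dy":0,"dz":0,"yaw":0}]}}

```text
t: 23.2
ee_pos: [0.6228, 0.0052, 0.3574]
orientation: [0.557, -0.531, 0.423, -0.479]
contact_force: [-0.4, -0.3, 0.8]
opening: 0.0853
```

```bash
python3 plan.py 560 -1 250 10.4|grep -v "{"
```

```text
t 23.2 tcp [622.8   5.2 357.4] psi 10.7 j [ 0.02  0.45  0.65  1.69 -0.02  1.41] open 85.3 F [-0.4 -0.3  0.8]
total [ -62.8   -6.2 -107.4] dpsi -0.3 rows 3
toolY [ 0.085 -0.023 -0.996]
```

Request:
{"name": "servo_tool", "arguments": {"commands": [{"claw":0,"dx":0,"dy":0,"dz":-50,"yaw":0},{"claw":0,"dx":0,"dy":0,"dz":-50,"yaw":0},{"claw":0,"dx":0,"dy":0,"dz":0,"yaw":0},{"claw":0,"dx":0,"dy":0,"dz":0,"yaw":0},{"claw":0,"dx":0,"dy":0,"dz":0,"yaw":0}]}}

```text
t: 23.7
ee_pos: [0.5323, -0.0124, 0.3517]
orientation: [0.558, -0.53, 0.421, -0.481]
contact_force: [0.7, -0.1, -0.7]
opening: 0.0855
```

```bash
python3 plan.py 560 -1 250 10.4|grep -v "{"
```

```text
t 23.7 tcp [532.3 -12.4 351.7] psi 10.7 j [-0.01  0.22  0.31  1.57 -0.02  1.37] open 85.5 F [ 0.7 -0.1 -0.7]
total [  27.7   11.4 -101.7] dpsi -0.3 rows 3
toolY [ 0.09  -0.023 -0.996]
```

Request:
{"name": "servo_tool", "arguments": {"commands": [{"claw":0,"dx":0,"dy":0,"dz":50,"yaw":0},{"claw":0,"dx":0,"dy":0,"dz":0,"yaw":0},{"claw":0,"dx":0,"dy":0,"dz":0,"yaw":0},{"claw":0,"dx":0,"dy":0,"dz":0,"yaw":0},{"claw":0,"dx":0,"dy":0,"dz":0,"yaw":0}]}}

```text
t: 24.2
ee_pos: [0.585, -0.0025, 0.3553]
orientation: [0.558, -0.53, 0.421, -0.481]
contact_force: [-0.1, -0.0, 0.7]
opening: 0.0853
```

```bash
python3 plan.py 560 -1 250 10.4|grep -v "{"
```

```text
t 24.2 tcp [585.   -2.5 355.3] psi 10.8 j [ 0.01  0.34  0.48  1.62 -0.02  1.39] open 85.3 F [-0.1 -0.   0.7]
total [ -25.     1.5 -105.3] dpsi -0.4 rows 3
toolY [ 0.09  -0.023 -0.996]
```

Request:
{"name": "servo_tool", "arguments": {"commands": [{"claw":0,"dx":0,"dy":0,"dz":-50,"yaw":0},{"claw":0,"dx":0,"dy":0,"dz":0,"yaw":0},{"claw":0,"dx":0,"dy":0,"dz":0,"yaw":0},{"claw":0,"dx":0,"dy":0,"dz":0,"yaw":0},{"claw":0,"dx":0,"dy":0,"dz":0,"yaw":0}]}}

```text
t: 24.7
ee_pos: [0.5333, -0.012, 0.35]
orientation: [0.557, -0.53, 0.422, -0.48]
contact_force: [0.5, 0.1, -0.5]
opening: 0.0854
```

```bash
python3 plan.py 560 -1 250 10.4|grep -v "{"
```

```text
t 24.7 tcp [533.3 -12.  350. ] psi 10.8 j [-0.01  0.22  0.31  1.57 -0.02  1.37] open 85.4 F [ 0.5  0.1 -0.5]
total [  26.7   11.  -100. ] dpsi -0.4 rows 3
toolY [ 0.088 -0.023 -0.996]
```

Request:
{"name": "servo_tool", "arguments": {"commands": [{"claw":0,"dx":0,"dy":-2,"dz":0,"yaw":0},{"claw":0,"dx":0,"dy":-2,"dz":0,"yaw":0},{"claw":0,"dx":0,"dy":-2,"dz":0,"yaw":0},{"claw":0,"dx":0,"dy":-2,"dz":0,"yaw":0},{"claw":0,"dx":0,"dy":-2,"dz":0,"yaw":0}]}}

```text
t: 25.2
ee_pos: [0.5342, -0.0116, 0.3616]
orientation: [0.558, -0.53, 0.421, -0.48]
contact_force: [0.7, 0.3, 0.8]
opening: 0.0854
```

```bash
python3 plan.py 560 -1 250 10.4|grep -v "{"
```

```text
t 25.2 tcp [534.2 -11.6 361.6] psi 10.8 j [-0.01  0.23  0.34  1.6  -0.02  1.38] open 85.4 F [0.7 0.3 0.8]
total [  25.8   10.6 -111.6] dpsi -0.4 rows 3
toolY [ 0.09  -0.023 -0.996]
```

Request:
{"name": "servo_tool", "arguments": {"commands": [{"claw":0,"dx":0,"dy":-3,"dz":0,"yaw":0},{"claw":0,"dx":0,"dy":3,"dz":0,"yaw":0},{"claw":0,"dx":0,"dy":-3,"dz":0,"yaw":0},{"claw":0,"dx":0,"dy":3,"dz":0,"yaw":0},{"claw":0,"dx":0,"dy":-3,"dz":0,"yaw":0}]}}

```text
t: 25.7
ee_pos: [0.534, -0.0115, 0.3645]
orientation: [0.558, -0.53, 0.421, -0.48]
contact_force: [0.3, -0.0, -0.5]
opening: 0.0854
```

```bash
python3 plan.py 560 -1 250 10.4|grep -v "{"
```

```text
t 25.7 tcp [534.  -11.5 364.5] psi 10.8 j [-0.01  0.23  0.35  1.61 -0.02  1.38] open 85.4 F [ 0.3 -0.  -0.5]
total [  26.    10.5 -114.5] dpsi -0.4 rows 3
toolY [ 0.089 -0.023 -0.996]
```

```bash
python3 plan.py 572 -1 190 10.4
```

```text
t 25.7 tcp [534.  -11.5 364.5] psi 10.8 j [-0.01  0.23  0.35  1.61 -0.02  1.38] open 85.4 F [ 0.3 -0.  -0.5]
total [  38.    10.5 -174.5] dpsi -0.4 rows 4
0 {'dx': -1, 'dy': 44, 'dz': 10, 'yaw': np.float64(0.1)}
1 {'dx': -1, 'dy': 44, 'dz': 10, 'yaw': np.float64(0.1)}
2 {'dx': -1, 'dy': 44, 'dz': 10, 'yaw': np.float64(0.1)}
3 {'dx': -1, 'dy': 44, 'dz': 10, 'yaw': np.float64(0.1)}
toolY [ 0.089 -0.023 -0.996]
```

Request:
{"name": "servo_tool", "arguments": {"commands": [{"claw":0,"dx":-3,"dy":30,"dz":6,"yaw":0.4},{"claw":0,"dx":-3,"dy":45,"dz":6,"yaw":0},{"claw":0,"dx":-3,"dy":45,"dz":6,"yaw":0},{"claw":0,"dx":-1,"dy":30,"dz":5,"yaw":0},{"claw":0,"dx":0,"dy":10,"dz":0,"yaw":0}]}}

```text
t: 26.2
ee_pos: [0.5715, -0.0009, 0.2049]
orientation: [0.557, -0.527, 0.422, -0.484]
contact_force: [0.3, 0.1, 1.1]
opening: 0.0853
```

```bash
python3 plan.py 581 -1 42 10.4
python3 - <<'E'
from h import *
c=cal("wrist");p,d=bot.snapshot("wrist");cv2.imwrite("pics/wrist8.png",p)
P=cloud(c,d);Z=P[...,2];g=cv2.cvtColor(p,cv2.COLOR_BGR2GRAY)
def ri(X): (cx,cy),(w,h),a=cv2.minAreaRect((X*1000).astype(np.float32)); return np.round([cx,cy,w,h,a],1)
b=(abs(P[...,0]-.58)<.06)&(abs(P[...,1])<.085)&(g>75)&(Z>.012)&(Z<.08)
m=cv2.morphologyEx(b.astype(np.uint8),cv2.MORPH_OPEN,np.ones((3,3)))
k,l,st,_=cv2.connectedComponentsWithStats(m);m=l==1+np.argmax(st[1:,4])
lo=m&(Z<.028);hi=m&(Z>.055);print("lo",ri(P[lo][:,:2]),np.median(Z[lo]),"hi",ri(P[hi][:,:2]),np.percentile(Z[hi],95),"all",ri(P[m][:,:2]))
E
```

```text
t 26.2 tcp [571.5  -0.9 204.9] psi 10.3 j [ 0.01  0.27  0.    1.21 -0.02  1.4 ] open 85.3 F [0.3 0.1 1.1]
total [ 9.500e+00 -1.000e-01 -1.629e+02] dpsi 0.1 rows 4
0 {'dx': 0, 'dy': 41, 'dz': 2, 'yaw': np.float64(-0.0)}
1 {'dx': 0, 'dy': 41, 'dz': 2, 'yaw': np.float64(-0.0)}
2 {'dx': 0, 'dy': 41, 'dz': 2, 'yaw': np.float64(-0.0)}
3 {'dx': 0, 'dy': 41, 'dz': 2, 'yaw': np.float64(-0.0)}
toolY [ 0.096 -0.023 -0.995]
lo [584.7   1.3  36.  126.5  10.5] 0.019216568031433262 hi [584.8   1.5  36.3  48.7  10.8] 0.06770133507639871 all [584.6   1.3  36.7 126.6  10.9]
```

View pics/wrist8.png

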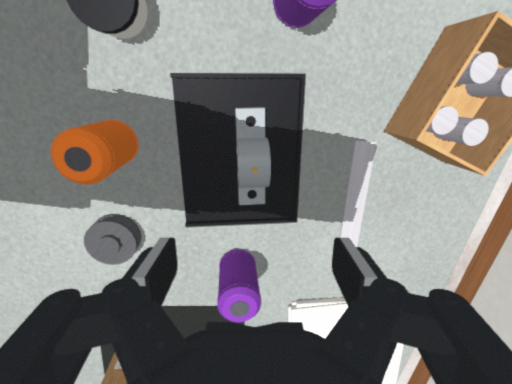

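Request:
{"name": "servo_tool", "arguments": {"commands": [{"claw":0,"dx":-5,"dy":25,"dz":-3,"yaw":0},{"claw":0,"dx":-1,"dy":40,"dz":0,"yaw":0},{"claw":0,"dx":0,"dy":40,"dz":0,"yaw":0},{"claw":0,"dx":0,"dy":25,"dz":0,"yaw":0},{"claw":0,"dx":0,"dy":8,"dz":0,"yaw":0}]}}

```text
t: 26.75
ee_pos: [0.5857, 0.0008, 0.0725]
orientation: [0.56, -0.524, 0.419, -0.487]
contact_force: [0.3, 0.2, -0.2]
opening: 0.0855
```

```bash
python3 plan.py 583 1 42 10.4
```

```text
t 26.75 tcp [585.7   0.8  72.5] psi 10.3 j [ 0.02  0.36 -0.22  0.88 -0.02  1.41] open 85.5 F [ 0.3  0.2 -0.2]
total [ -2.7   0.2 -30.5] dpsi 0.1 rows 1
0 {'dx': -1, 'dy': 31, 'dz': -3, 'yaw': np.float64(-0.1)}
toolY [ 0.107 -0.023 -0.994]
```

Request:
{"name": "servo_tool", "arguments": {"commands": [{"claw":0,"dx":-1,"dy":12,"dz":-4,"yaw":0},{"claw":0,"dx":0,"dy":10,"dz":-2,"yaw":0},{"claw":0,"dx":0,"dy":6,"dz":0,"yaw":0},{"claw":0,"dx":0,"dy":2,"dz":0,"yaw":0},{"claw":0,"dx":0,"dy":0,"dz":0,"yaw":0}]}}

```text
t: 27.25
ee_pos: [0.5868, -0.0003, 0.047]
orientation: [0.561, -0.522, 0.417, -0.489]
contact_force: [0.4, -0.6, 1.2]
opening: 0.0855
```

```bash
python3 plan.py 583 1 42 10.4;  python3 - <<'E'
from h import *
p,d=bot.snapshot("side");cv2.imwrite("pics/side9.png",cv2.resize(p[120:270,200:400],None,fx=3.5,fy=3.5))
E
```

```text
t 27.25 tcp [ 5.868e+02 -3.000e-01  4.700e+01] psi 10.3 j [ 0.01  0.38 -0.26  0.82 -0.02  1.4 ] open 85.5 F [ 0.4 -0.6  1.2]
total [-3.8  1.3 -5. ] dpsi 0.1 rows 1
0 {'dx': -2, 'dy': 5, 'dz': -3, 'yaw': np.float64(-0.1)}
toolY [ 0.114 -0.023 -0.993]
```

View pics/side9.png

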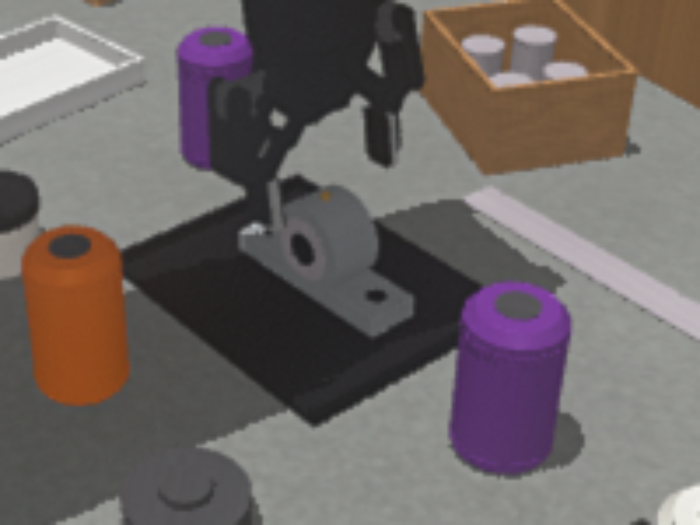

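Request:
{"name": "servo_tool", "arguments": {"commands": [{"claw":0,"dx":0,"dy":-20,"dz":0,"yaw":0},{"claw":0,"dx":0,"dy":-45,"dz":0,"yaw":0},{"claw":0,"dx":-10,"dy":-40,"dz":-10,"yaw":0},{"claw":255,"dx":-35,"dy":-20,"dz":-20,"yaw":0},{"claw":255,"dx":-45,"dy":0,"dz":-20,"yaw":0}]}}

```text
t: 27.8
ee_pos: [0.5091, 0.081, 0.1692]
orientation: [0.561, -0.52, 0.417, -0.492]
contact_force: [1.0, 0.2, -0.4]
opening: 0.0587
```

```bash
python3 plan.py 360 322 130 10.4
```

```text
t 27.8 tcp [509.1  81.  169.2] psi 10.0 j [ 0.19  0.15 -0.24  1.07 -0.04  1.58] open 58.7 F [ 1.   0.2 -0.4]
total [-149.1  241.   -39.2] dpsi 0.4 rows 6
0 {'dx': -44, 'dy': 7, 'dz': -18, 'yaw': np.float64(-0.1)}
1 {'dx': -44, 'dy': 7, 'dz': -17, 'yaw': np.float64(-0.1)}
2 {'dx': -44, 'dy': 7, 'dz': -17, 'yaw': np.float64(-0.1)}
3 {'dx': -44, 'dy': 7, 'dz': -17, 'yaw': np.float64(-0.1)}
4 {'dx': -44, 'dy': 7, 'dz': -17, 'yaw': np.float64(-0.1)}
5 {'dx': -44, 'dy': 7, 'dz': -17, 'yaw': np.float64(-0.1)}
toolY [ 0.117 -0.023 -0.993]
```

Request:
{"name": "servo_tool", "arguments": {"commands": [{"claw":255,"dx":-44,"dy":5,"dz":-18,"yaw":0},{"claw":255,"dx":-44,"dy":5,"dz":-18,"yaw":0},{"claw":255,"dx":-44,"dy":5,"dz":-18,"yaw":0},{"claw":255,"dx":-44,"dy":5,"dz":-18,"yaw":0},{"claw":255,"dx":-40,"dy":5,"dz":-18,"yaw":0}]}}

```text
t: 28.3
ee_pos: [0.385, 0.2854, 0.1301]
orientation: [0.564, -0.515, 0.416, -0.494]
contact_force: [0.2, -0.3, -0.9]
opening: -0.0001
```

```bash
python3 plan.py 352 322 100 10.4
```

```text
t 28.3 tcp [385.  285.4 130.1] psi 9.8 j [ 0.7   0.13 -0.37  0.99 -0.1   2.1 ] open -0.1 F [ 0.2 -0.3 -0.9]
total [-33.   36.6 -30.1] dpsi 0.6 rows 2
0 {'dx': -21, 'dy': 15, 'dz': -13, 'yaw': np.float64(-0.3)}
1 {'dx': -21, 'dy': 15, 'dz': -13, 'yaw': np.float64(-0.3)}
toolY [ 0.128 -0.018 -0.992]
```

Request:
{"name": "servo_tool", "arguments": {"commands": [{"claw":255,"dx":-20,"dy":5,"dz":-12,"yaw":0},{"claw":255,"dx":-15,"dy":15,"dz":-8,"yaw":0},{"claw":255,"dx":-5,"dy":30,"dz":-5,"yaw":0},{"claw":255,"dx":0,"dy":25,"dz":-1,"yaw":0},{"claw":255,"dx":0,"dy":10,"dz":0,"yaw":0}]}}

```text
t: 28.8
ee_pos: [0.3609, 0.3279, 0.0424]
orientation: [0.568, -0.513, 0.414, -0.491]
contact_force: [0.3, -0.3, 0.5]
opening: 0.0001
```

```bash
python3 plan.py 368 324 18 10.4
```

```text
t 28.8 tcp [360.9 327.9  42.4] psi 10.3 j [ 0.81  0.22 -0.5   0.77 -0.1   2.2 ] open 0.1 F [ 0.3 -0.3  0.5]
total [  7.1  -3.9 -24.4] dpsi 0.1 rows 1
0 {'dx': 5, 'dy': 24, 'dz': 6, 'yaw': np.float64(-0.1)}
toolY [ 0.133 -0.01  -0.991]
```

Request:
{"name": "servo_tool", "arguments": {"commands": [{"claw":255,"dx":0,"dy":10,"dz":0,"yaw":0},{"claw":255,"dx":0,"dy":8,"dz":0,"yaw":0},{"claw":255,"dx":0,"dy":2,"dz":2,"yaw":0},{"claw":255,"dx":0,"dy":0,"dz":4,"yaw":0},{"claw":255,"dx":0,"dy":0,"dz":3,"yaw":0}]}}

```text
t: 29.3
ee_pos: [0.3745, 0.3297, 0.0247]
orientation: [0.569, -0.512, 0.414, -0.492]
contact_force: [-0.2, 0.3, 0.3]
opening: 0.0001
```

```bash
python3 plan.py 378 324 18 10.4
python3 - <<'E'
from h import *
p,d=bot.snapshot("side");cv2.imwrite("pics/side10.png",cv2.resize(p[80:220,110:310],None,fx=3.5,fy=3.5))
E
```

```text
t 29.3 tcp [374.5 329.7  24.7] psi 10.2 j [ 0.79  0.26 -0.5   0.72 -0.1   2.18] open 0.1 F [-0.2  0.3  0.3]
total [ 3.5 -5.7 -6.7] dpsi 0.2 rows 1
0 {'dx': 6, 'dy': 7, 'dz': 2, 'yaw': np.float64(-0.2)}
toolY [ 0.135 -0.009 -0.991]
```

View pics/side10.png

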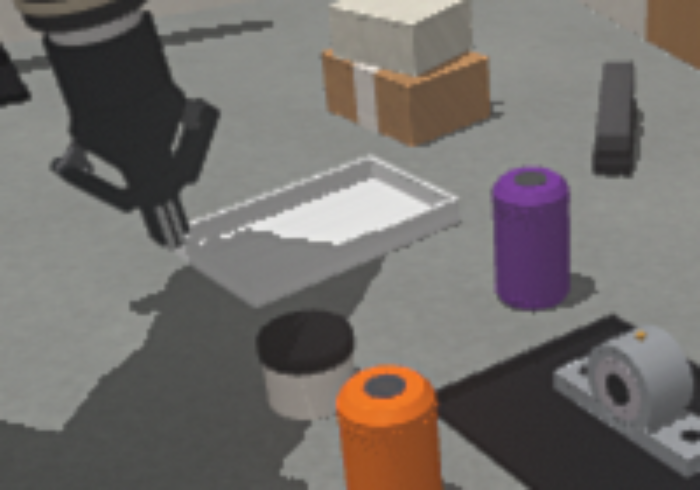

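Request:
{"name": "servo_tool", "arguments": {"commands": [{"claw":255,"dx":0,"dy":5,"dz":2,"yaw":0},{"claw":255,"dx":0,"dy":1,"dz":2,"yaw":0},{"claw":255,"dx":0,"dy":0,"dz":3,"yaw":0},{"claw":255,"dx":0,"dy":0,"dz":3,"yaw":0},{"claw":255,"dx":0,"dy":0,"dz":3,"yaw":0}]}}

```text
t: 29.85
ee_pos: [0.3901, 0.3327, 0.0211]
orientation: [0.569, -0.512, 0.415, -0.492]
contact_force: [-0.3, -0.8, -0.7]
opening: -0.0002
```

```bash
python3 plan.py 378 324 18 10.4 | grep -v "{"
```

```text
t 29.85 tcp [390.1 332.7  21.1] psi 10.2 j [ 0.77  0.29 -0.47  0.72 -0.1   2.16] open -0.2 F [-0.3 -0.8 -0.7]
total [-12.1  -8.7  -3.1] dpsi 0.2 rows 1
toolY [ 0.136 -0.008 -0.991]
```

Request:
{"name": "servo_tool", "arguments": {"commands": [{"claw":255,"dx":0,"dy":2,"dz":2,"yaw":0},{"claw":255,"dx":0,"dy":1,"dz":2,"yaw":0},{"claw":255,"dx":0,"dy":0,"dz":2,"yaw":0},{"claw":255,"dx":0,"dy":0,"dz":2,"yaw":0},{"claw":255,"dx":0,"dy":0,"dz":2,"yaw":0}]}}

```text
t: 30.35
ee_pos: [0.4013, 0.3346, 0.0193]
orientation: [0.569, -0.512, 0.415, -0.492]
contact_force: [0.2, -0.0, -1.3]
opening: -0.0003
```

```bash
python3 plan.py 378 324 18 10.4 | grep -v "{"
python3 - <<'E'
from h import *
p,d=bot.snapshot("side");cv2.imwrite("pics/side11.png",cv2.resize(p[80:220,110:310],None,fx=3.5,fy=3.5))
E
```

```text
t 30.35 tcp [401.3 334.6  19.3] psi 10.2 j [ 0.76  0.31 -0.45  0.72 -0.1   2.15] open -0.3 F [ 0.2 -0.  -1.3]
total [-23.3 -10.6  -1.3] dpsi 0.2 rows 1
toolY [ 0.136 -0.008 -0.991]
```

View pics/side11.png

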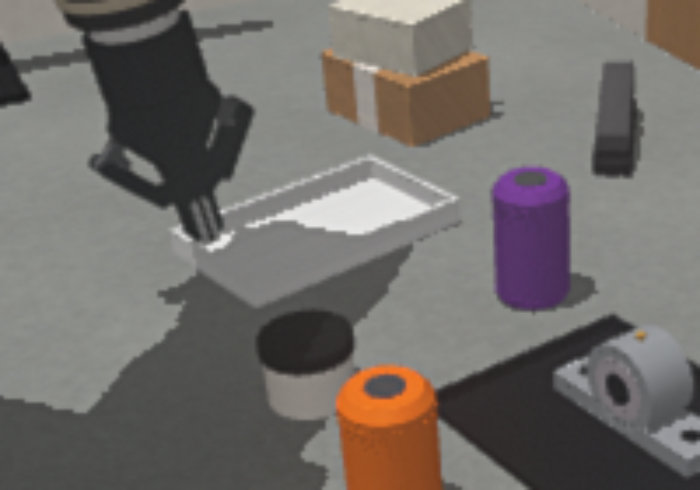

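Run:
```python
from h import *
c=cal("side");p,d=bot.snapshot("side");P=cloud(c,d)
for v in (140,144,147,150,153,157):
    print(v,[(u,P[v,u].round(3).tolist(),p[v,u].tolist()) for u in (166,169,172)])
cw=cal("wrist");q,dw=bot.snapshot("wrist");cv2.imwrite("pics/wrist11.png",q)
```

```text
140 [(166, [0.395, 0.326, 0.062], [106, 107, 106]), (169, [0.403, 0.322, 0.062], [101, 102, 102]), (172, [0.412, 0.331, 0.056], [77, 77, 76])]
144 [(166, [0.394, 0.326, 0.051], [69, 69, 68]), (169, [0.401, 0.322, 0.051], [57, 57, 57]), (172, [0.409, 0.326, 0.047], [56, 56, 55])]
147 [(166, [0.392, 0.325, 0.043], [37, 37, 35]), (169, [0.399, 0.319, 0.044], [98, 99, 99]), (172, [0.408, 0.325, 0.039], [119, 120, 120])]
150 [(166, [0.395, 0.348, 0.022], [127, 128, 128]), (169, [0.41, 0.378, 0.005], [224, 225, 225]), (172, [0.417, 0.372, 0.006], [225, 225, 226])]
153 [(166, [0.394, 0.349, 0.013], [124, 126, 125]), (169, [0.399, 0.331, 0.02], [122, 123, 122]), (172, [0.404, 0.321, 0.024], [125, 125, 126])]
157 [(166, [0.392, 0.347, 0.002], [97, 98, 99]), (169, [0.398, 0.337, 0.005], [127, 128, 129]), (172, [0.402, 0.319, 0.013], [126, 128, 127])]
```

View pics/wrist11.png

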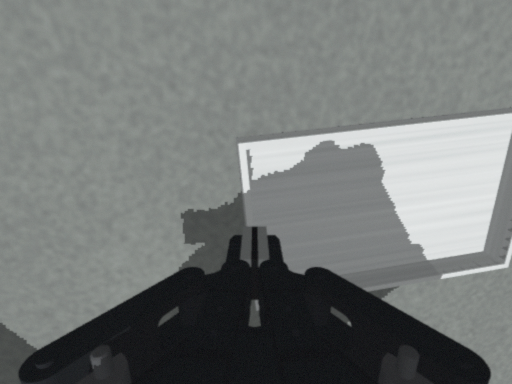

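Run:
```python
from h import *
from plan import cur,R
s,p0,a=cur();q=s["orientation"];M=R.from_quat([q[1],q[2],q[3],q[0]]).as_matrix()
c=cal("side");p,d=bot.snapshot("side");P=cloud(c,d)
im=cv2.resize(p[100:190,120:240],None,fx=6,fy=6,interpolation=cv2.INTER_NEAREST)
for sft in(-40,-20,0,11):
    u=proj(c,(p0+sft*M[:,1])/1000);print(sft,u.round(1),(p0+sft*M[:,1]).round(0));cv2.circle(im,tuple(int(t) for t in ((u-[120,100])*6)),4,(0,0,255),-1)
cv2.imwrite("pics/side12.png",im)
cw=cal("wrist")
for sft in(-40,-20,0,11): print("wrist",proj(cw,(p0+sft*M[:,1])/1000).round(1))
```

```text
-40 [165.3 139.7] [396. 335.  59.]
-20 [167.5 146.2] [399. 335.  39.]
0 [169.7 152.5] [401. 335.  19.]
11 [170.8 155.9] [403. 335.   8.]
wrist [253.1 266.1]
wrist [253.2 245.5]
wrist [253.3 229.5]
wrist [253.3 222.2]
```

View pics/side12.png

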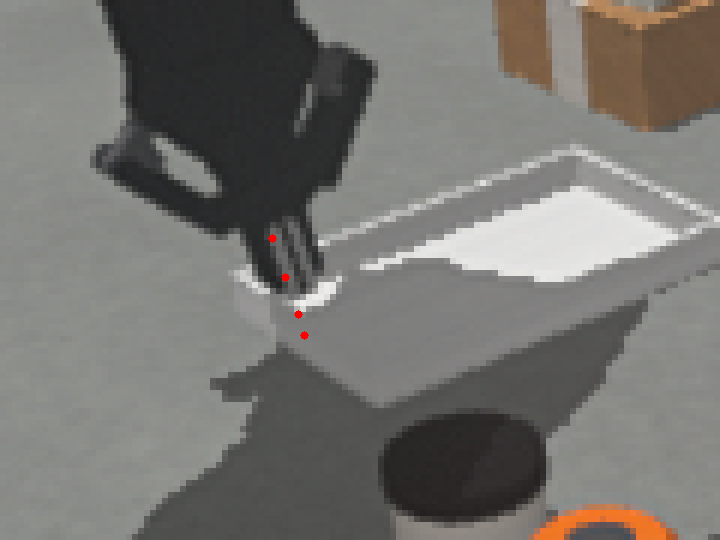

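Run:
```python
from h import *
c=cal("wrist");p,d=bot.snapshot("wrist");P=cloud(c,d)
for v in(215,225,230,235,240,245,250):
    print(v,[(u,(P[v,u]*1000).round(0).tolist(),int(p[v,u,1])) for u in(232,238,246,250,254,260,266,272,280)])
```

```text
215 [(232, [389.0, 333.0, -2.0], 77), (238, [393.0, 334.0, -2.0], 74), (246, [395.0, 343.0, 16.0], 118), (250, [397.0, 345.0, 20.0], 131), (254, [404.0, 337.0, 2.0], 126), (260, [408.0, 338.0, 3.0], 127), (266, [412.0, 338.0, 2.0], 127), (272, [416.0, 339.0, 2.0], 126), (280, [422.0, 339.0, 1.0], 125)]
225 [(232, [390.0, 326.0, -2.0], 82), (238, [394.0, 326.0, -2.0], 80), (246, [399.0, 330.0, 4.0], 99), (250, [399.0, 338.0, 19.0], 124), (254, [405.0, 329.0, 1.0], 119), (260, [409.0, 330.0, 3.0], 122), (266, [414.0, 330.0, 2.0], 124), (272, [418.0, 331.0, 2.0], 125), (280, [423.0, 332.0, 3.0], 130)]
230 [(232, [391.0, 322.0, -2.0], 77), (238, [395.0, 322.0, -1.0], 75), (246, [393.0, 344.0, 39.0], 85), (250, [395.0, 344.0, 39.0], 82), (254, [397.0, 345.0, 40.0], 16), (260, [400.0, 345.0, 40.0], 81), (266, [404.0, 345.0, 40.0], 101), (272, [419.0, 327.0, 2.0], 129), (280, [424.0, 328.0, 3.0], 129)]
235 [(232, [391.0, 318.0, -2.0], 80), (238, [389.0, 339.0, 37.0], 41), (246, [392.0, 344.0, 46.0], 83), (250, [394.0, 344.0, 45.0], 81), (254, [397.0, 344.0, 44.0], 16), (260, [400.0, 345.0, 
[... 316 characters left out ...]
66, [402.0, 346.0, 52.0], 81), (272, [407.0, 342.0, 45.0], 22), (280, [426.0, 320.0, 3.0], 117)]
245 [(232, [385.0, 339.0, 47.0], 26), (238, [389.0, 339.0, 47.0], 21), (246, [391.0, 344.0, 55.0], 84), (250, [393.0, 344.0, 55.0], 74), (254, [395.0, 344.0, 55.0], 21), (260, [398.0, 346.0, 57.0], 83), (266, [401.0, 345.0, 56.0], 83), (272, [406.0, 343.0, 50.0], 22), (280, [410.0, 343.0, 50.0], 76)]
250 [(232, [385.0, 339.0, 52.0], 24), (238, [388.0, 340.0, 53.0], 23), (246, [391.0, 344.0, 59.0], 85), (250, [392.0, 345.0, 61.0], 77), (254, [394.0, 345.0, 61.0], 20), (260, [397.0, 345.0, 61.0], 82), (266, [400.0, 346.0, 61.0], 82), (272, [405.0, 342.0, 55.0], 23), (280, [409.0, 343.0, 55.0], 32)]
```

Run:
```python
from h import *
from plan import cur,R
c=cal("wrist")
s,p0,a=cur();q=s["orientation"];M=R.from_quat([q[1],q[2],q[3],q[0]]).as_matrix()
# camera pose in tool frame now
Rc=M.T@c["T"][:3,:3];tc=M.T@(c["T"][:3,3]*1000-p0);print("cam in tool",tc.round(1));print(Rc.round(3))
# at wrist1: p=(541.5,-67.1,214.1), psi100.5, tilt 0
ps=np.radians(100.5);z=np.array([np.cos(ps),np.sin(ps),0]);y=np.array([0,0,-1.]);x=np.cross(y,z);M1=np.stack([x,y,z],1)
T1=np.load("pics/wrist1_T.npy");print("cam in tool then",(M1.T@(T1[:3,3]*1000-[541.5,-67.1,214.1])).round(1));print((M1.T@T1[:3,:3]).round(3))
d=np.load("pics/wrist1.npy");c1=dict(c);c1["T"]=T1;P=cloud(c1,d)*1000
Q=(P-[541.5,-67.1,214.1])@M1
m=(Q[...,1]<60)&(abs(Q[...,2])<70);print("open fingers: y range max",np.nanpercentile(Q[m][:,1],[90,95,99,100]).round(1))
print([ (u,v,Q[v,u].round(0).tolist()) for v,u in((240,165),(270,155),(285,140),(240,345),(270,360))])
```

```text
cam in tool [ -76.8 -154.4    0.6]
[[-0.001 -0.953 -0.304]
 [-0.     0.304 -0.953]
 [ 1.    -0.001 -0.001]]
cam in tool then [ -76.5 -154.7   -0.8]
[[-0.001 -0.953 -0.302]
 [ 0.002  0.302 -0.953]
 [ 1.    -0.002  0.002]]
open fingers: y range max [-62.  -47.  -32.2 -24.2]
[(165, 240, [-10.0, -32.0, -47.0]), (155, 270, [-9.0, -56.0, -43.0]), (140, 285, [-6.0, -63.0, -47.0]), (345, 240, [-10.0, -32.0, 45.0]), (360, 270, [-10.0, -58.0, 43.0])]
```

Request:
{"name": "servo_tool", "arguments": {"commands": [{"claw":255,"dx":0,"dy":0,"dz":-20,"yaw":0},{"claw":255,"dx":0,"dy":0,"dz":-12,"yaw":0},{"claw":255,"dx":0,"dy":12,"dz":0,"yaw":0},{"claw":255,"dx":0,"dy":10,"dz":0,"yaw":0},{"claw":255,"dx":0,"dy":3,"dz":0,"yaw":0}]}}

```text
t: 31.1
ee_pos: [0.3722, 0.3291, -0.01]
orientation: [0.57, -0.511, 0.414, -0.492]
contact_force: [1.1, -0.7, 1.0]
opening: 0.0002
```

```bash
python3 plan.py 378 324 -10 10.4 | grep -v "{"
python3 - <<'E'
from h import *
c=cal("wrist");p,d=bot.snapshot("wrist");P=cloud(c,d)*1000
m=(P[...,2]>4)&(P[...,0]<385)&(np.mgrid[:384,:512][0]<300);i=np.argsort(P[m][:,2])[:5];print(P[m][i].round(0))
cv2.imwrite("pics/wrist13.png",p)
E
```

```text
t 31.1 tcp [372.2 329.1 -10. ] psi 10.2 j [ 0.79  0.3  -0.55  0.63 -0.1   2.18] open 0.2 F [ 1.1 -0.7  1. ]
total [ 5.8 -5.1  0. ] dpsi 0.2 rows 1
toolY [ 0.137 -0.007 -0.99 ]
[[383. 386.   4.]
 [385. 382.   4.]
 [385. 383.   4.]
 [385. 388.   4.]
 [383. 387.   4.]]
```

View pics/wrist13.png

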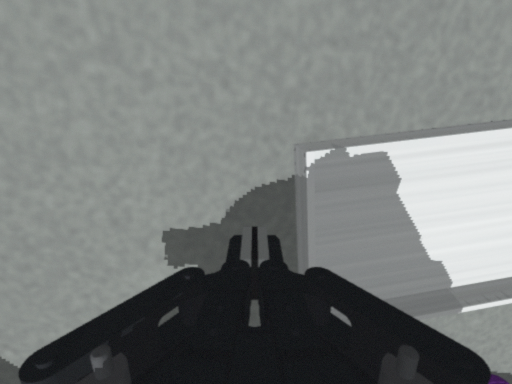

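Request:
{"name": "servo_tool", "arguments": {"commands": [{"claw":255,"dx":0,"dy":-1,"dz":4,"yaw":0},{"claw":255,"dx":0,"dy":-1,"dz":4,"yaw":0},{"claw":255,"dx":0,"dy":-1,"dz":3,"yaw":0},{"claw":255,"dx":0,"dy":0,"dz":3,"yaw":0},{"claw":255,"dx":0,"dy":0,"dz":3,"yaw":0}]}}

```text
t: 31.65
ee_pos: [0.3879, 0.3321, -0.0044]
orientation: [0.569, -0.512, 0.415, -0.491]
contact_force: [-28.5, 1.7, 5.8]
opening: -0.0002
```

```bash
python3 plan.py 378 324 -10 10.4 | grep -v "{"
```

```text
t 31.65 tcp [387.9 332.1  -4.4] psi 10.2 j [ 0.77  0.32 -0.51  0.65 -0.1   2.16] open -0.2 F [-28.5   1.7   5.8]
total [-9.9 -8.1 -5.6] dpsi 0.2 rows 1
toolY [ 0.133 -0.007 -0.991]
```

Request:
{"name": "servo_tool", "arguments": {"commands": [{"claw":255,"dx":0,"dy":0,"dz":2,"yaw":0},{"claw":255,"dx":0,"dy":0,"dz":2,"yaw":0},{"claw":255,"dx":0,"dy":0,"dz":2,"yaw":0},{"claw":255,"dx":0,"dy":0,"dz":2,"yaw":0},{"claw":255,"dx":0,"dy":0,"dz":2,"yaw":0}]}}

```text
t: 32.15
ee_pos: [0.3871, 0.3321, -0.0045]
orientation: [0.566, -0.519, 0.42, -0.484]
contact_force: [-18.7, -3.2, 13.9]
opening: -0.0001
```

```bash
python3 plan.py 378 324 -10 10.4 | grep -v "{"
```

```text
t 32.15 tcp [387.1 332.1  -4.5] psi 10.5 j [ 0.76  0.33 -0.49  0.68 -0.08  2.15] open -0.1 F [-18.7  -3.2  13.9]
total [-9.1 -8.1 -5.5] dpsi -0.1 rows 1
toolY [ 0.112 -0.007 -0.994]
```

Request:
{"name": "servo_tool", "arguments": {"commands": [{"claw":255,"dx":0,"dy":0,"dz":2,"yaw":0},{"claw":255,"dx":0,"dy":0,"dz":2,"yaw":0},{"claw":255,"dx":0,"dy":0,"dz":2,"yaw":0},{"claw":255,"dx":0,"dy":0,"dz":2,"yaw":0},{"claw":255,"dx":0,"dy":0,"dz":2,"yaw":0}]}}

```text
t: 32.65
ee_pos: [0.3867, 0.332, -0.0043]
orientation: [0.563, -0.526, 0.424, -0.477]
contact_force: [-19.0, -2.1, 15.0]
opening: -0.0007
```

```bash
python3 plan.py 378 324 -10 10.4 | grep -v "{"
```

```text
t 32.65 tcp [386.7 332.   -4.3] psi 10.8 j [ 0.75  0.34 -0.47  0.7  -0.07  2.14] open -0.7 F [-19.   -2.1  15. ]
total [-8.7 -8.  -5.7] dpsi -0.4 rows 1
toolY [ 0.092 -0.008 -0.996]
```

Request:
{"name": "servo_tool", "arguments": {"commands": [{"claw":255,"dx":0,"dy":0,"dz":2,"yaw":0},{"claw":255,"dx":0,"dy":0,"dz":2,"yaw":0},{"claw":255,"dx":0,"dy":0,"dz":2,"yaw":0},{"claw":255,"dx":0,"dy":0,"dz":2,"yaw":0},{"claw":255,"dx":0,"dy":0,"dz":2,"yaw":0}]}}

```text
t: 33.15
ee_pos: [0.3861, 0.3319, -0.0041]
orientation: [0.559, -0.532, 0.428, -0.471]
contact_force: [-18.2, -2.1, 15.3]
opening: -0.0003
```

```bash
python3 plan.py 378 324 -10 10.4 | grep -v "{"
```

```text
t 33.15 tcp [386.1 331.9  -4.1] psi 11.1 j [ 0.75  0.35 -0.45  0.72 -0.06  2.12] open -0.3 F [-18.2  -2.1  15.3]
total [-8.1 -7.9 -5.9] dpsi -0.7 rows 1
toolY [ 0.072 -0.009 -0.997]
```

Request:
{"name": "servo_tool", "arguments": {"commands": [{"claw":255,"dx":0,"dy":0,"dz":2,"yaw":0},{"claw":255,"dx":0,"dy":0,"dz":2,"yaw":0},{"claw":255,"dx":0,"dy":0,"dz":2,"yaw":0},{"claw":255,"dx":0,"dy":0,"dz":2,"yaw":0},{"claw":255,"dx":0,"dy":0,"dz":2,"yaw":0}]}}

```text
t: 33.65
ee_pos: [0.3857, 0.3319, -0.0039]
orientation: [0.555, -0.538, 0.432, -0.465]
contact_force: [-17.5, -2.4, 14.4]
opening: 0.0002
```

Request:
{"name": "servo_tool", "arguments": {"commands": [{"claw":255,"dx":0,"dy":0,"dz":2,"yaw":0},{"claw":255,"dx":0,"dy":0,"dz":2,"yaw":0},{"claw":255,"dx":0,"dy":0,"dz":2,"yaw":0},{"claw":255,"dx":0,"dy":0,"dz":2,"yaw":0},{"claw":255,"dx":0,"dy":0,"dz":2,"yaw":0}]}}

```text
t: 34.15
ee_pos: [0.3852, 0.3318, -0.0036]
orientation: [0.552, -0.544, 0.436, -0.458]
contact_force: [-17.9, -1.8, 14.9]
opening: 0.0
```

Request:
{"name": "servo_tool", "arguments": {"commands": [{"claw":255,"dx":0,"dy":0,"dz":2,"yaw":0},{"claw":255,"dx":0,"dy":0,"dz":2,"yaw":0},{"claw":255,"dx":0,"dy":0,"dz":2,"yaw":0},{"claw":255,"dx":0,"dy":0,"dz":2,"yaw":0},{"claw":255,"dx":0,"dy":0,"dz":2,"yaw":0}]}}

```text
t: 34.65
ee_pos: [0.3847, 0.3316, -0.0034]
orientation: [-0.548, 0.55, -0.44, 0.452]
contact_force: [-17.6, -2.5, 14.8]
opening: -0.0002
```

```bash
python3 plan.py 378 324 -10 10.4 | grep -v "{"
```

```text
t 34.65 tcp [384.7 331.6  -3.4] psi 11.8 j [ 0.72  0.38 -0.4   0.79 -0.02  2.09] open -0.2 F [-17.6  -2.5  14.8]
total [-6.7 -7.6 -6.6] dpsi -1.4 rows 1
toolY [ 0.011 -0.013 -1.   ]
```

Request:
{"name": "servo_tool", "arguments": {"commands": [{"claw":255,"dx":0,"dy":0,"dz":2,"yaw":0},{"claw":255,"dx":0,"dy":0,"dz":2,"yaw":0},{"claw":255,"dx":0,"dy":0,"dz":2,"yaw":0},{"claw":255,"dx":0,"dy":0,"dz":2,"yaw":0},{"claw":255,"dx":0,"dy":0,"dz":2,"yaw":0}]}}

```text
t: 35.15
ee_pos: [0.3842, 0.3316, -0.0032]
orientation: [-0.544, 0.556, -0.444, 0.446]
contact_force: [-16.7, -2.7, 16.0]
opening: 0.0002
```

Request:
{"name": "servo_tool", "arguments": {"commands": [{"claw":255,"dx":0,"dy":0,"dz":2,"yaw":0},{"claw":255,"dx":0,"dy":0,"dz":-2,"yaw":0},{"claw":255,"dx":0,"dy":0,"dz":-6,"yaw":0},{"claw":255,"dx":0,"dy":-10,"dz":-6,"yaw":0},{"claw":255,"dx":0,"dy":-25,"dz":0,"yaw":0}]}}

```text
t: 35.65
ee_pos: [0.3685, 0.3275, 0.0315]
orientation: [-0.541, 0.558, -0.445, 0.444]
contact_force: [-0.2, -0.3, 0.9]
opening: 0.0002
```

Request:
{"name": "servo_tool", "arguments": {"commands": [{"claw":0,"dx":0,"dy":-40,"dz":0,"yaw":0},{"claw":0,"dx":5,"dy":-45,"dz":0,"yaw":0},{"claw":0,"dx":30,"dy":-35,"dz":10,"yaw":0},{"claw":0,"dx":40,"dy":-10,"dz":20,"yaw":0},{"claw":0,"dx":42,"dy":0,"dz":20,"yaw":0}]}}

```text
t: 36.15
ee_pos: [0.4433, 0.2267, 0.1745]
orientation: [-0.545, 0.558, -0.442, 0.443]
contact_force: [1.0, 1.0, -0.3]
opening: 0.0724
```

```bash
python3 plan.py 579 1 150 10.4
```

```text
t 36.15 tcp [443.3 226.7 174.5] psi 12.5 j [ 0.48  0.24 -0.11  1.24 -0.01  1.83] open 72.4 F [ 1.   1.  -0.3]
total [ 135.7 -225.7  -24.5] dpsi -2.1 rows 6
0 {'dx': 42, 'dy': 4, 'dz': 14, 'yaw': np.float64(0.4)}
1 {'dx': 42, 'dy': 4, 'dz': 14, 'yaw': np.float64(0.4)}
2 {'dx': 41, 'dy': 4, 'dz': 14, 'yaw': np.float64(0.4)}
3 {'dx': 41, 'dy': 4, 'dz': 15, 'yaw': np.float64(0.4)}
4 {'dx': 41, 'dy': 4, 'dz': 15, 'yaw': np.float64(0.4)}
5 {'dx': 41, 'dy': 4, 'dz': 15, 'yaw': np.float64(0.4)}
toolY [-0.01  -0.015 -1.   ]
```

Request:
{"name": "servo_tool", "arguments": {"commands": [{"claw":0,"dx":42,"dy":2,"dz":14,"yaw":1},{"claw":0,"dx":42,"dy":2,"dz":14,"yaw":1},{"claw":0,"dx":41,"dy":2,"dz":14,"yaw":0},{"claw":0,"dx":41,"dy":2,"dz":15,"yaw":0},{"claw":0,"dx":30,"dy":2,"dz":13,"yaw":0}]}}

```text
t: 36.65
ee_pos: [0.5538, 0.0393, 0.1724]
orientation: [-0.539, 0.547, -0.45, 0.455]
contact_force: [0.3, 1.5, -1.0]
opening: 0.0852
```

```bash
python3 plan.py 583 1 4 10.5
```

```text
t 36.65 tcp [553.8  39.3 172.4] psi 10.4 j [ 0.08  0.34  0.02  1.25 -0.01  1.47] open 85.2 F [ 0.3  1.5 -1. ]
total [  29.2  -38.3 -168.4] dpsi 0.1 rows 4
0 {'dx': 11, 'dy': 42, 'dz': 5, 'yaw': np.float64(-0.0)}
1 {'dx': 11, 'dy': 42, 'dz': 5, 'yaw': np.float64(-0.0)}
2 {'dx': 11, 'dy': 42, 'dz': 5, 'yaw': np.float64(-0.0)}
3 {'dx': 11, 'dy': 42, 'dz': 5, 'yaw': np.float64(-0.0)}
toolY [-0.001 -0.013 -1.   ]
```

Request:
{"name": "servo_tool", "arguments": {"commands": [{"claw":0,"dx":24,"dy":5,"dz":12,"yaw":0},{"claw":0,"dx":10,"dy":15,"dz":7,"yaw":0},{"claw":0,"dx":0,"dy":30,"dz":0,"yaw":0},{"claw":0,"dx":0,"dy":20,"dz":0,"yaw":0},{"claw":0,"dx":0,"dy":5,"dz":0,"yaw":0}]}}

```text
t: 37.15
ee_pos: [0.5809, 0.0036, 0.0974]
orientation: [-0.539, 0.545, -0.45, 0.458]
contact_force: [-0.6, 0.1, 0.6]
opening: 0.0854
```

```bash
python3 plan.py 583 1 4 10.5;  python3 - <<'E'
from h import *
c=cal("wrist");p,d=bot.snapshot("wrist");cv2.imwrite("pics/wrist14.png",p)
P=cloud(c,d);Z=P[...,2];g=cv2.cvtColor(p,cv2.COLOR_BGR2GRAY)
def ri(X): (cx,cy),(w,h),a=cv2.minAreaRect((X*1000).astype(np.float32)); return np.round([cx,cy,w,h,a],1)
b=(abs(P[...,0]-.58)<.06)&(abs(P[...,1])<.085)&(g>60)&(Z>.012)&(Z<.08)
m=cv2.morphologyEx(b.astype(np.uint8),cv2.MORPH_OPEN,np.ones((3,3)))
k,l,st,_=cv2.connectedComponentsWithStats(m);m=l==1+np.argmax(st[1:,4])
hi=m&(Z>.045);print("hi",ri(P[hi][:,:2]),np.percentile(Z[hi],95),"all",ri(P[m][:,:2]))
E
```

```text
t 37.15 tcp [580.9   3.6  97.4] psi 10.1 j [ 0.01  0.42 -0.05  1.09 -0.01  1.41] open 85.4 F [-0.6  0.1  0.6]
total [  2.1  -2.6 -93.4] dpsi 0.4 rows 2
0 {'dx': 1, 'dy': 47, 'dz': 1, 'yaw': np.float64(-0.2)}
1 {'dx': 1, 'dy': 47, 'dz': 1, 'yaw': np.float64(-0.2)}
toolY [ 0.003 -0.014 -1.   ]
hi [584.5   3.7  35.9  54.9  11. ] 0.06751606262623958 all [585.1   1.2  36.1 127.4  11.1]
```

View pics/wrist14.png

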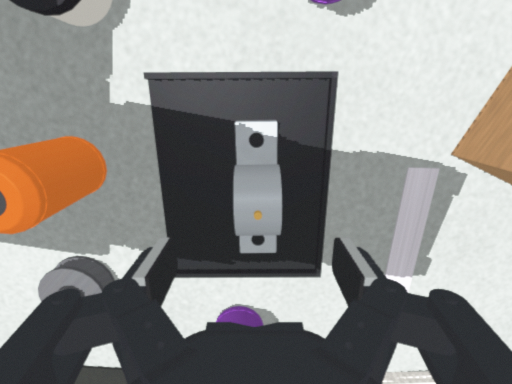

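Request:
{"name": "servo_tool", "arguments": {"commands": [{"claw":0,"dx":1,"dy":15,"dz":3,"yaw":-0.6},{"claw":0,"dx":0,"dy":30,"dz":0,"yaw":0},{"claw":0,"dx":0,"dy":25,"dz":0,"yaw":0},{"claw":0,"dx":0,"dy":12,"dz":0,"yaw":0},{"claw":0,"dx":0,"dy":3,"dz":0,"yaw":0}]}}

```text
t: 37.7
ee_pos: [0.5866, 0.0049, 0.0157]
orientation: [-0.544, 0.547, -0.444, 0.456]
contact_force: [-1.1, 0.7, -0.2]
opening: 0.0857
```

```bash
python3 plan.py 584 1.5 3 10.6
```

```text
t 37.7 tcp [586.6   4.9  15.7] psi 10.9 j [ 0.02  0.49 -0.16  0.91 -0.01  1.4 ] open 85.7 F [-1.1  0.7 -0.2]
total [ -2.6  -3.4 -12.7] dpsi -0.3 rows 1
0 {'dx': 3, 'dy': 13, 'dz': -3, 'yaw': np.float64(0.3)}
toolY [ 0.01  -0.013 -1.   ]
```

Request:
{"name": "servo_tool", "arguments": {"commands": [{"claw":0,"dx":3,"dy":9,"dz":-2,"yaw":0},{"claw":0,"dx":0,"dy":4,"dz":0,"yaw":0},{"claw":0,"dx":0,"dy":1,"dz":0,"yaw":0},{"claw":60,"dx":0,"dy":0,"dz":0,"yaw":0},{"claw":90,"dx":0,"dy":0,"dz":0,"yaw":0}], "force": 60}}

```text
t: 38.2
ee_pos: [0.5873, 0.0015, 0.0043]
orientation: [-0.545, 0.546, -0.443, 0.457]
contact_force: [0.5, -0.0, 0.7]
opening: 0.0594
```

```bash
python3 plan.py 584 1.5 3 10.6
python3 - <<'E'
from h import *
p,d=bot.snapshot("side");cv2.imwrite("pics/side14.png",cv2.resize(p[120:270,200:400],None,fx=3.5,fy=3.5))
E
```

```text
t 38.2 tcp [587.3   1.5   4.3] psi 10.9 j [ 0.01  0.5  -0.18  0.88 -0.01  1.39] open 59.4 F [ 0.5 -0.   0.7]
total [-3.3  0.  -1.3] dpsi -0.3 rows 1
0 {'dx': -1, 'dy': 1, 'dz': -3, 'yaw': np.float64(0.3)}
toolY [ 0.014 -0.013 -1.   ]
```

View pics/side14.png

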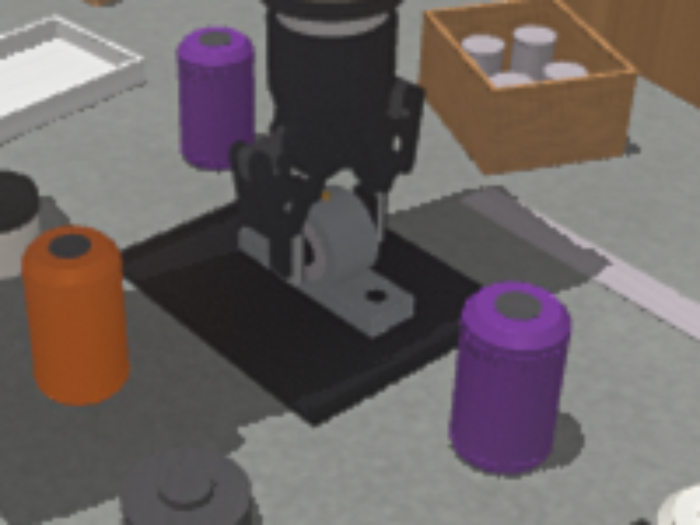

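The pads straddle the housing well, at (295,240) and (380,215) in the crop. I close and lift a little.

Request:
{"name": "servo_tool", "arguments": {"commands": [{"claw":130,"dx":0,"dy":0,"dz":-2,"yaw":0},{"claw":160,"dx":0,"dy":0,"dz":0,"yaw":0},{"claw":200,"dx":0,"dy":0,"dz":0,"yaw":0},{"claw":230,"dx":0,"dy":0,"dz":0,"yaw":0},{"claw":230,"dx":0,"dy":0,"dz":0,"yaw":0}]}}

```text
t: 38.75
ee_pos: [0.585, 0.001, 0.0049]
orientation: [-0.545, 0.546, -0.443, 0.457]
contact_force: [0.3, 0.4, -0.7]
opening: 0.0356
```

Request:
{"name": "servo_tool", "arguments": {"commands": [{"claw":230,"dx":0,"dy":0,"dz":0,"yaw":0},{"claw":230,"dx":0,"dy":0,"dz":0,"yaw":0},{"claw":230,"dx":0,"dy":-5,"dz":0,"yaw":0},{"claw":230,"dx":0,"dy":-10,"dz":0,"yaw":0},{"claw":230,"dx":0,"dy":-15,"dz":0,"yaw":0}]}}

```text
t: 39.25
ee_pos: [0.5825, 0.0015, 0.0341]
orientation: [-0.544, 0.547, -0.445, 0.456]
contact_force: [-0.3, -0.2, -4.9]
opening: 0.0353
```

```bash
python3 plan.py 494 356 120 105.2
```

```text
t 39.25 tcp [582.5   1.5  34.1] psi 10.9 j [ 0.01  0.47 -0.15  0.94 -0.01  1.39] open 35.3 F [-0.3 -0.2 -4.9]
total [-88.5 354.5  85.9] dpsi 94.3 rows 12
0 {'dx': -30, 'dy': -7, 'dz': -2, 'yaw': np.float64(-7.9)}
1 {'dx': -30, 'dy': -7, 'dz': 3, 'yaw': np.float64(-7.9)}
2 {'dx': -30, 'dy': -7, 'dz': 7, 'yaw': np.float64(-7.9)}
3 {'dx': -29, 'dy': -7, 'dz': 11, 'yaw': np.float64(-7.9)}
4 {'dx': -27, 'dy': -7, 'dz': 14, 'yaw': np.float64(-7.9)}
5 {'dx': -25, 'dy': -7, 'dz': 18, 'yaw': np.float64(-7.9)}
6 {'dx': -22, 'dy': -7, 'dz': 21, 'yaw': np.float64(-7.9)}
7 {'dx': -19, 'dy': -7, 'dz': 24, 'yaw': np.float64(-7.9)}
8 {'dx': -15, 'dy': -7, 'dz': 26, 'yaw': np.float64(-7.9)}
9 {'dx': -12, 'dy': -7, 'dz': 28, 'yaw': np.float64(-7.9)}
10 {'dx': -8, 'dy': -7, 'dz': 29, 'yaw': np.float64(-7.9)}
11 {'dx': -4, 'dy': -7, 'dz': 30, 'yaw': np.float64(-7.9)}
toolY [ 0.009 -0.013 -1.   ]
```

Request:
{"name": "servo_tool", "arguments": {"commands": [{"claw":230,"dx":0,"dy":-30,"dz":0,"yaw":0},{"claw":230,"dx":0,"dy":-35,"dz":0,"yaw":0},{"claw":230,"dx":0,"dy":-30,"dz":0,"yaw":0},{"claw":230,"dx":-15,"dy":-5,"dz":0,"yaw":-4},{"claw":230,"dx":-25,"dy":0,"dz":0,"yaw":-7.5}]}}

```text
t: 39.75
ee_pos: [0.5724, 0.0405, 0.1424]
orientation: [-0.586, 0.589, -0.387, 0.399]
contact_force: [0.6, 0.1, -5.4]
opening: 0.0352
```

```bash
python3 plan.py 494 356 130 105.2
```

```text
t 39.75 tcp [572.4  40.5 142.4] psi 22.4 j [ 0.08  0.38 -0.    1.18 -0.01  1.26] open 35.2 F [ 0.6  0.1 -5.4]
total [-78.4 315.5 -12.4] dpsi 82.8 rows 10
0 {'dx': -32, 'dy': 1, 'dz': 5, 'yaw': np.float64(-8.3)}
1 {'dx': -31, 'dy': 1, 'dz': 9, 'yaw': np.float64(-8.3)}
2 {'dx': -29, 'dy': 1, 'dz': 14, 'yaw': np.float64(-8.3)}
3 {'dx': -27, 'dy': 1, 'dz': 18, 'yaw': np.float64(-8.3)}
4 {'dx': -24, 'dy': 1, 'dz': 22, 'yaw': np.float64(-8.3)}
5 {'dx': -21, 'dy': 1, 'dz': 25, 'yaw': np.float64(-8.3)}
6 {'dx': -17, 'dy': 1, 'dz': 28, 'yaw': np.float64(-8.3)}
7 {'dx': -13, 'dy': 1, 'dz': 30, 'yaw': np.float64(-8.3)}
8 {'dx': -9, 'dy': 1, 'dz': 31, 'yaw': np.float64(-8.3)}
9 {'dx': -4, 'dy': 1, 'dz': 32, 'yaw': np.float64(-8.3)}
toolY [ 0.012 -0.014 -1.   ]
```

Request:
{"name": "servo_tool", "arguments": {"commands": [{"claw":230,"dx":-31,"dy":0,"dz":5,"yaw":-8.2},{"claw":230,"dx":-30,"dy":0,"dz":9,"yaw":-8.2},{"claw":230,"dx":-29,"dy":0,"dz":14,"yaw":-8.2},{"claw":230,"dx":-27,"dy":0,"dz":18,"yaw":-8.2},{"claw":230,"dx":-24,"dy":0,"dz":22,"yaw":-8.2}]}}

```text
t: 40.25
ee_pos: [0.5327, 0.1999, 0.1444]
orientation: [-0.687, 0.694, -0.147, 0.16]
contact_force: [0.8, 1.1, -4.2]
opening: 0.0355
```

```bash
python3 plan.py 494 356 130 105.2
```

```text
t 40.25 tcp [532.7 199.9 144.4] psi 64.9 j [ 0.37  0.37 -0.01  1.18 -0.02  0.81] open 35.5 F [ 0.8  1.1 -4.2]
total [-38.7 156.1 -14.4] dpsi 40.3 rows 5
0 {'dx': -20, 'dy': 3, 'dz': 25, 'yaw': np.float64(-8.1)}
1 {'dx': -17, 'dy': 3, 'dz': 28, 'yaw': np.float64(-8.1)}
2 {'dx': -13, 'dy': 3, 'dz': 30, 'yaw': np.float64(-8.1)}
3 {'dx': -8, 'dy': 3, 'dz': 31, 'yaw': np.float64(-8.1)}
4 {'dx': -4, 'dy': 3, 'dz': 32, 'yaw': np.float64(-8.1)}
toolY [ 0.015 -0.013 -1.   ]
```

Request:
{"name": "servo_tool", "arguments": {"commands": [{"claw":230,"dx":-20,"dy":0,"dz":25,"yaw":-8.1},{"claw":230,"dx":-17,"dy":0,"dz":28,"yaw":-8.1},{"claw":230,"dx":-12,"dy":0,"dz":30,"yaw":-8.1},{"claw":230,"dx":-7,"dy":0,"dz":26,"yaw":-7},{"claw":230,"dx":-3,"dy":5,"dz":18,"yaw":-4}]}}

```text
t: 40.75
ee_pos: [0.4937, 0.3449, 0.1411]
orientation: [-0.699, 0.708, 0.08, -0.068]
contact_force: [0.9, -1.0, -5.5]
opening: 0.0353
```

```bash
python3 plan.py 494 356 60 105.2
```

```text
t 40.75 tcp [493.7 344.9 141.1] psi 102.0 j [ 0.62  0.44  0.09  1.21 -0.02  0.41] open 35.3 F [ 0.9 -1.  -5.5]
total [  0.3  11.1 -81.1] dpsi 3.2 rows 2
0 {'dx': 1, 'dy': 41, 'dz': 5, 'yaw': np.float64(-1.6)}
1 {'dx': 1, 'dy': 41, 'dz': 5, 'yaw': np.float64(-1.6)}
toolY [ 0.017 -0.011 -1.   ]
```

Request:
{"name": "servo_tool", "arguments": {"commands": [{"claw":230,"dx":0,"dy":5,"dz":5,"yaw":-2},{"claw":230,"dx":0,"dy":20,"dz":0,"yaw":0},{"claw":230,"dx":0,"dy":25,"dz":0,"yaw":0},{"claw":230,"dx":0,"dy":15,"dz":0,"yaw":0},{"claw":230,"dx":0,"dy":4,"dz":0,"yaw":0}]}}

```text
t: 41.25
ee_pos: [0.4921, 0.3531, 0.0731]
orientation: [-0.697, 0.705, 0.096, -0.084]
contact_force: [-0.3, 0.2, -4.7]
opening: 0.0354
```

```bash
python3 plan.py 494 356 30 105.2
python3 - <<'E'
from h import *
from plan import cur
c=cal("wrist");p,d=bot.snapshot("wrist");cv2.imwrite("pics/wrist15.png",p)
c2=cal("side");p2,_=bot.snapshot("side");cv2.imwrite("pics/side15.png",cv2.resize(p2[80:220,110:310],None,fx=3.5,fy=3.5))
E
```

```text
t 41.25 tcp [492.1 353.1  73.1] psi 104.6 j [ 0.63  0.48 -0.02  1.06 -0.02  0.38] open 35.4 F [-0.3  0.2 -4.7]
total [  1.9   2.9 -43.1] dpsi 0.6 rows 1
0 {'dx': 3, 'dy': 43, 'dz': 2, 'yaw': np.float64(-0.6)}
toolY [ 0.018 -0.009 -1.   ]
```

View pics/wrist15.png

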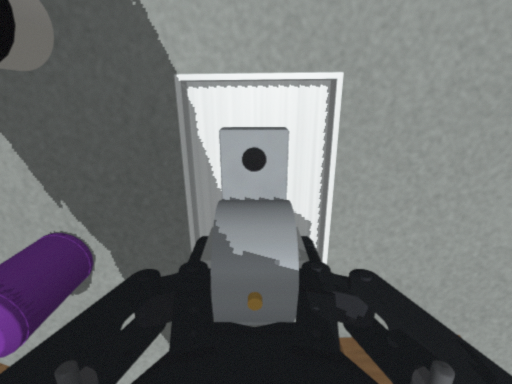

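View pics/side15.png

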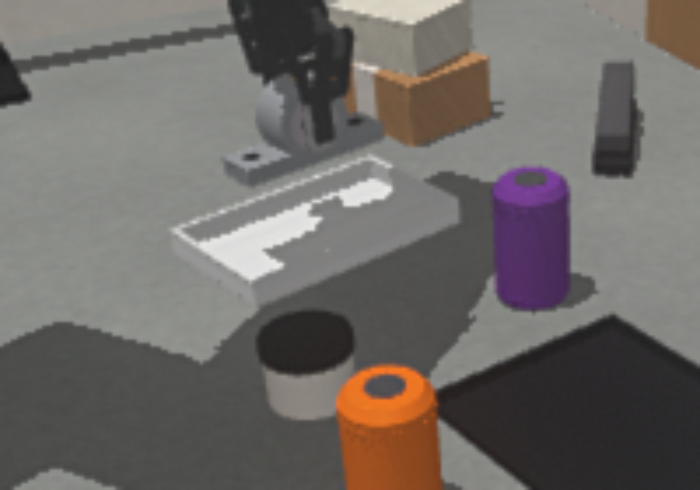

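Request:
{"name": "servo_tool", "arguments": {"commands": [{"claw":230,"dx":2,"dy":15,"dz":3,"yaw":-0.5},{"claw":230,"dx":0,"dy":20,"dz":0,"yaw":0},{"claw":230,"dx":0,"dy":15,"dz":0,"yaw":0},{"claw":230,"dx":0,"dy":7,"dz":0,"yaw":0},{"claw":230,"dx":0,"dy":2,"dz":0,"yaw":0}]}}

```text
t: 41.85
ee_pos: [0.4977, 0.3586, 0.0154]
orientation: [-0.698, 0.704, 0.102, -0.085]
contact_force: [0.4, 0.1, -4.8]
opening: 0.0356
```

```bash
python3 plan.py 494 356 3 105.2
```

```text
t 41.85 tcp [497.7 358.6  15.4] psi 105.2 j [ 0.63  0.54 -0.09  0.93 -0.02  0.37] open 35.6 F [ 0.4  0.1 -4.8]
total [ -3.7  -2.6 -12.4] dpsi 0.0 rows 1
0 {'dx': -4, 'dy': 12, 'dz': -2, 'yaw': np.float64(-0.0)}
toolY [ 0.024 -0.005 -1.   ]
```

Request:
{"name": "servo_tool", "arguments": {"commands": [{"claw":230,"dx":-3,"dy":5,"dz":-2,"yaw":0},{"claw":230,"dx":0,"dy":3,"dz":0,"yaw":0},{"claw":230,"dx":0,"dy":2,"dz":0,"yaw":0},{"claw":230,"dx":0,"dy":1,"dz":0,"yaw":0},{"claw":230,"dx":0,"dy":0,"dz":0,"yaw":0}]}}

```text
t: 42.35
ee_pos: [0.4964, 0.3563, 0.0052]
orientation: [-0.698, 0.703, 0.102, -0.084]
contact_force: [0.0, -0.0, -5.4]
opening: 0.0355
```

```bash
python3 plan.py 494 356 3 105.2
```

```text
t 42.35 tcp [496.4 356.3   5.2] psi 105.2 j [ 0.63  0.54 -0.11  0.9  -0.02  0.37] open 35.5 F [ 0.  -0.  -5.4]
total [-2.4 -0.3 -2.2] dpsi 0.0 rows 1
0 {'dx': -2, 'dy': 2, 'dz': 0, 'yaw': np.float64(-0.0)}
toolY [ 0.026 -0.003 -1.   ]
```

Request:
{"name": "servo_tool", "arguments": {"commands": [{"claw":230,"dx":-1,"dy":1.5,"dz":0,"yaw":0},{"claw":230,"dx":0,"dy":1,"dz":0,"yaw":0},{"claw":230,"dx":0,"dy":1,"dz":0,"yaw":0},{"claw":230,"dx":0,"dy":0,"dz":0,"yaw":0},{"claw":230,"dx":0,"dy":0,"dz":0,"yaw":0}]}}

```text
t: 42.85
ee_pos: [0.4959, 0.3563, 0.0034]
orientation: [-0.699, 0.703, 0.103, -0.084]
contact_force: [-0.3, 0.2, -4.3]
opening: 0.0351
```

```bash
python3 plan.py 494 356 3 105.2
python3 - <<'E'
from h import *
c2=cal("side");p2,_=bot.snapshot("side");cv2.imwrite("pics/side16.png",cv2.resize(p2[80:220,110:310],None,fx=3.5,fy=3.5))
E
```

```text
t 42.85 tcp [495.9 356.3   3.4] psi 105.2 j [ 0.63  0.54 -0.12  0.89 -0.02  0.37] open 35.1 F [-0.3  0.2 -4.3]
total [-1.9 -0.3 -0.4] dpsi 0.0 rows 1
0 {'dx': -2, 'dy': 0, 'dz': 0, 'yaw': np.float64(-0.0)}
toolY [ 0.028 -0.002 -1.   ]
```

View pics/side16.png

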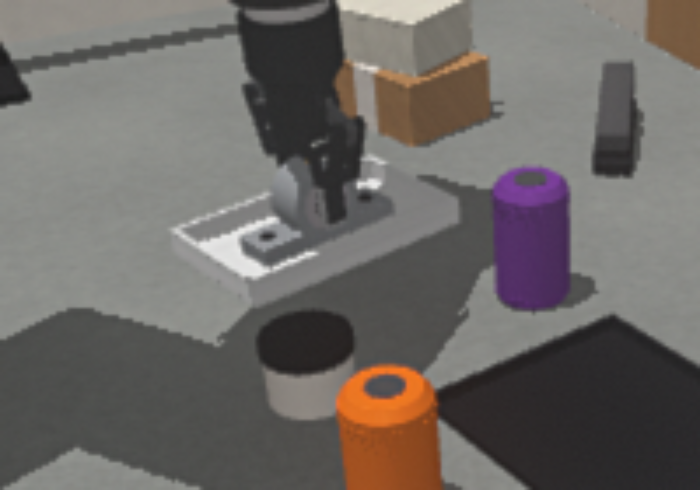

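Request:
{"name": "servo_tool", "arguments": {"commands": [{"claw":230,"dx":0,"dy":1.5,"dz":0,"yaw":0},{"claw":230,"dx":0,"dy":1,"dz":0,"yaw":0},{"claw":230,"dx":0,"dy":0,"dz":0,"yaw":0},{"claw":130,"dx":0,"dy":0,"dz":0,"yaw":0},{"claw":90,"dx":0,"dy":0,"dz":0,"yaw":0}]}}

```text
t: 43.4
ee_pos: [0.4968, 0.3568, 0.0036]
orientation: [-0.699, 0.702, 0.104, -0.083]
contact_force: [-0.1, 0.5, 0.6]
opening: 0.0543
```

```bash
python3 plan.py 494 356 3 105.2
```

```text
t 43.4 tcp [496.8 356.8   3.6] psi 105.2 j [ 0.63  0.54 -0.12  0.89 -0.02  0.37] open 54.3 F [-0.1  0.5  0.6]
total [-2.8 -0.8 -0.6] dpsi 0.0 rows 1
0 {'dx': -3, 'dy': 1, 'dz': 0, 'yaw': np.float64(-0.0)}
toolY [ 0.03  -0.001 -1.   ]
```

Released. I rise straight up, then check where the bearing sits in the tray.

Request:
{"name": "servo_tool", "arguments": {"commands": [{"claw":60,"dx":0,"dy":-5,"dz":0,"yaw":0},{"claw":60,"dx":0,"dy":-20,"dz":0,"yaw":0},{"claw":60,"dx":0,"dy":-40,"dz":0,"yaw":0},{"claw":0,"dx":0,"dy":-40,"dz":0,"yaw":0},{"claw":0,"dx":0,"dy":-20,"dz":0,"yaw":0}]}}

```text
t: 43.9
ee_pos: [0.4916, 0.3559, 0.1306]
orientation: [-0.698, 0.703, 0.102, -0.084]
contact_force: [0.3, 0.0, -0.8]
opening: 0.0853
```

```bash
python3 plan.py 573 -337 150 100.4
python3 - <<'E'
from h import *
def ri(X): (cx,cy),(w,h),a=cv2.minAreaRect((X*1000).astype(np.float32)); return np.round([cx,cy,w,h,a],1)
for n in("wrist","top","side"):
    c=cal(n);p,d=bot.snapshot(n);cv2.imwrite(f"pics/{n}17.png",p);P=cloud(c,d);Z=P[...,2]
    th=np.radians(15.2);q=(P[...,:2]-[.494,.356])@np.array([[np.cos(th),-np.sin(th)],[np.sin(th),np.cos(th)]])
    ins=(abs(q[...,0])<.085)&(abs(q[...,1])<.045)
    lo=ins&(Z>.013)&(Z<.026);hi=ins&(Z>.05)&(Z<.08)
    print(n,"lo",ri(q[lo]),np.median(Z[lo]).round(4),"hi",ri(q[hi]),np.percentile(Z[hi],95).round(4),hi.sum())
    m=(abs(q[...,0])<.115)&(abs(q[...,1])<.075)&(Z>.016)&(Z<.028)&~((abs(q[...,0])<.085)&(abs(q[...,1])<.045));print("  rim",ri(q[m]))
E
```

```text
t 43.9 tcp [491.6 355.9 130.6] psi 105.2 j [ 0.64  0.44  0.07  1.17 -0.02  0.37] open 85.3 F [ 0.3  0.  -0.8]
total [  81.4 -692.9   19.4] dpsi -4.8 rows 15
0 {'dx': -7, 'dy': -1, 'dz': -46, 'yaw': np.float64(0.3)}
1 {'dx': -7, 'dy': -1, 'dz': -46, 'yaw': np.float64(0.3)}
2 {'dx': -6, 'dy': -1, 'dz': -46, 'yaw': np.float64(0.3)}
3 {'dx': -6, 'dy': -1, 'dz': -46, 'yaw': np.float64(0.3)}
4 {'dx': -6, 'dy': -1, 'dz': -46, 'yaw': np.float64(0.3)}
5 {'dx': -6, 'dy': -1, 'dz': -46, 'yaw': np.float64(0.3)}
6 {'dx': -5, 'dy': -1, 'dz': -46, 'yaw': np.float64(0.3)}
7 {'dx': -5, 'dy': -1, 'dz': -46, 'yaw': np.float64(0.3)}
8 {'dx': -5, 'dy': -1, 'dz': -46, 'yaw': np.float64(0.3)}
9 {'dx': -5, 'dy': -1, 'dz': -46, 'yaw': np.float64(0.3)}
10 {'dx': -4, 'dy': -1, 'dz': -46, 'yaw': np.float64(0.3)}
11 {'dx': -4, 'dy': -1, 'dz': -46, 'yaw': np.float64(0.3)}
12 {'dx': -4, 'dy': -1, 'dz': -46, 'yaw': np.float64(0.3)}
13 {'dx': -4, 'dy': -1, 'dz': -46, 'yaw': np.float64(0.3)}
14 {'dx': -3, 'dy': -1, 'dz': -46, 'yaw': np.float64(0.3)}
toolY [ 0.026 -0.004 -1.   ]
wrist lo [  1.3  -1.2 127.5  36.1   0. ] 0.0172 hi [ 0.2 -1.2 51.  36.   0.1] 0.0655 2177
  rim [  2.1  -0.3 120.4 200.3  90. ]
top lo [ -2.5  -0.3 126.9  38.    0.4] 0.0186 hi [-2.8  0.  37.7 53.8 89. ] 0.0678 264
  rim [-2.200e+00  1.800e+00  2.003e+02  1.232e+02  2.000e-01]
side lo [  1.2  -4.2 128.8  42.4   0.3] 0.0194 hi [ 0.1 -4.  41.  54.9 87. ] 0.0679 189
  rim [  0.7  -2.3 126.5 202.5  90. ]
```

View pics/top17.png

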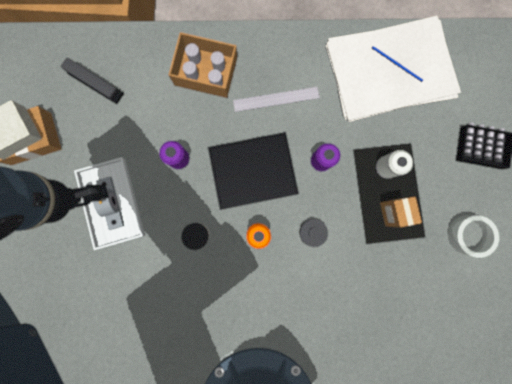

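View pics/wrist17.png

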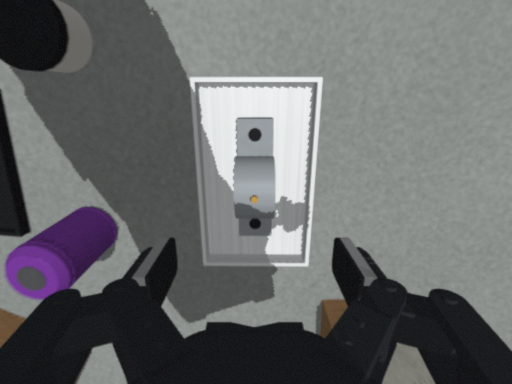

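The wrist view puts the bearing at (255,185), centred in the tray rim to within about 2 mm, aligned and upright. Next I fetch the canister.

Request:
{"name": "servo_tool", "arguments": {"commands": [{"claw":0,"dx":-7,"dy":-4,"dz":-40,"yaw":0.5},{"claw":0,"dx":-7,"dy":-4,"dz":-48,"yaw":0.5},{"claw":0,"dx":-6,"dy":-2,"dz":-48,"yaw":0.5},{"claw":0,"dx":-6,"dy":0,"dz":-48,"yaw":0.5},{"claw":0,"dx":-6,"dy":0,"dz":-48,"yaw":0.5}]}}

```text
t: 44.55
ee_pos: [0.5151, 0.1203, 0.1348]
orientation: [-0.7, 0.705, 0.088, -0.074]
contact_force: [0.7, 0.2, 0.7]
opening: 0.0856
```

Request:
{"name": "servo_tool", "arguments": {"commands": [{"claw":0,"dx":-6,"dy":0,"dz":-48,"yaw":0.5},{"claw":0,"dx":-5,"dy":0,"dz":-48,"yaw":0.5},{"claw":0,"dx":-5,"dy":0,"dz":-48,"yaw":0.5},{"claw":0,"dx":-5,"dy":0,"dz":-48,"yaw":0.5},{"claw":0,"dx":-5,"dy":0,"dz":-48,"yaw":0.3}]}}

```text
t: 45.05
ee_pos: [0.5364, -0.1288, 0.1315]
orientation: [-0.702, 0.706, 0.071, -0.061]
contact_force: [1.2, -0.8, 0.5]
opening: 0.0853
```

```bash
python3 plan.py 565 -335 160 100.4
```

```text
t 45.05 tcp [ 536.4 -128.8  131.5] psi 100.7 j [-0.23  0.33 -0.09  1.13 -0.   -0.42] open 85.3 F [ 1.2 -0.8  0.5]
total [  28.6 -206.2   28.5] dpsi -0.3 rows 5
0 {'dx': -2, 'dy': -6, 'dz': -42, 'yaw': np.float64(0.1)}
1 {'dx': -2, 'dy': -6, 'dz': -42, 'yaw': np.float64(0.1)}
2 {'dx': -2, 'dy': -6, 'dz': -42, 'yaw': np.float64(0.1)}
3 {'dx': -2, 'dy': -6, 'dz': -42, 'yaw': np.float64(0.1)}
4 {'dx': -2, 'dy': -6, 'dz': -42, 'yaw': np.float64(0.1)}
toolY [ 0.015 -0.005 -1.   ]
```

Request:
{"name": "servo_tool", "arguments": {"commands": [{"claw":0,"dx":-2,"dy":-5,"dz":-45,"yaw":0},{"claw":0,"dx":-2,"dy":-5,"dz":-45,"yaw":0},{"claw":0,"dx":-2,"dy":-5,"dz":-45,"yaw":0},{"claw":0,"dx":-2,"dy":0,"dz":-35,"yaw":0},{"claw":0,"dx":0,"dy":0,"dz":-15,"yaw":0}]}}

```text
t: 45.55
ee_pos: [0.5589, -0.3236, 0.1413]
orientation: [-0.703, 0.705, 0.067, -0.062]
contact_force: [0.4, 1.3, -0.9]
opening: 0.0855
```

```bash
python3 plan.py 565 -335 38 100.4
cat > look.py <<'E'
from h import *
import sys
def look(name):
    c=cal("wrist");p,d=bot.snapshot("wrist");cv2.imwrite(f"pics/{name}.png",p);P=cloud(c,d);Z=P[...,2]
    rows=np.mgrid[:384,:512][0]
    return p,P,Z,rows
def blob(P,Z,rows,x,y,z0,z1,R=.05):
    m=(abs(P[...,0]-x)<R)&(abs(P[...,1]-y)<R)&(Z>z0)&(Z<z1)&(rows<300)
    return P[m]
E
python3 - <<'E'
from look import *
p,P,Z,r=look("wrist18")
X=blob(P,Z,r,.57,-.337,.082,.104);(a,b),rad=cv2.minEnclosingCircle((X[:,:2]*1000).astype(np.float32));print("can",round(a,1),round(b,1),round(rad,1),np.percentile(X[:,2],95))
X=blob(P,Z,r,.46,-.344,.085,.104)
if len(X)>20:
    print("carton",cv2.minAreaRect((X[:,:2]*1000).astype(np.float32)),np.median(X[:,2]))
E
```

```text
t 45.55 tcp [ 558.9 -323.6  141.3] psi 100.5 j [-0.53  0.53  0.24  1.27  0.   -0.71] open 85.5 F [ 0.4  1.3 -0.9]
total [   6.1  -11.4 -103.3] dpsi -0.1 rows 3
0 {'dx': 1, 'dy': 34, 'dz': -4, 'yaw': np.float64(0.0)}
1 {'dx': 1, 'dy': 34, 'dz': -4, 'yaw': np.float64(0.0)}
2 {'dx': 1, 'dy': 34, 'dz': -4, 'yaw': np.float64(0.0)}
toolY [ 0.007 -0.002 -1.   ]
can 574.7 -334.8 28.1 0.09721603031585613
carton ((461.5907287597656, -344.24334716796875), (60.5648307800293, 50.14627456665039), 10.696287155151367) 0.09115409772673619
```

View pics/wrist18.png

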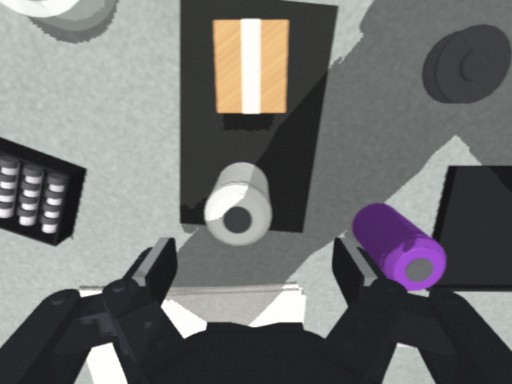

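Request:
{"name": "servo_tool", "arguments": {"commands": [{"claw":0,"dx":10,"dy":3,"dz":-8,"yaw":0},{"claw":0,"dx":3,"dy":12,"dz":0,"yaw":0},{"claw":0,"dx":0,"dy":20,"dz":0,"yaw":0},{"claw":0,"dx":0,"dy":15,"dz":0,"yaw":0},{"claw":0,"dx":0,"dy":4,"dz":0,"yaw":0}]}}

```text
t: 46.1
ee_pos: [0.5715, -0.3288, 0.0786]
orientation: [0.704, -0.704, -0.064, 0.063]
contact_force: [0.2, 0.6, 0.6]
opening: 0.0853
```

```bash
python3 plan.py 574.7 -334.8 38 100.4
```

```text
t 46.1 tcp [ 571.5 -328.8   78.6] psi 100.3 j [-0.52  0.6   0.18  1.15  0.   -0.7 ] open 85.3 F [0.2 0.6 0.6]
total [  3.2  -6.  -40.6] dpsi 0.1 rows 1
0 {'dx': 2, 'dy': 41, 'dz': -6, 'yaw': np.float64(-0.1)}
toolY [ 0.001  0.001 -1.   ]
```

Request:
{"name": "servo_tool", "arguments": {"commands": [{"claw":0,"dx":2,"dy":0,"dz":-6,"yaw":0},{"claw":0,"dx":0,"dy":12,"dz":0,"yaw":0},{"claw":0,"dx":0,"dy":15,"dz":0,"yaw":0},{"claw":0,"dx":0,"dy":10,"dz":0,"yaw":0},{"claw":0,"dx":0,"dy":2,"dz":0,"yaw":0}]}}

```text
t: 46.6
ee_pos: [0.5748, -0.3335, 0.0368]
orientation: [0.705, -0.704, -0.065, 0.064]
contact_force: [-0.5, 0.2, 0.1]
opening: 0.0852
```

```bash
python3 plan.py 574.7 -334.8 38 100.4
```

```text
t 46.6 tcp [ 574.8 -333.5   36.8] psi 100.4 j [-0.53  0.63  0.13  1.07  0.   -0.71] open 85.2 F [-0.5  0.2  0.1]
total [-0.1 -1.3  1.2] dpsi -0.0 rows 1
0 {'dx': 0, 'dy': -1, 'dz': -1, 'yaw': np.float64(0.0)}
toolY [ 0.001  0.001 -1.   ]
```

Aligned. I close gently, then lift.

Request:
{"name": "servo_tool", "arguments": {"commands": [{"claw":50,"dx":0,"dy":0,"dz":-1,"yaw":0},{"claw":80,"dx":0,"dy":0,"dz":0,"yaw":0},{"claw":110,"dx":0,"dy":0,"dz":0,"yaw":0},{"claw":150,"dx":0,"dy":0,"dz":0,"yaw":0},{"claw":200,"dx":0,"dy":0,"dz":0,"yaw":0}], "force": 40}}

```text
t: 47.1
ee_pos: [0.5754, -0.3347, 0.0379]
orientation: [0.704, -0.704, -0.065, 0.063]
contact_force: [-0.1, 0.5, -3.4]
opening: 0.0552
```

Request:
{"name": "servo_tool", "arguments": {"commands": [{"claw":200,"dx":0,"dy":0,"dz":0,"yaw":0},{"claw":200,"dx":0,"dy":0,"dz":0,"yaw":0},{"claw":200,"dx":0,"dy":-5,"dz":0,"yaw":0},{"claw":200,"dx":0,"dy":-15,"dz":0,"yaw":0},{"claw":200,"dx":0,"dy":-25,"dz":0,"yaw":0}]}}

```text
t: 47.6
ee_pos: [0.5732, -0.3336, 0.081]
orientation: [0.706, -0.703, -0.063, 0.065]
contact_force: [0.5, -0.0, -2.8]
opening: 0.055
```

```bash
python3 plan.py 539 -55 160 100.4
```

```text
t 47.6 tcp [ 573.2 -333.6   81. ] psi 100.4 j [-0.53  0.61  0.21  1.18  0.   -0.71] open 55.0 F [ 0.5 -0.  -2.8]
total [-34.2 278.6  79. ] dpsi -0.0 rows 7
0 {'dx': 2, 'dy': -11, 'dz': 40, 'yaw': np.float64(0.0)}
1 {'dx': 2, 'dy': -11, 'dz': 40, 'yaw': np.float64(0.0)}
2 {'dx': 2, 'dy': -11, 'dz': 40, 'yaw': np.float64(0.0)}
3 {'dx': 2, 'dy': -11, 'dz': 40, 'yaw': np.float64(0.0)}
4 {'dx': 2, 'dy': -11, 'dz': 40, 'yaw': np.float64(0.0)}
5 {'dx': 2, 'dy': -11, 'dz': 40, 'yaw': np.float64(0.0)}
6 {'dx': 2, 'dy': -11, 'dz': 40, 'yaw': np.float64(0.0)}
toolY [-0.003  0.004 -1.   ]
```

Request:
{"name": "servo_tool", "arguments": {"commands": [{"claw":200,"dx":0,"dy":-35,"dz":0,"yaw":0},{"claw":200,"dx":0,"dy":-35,"dz":10,"yaw":0},{"claw":200,"dx":2,"dy":-15,"dz":30,"yaw":0},{"claw":200,"dx":2,"dy":0,"dz":42,"yaw":0},{"claw":200,"dx":2,"dy":0,"dz":45,"yaw":0}]}}

```text
t: 48.1
ee_pos: [0.5572, -0.2098, 0.1742]
orientation: [0.704, -0.704, -0.063, 0.061]
contact_force: [0.9, 1.0, -3.1]
opening: 0.0549
```

```bash
python3 plan.py 539 -55 160 100.4
```

```text
t 48.1 tcp [ 557.2 -209.8  174.2] psi 100.0 j [-0.36  0.42  0.14  1.29  0.   -0.54] open 54.9 F [ 0.9  1.  -3.1]
total [-18.2 154.8 -14.2] dpsi 0.4 rows 4
0 {'dx': 2, 'dy': 4, 'dz': 39, 'yaw': np.float64(-0.1)}
1 {'dx': 2, 'dy': 4, 'dz': 39, 'yaw': np.float64(-0.1)}
2 {'dx': 2, 'dy': 4, 'dz': 39, 'yaw': np.float64(-0.1)}
3 {'dx': 2, 'dy': 4, 'dz': 39, 'yaw': np.float64(-0.1)}
toolY [ 0.002  0.    -1.   ]
```

Request:
{"name": "servo_tool", "arguments": {"commands": [{"claw":200,"dx":2,"dy":0,"dz":42,"yaw":0},{"claw":200,"dx":2,"dy":0,"dz":42,"yaw":0},{"claw":200,"dx":2,"dy":0,"dz":35,"yaw":0},{"claw":200,"dx":2,"dy":10,"dz":20,"yaw":0},{"claw":200,"dx":0,"dy":20,"dz":5,"yaw":0}]}}

```text
t: 48.6
ee_pos: [0.5398, -0.0571, 0.1494]
orientation: [-0.704, 0.705, 0.067, -0.059]
contact_force: [0.8, -1.5, -4.4]
opening: 0.055
```

```bash
python3 plan.py 539 -55 60 100.4
```

```text
t 48.6 tcp [539.8 -57.1 149.4] psi 100.2 j [-0.11  0.31 -0.08  1.17  0.   -0.29] open 55.0 F [ 0.8 -1.5 -4.4]
total [ -0.8   2.1 -89.4] dpsi 0.2 rows 2
0 {'dx': 0, 'dy': 45, 'dz': 1, 'yaw': np.float64(-0.1)}
1 {'dx': 0, 'dy': 45, 'dz': 1, 'yaw': np.float64(-0.1)}
toolY [ 0.011  0.    -1.   ]
```

Request:
{"name": "servo_tool", "arguments": {"commands": [{"claw":200,"dx":0,"dy":15,"dz":0,"yaw":0},{"claw":200,"dx":0,"dy":25,"dz":0,"yaw":0},{"claw":200,"dx":0,"dy":20,"dz":0,"yaw":0},{"claw":200,"dx":0,"dy":10,"dz":0,"yaw":0},{"claw":200,"dx":0,"dy":2,"dz":0,"yaw":0}]}}

```text
t: 49.1
ee_pos: [0.5401, -0.0549, 0.076]
orientation: [-0.704, 0.704, 0.068, -0.06]
contact_force: [-0.3, 0.0, -3.3]
opening: 0.0551
```

```bash
python3 plan.py 539.5 -55 42 100.4
```

```text
t 49.1 tcp [540.1 -54.9  76. ] psi 100.4 j [-0.1   0.36 -0.21  1.    0.   -0.28] open 55.1 F [-0.3  0.  -3.3]
total [ -0.6  -0.1 -34. ] dpsi -0.0 rows 1
0 {'dx': -1, 'dy': 34, 'dz': 0, 'yaw': np.float64(0.0)}
toolY [ 0.012  0.    -1.   ]
```

Request:
{"name": "servo_tool", "arguments": {"commands": [{"claw":200,"dx":-1,"dy":12,"dz":0,"yaw":0},{"claw":200,"dx":0,"dy":10,"dz":0,"yaw":0},{"claw":200,"dx":0,"dy":6,"dz":0,"yaw":0},{"claw":200,"dx":0,"dy":2,"dz":0,"yaw":0},{"claw":200,"dx":0,"dy":0,"dz":0,"yaw":0}]}}

```text
t: 49.6
ee_pos: [0.5407, -0.0555, 0.0455]
orientation: [-0.704, 0.705, 0.069, -0.059]
contact_force: [0.3, 0.2, -3.2]
opening: 0.0553
```

```bash
python3 plan.py 539.5 -55 41 100.4;python3 - <<'E'
from h import *
c2=cal("side");p2,_=bot.snapshot("side");cv2.imwrite("pics/side19.png",cv2.resize(p2[120:270,200:400],None,fx=3.5,fy=3.5))
E
```

```text
t 49.6 tcp [540.7 -55.5  45.5] psi 100.4 j [-0.1   0.38 -0.25  0.92  0.   -0.28] open 55.3 F [ 0.3  0.2 -3.2]
total [-1.2  0.5 -4.5] dpsi -0.0 rows 1
0 {'dx': -1, 'dy': 4, 'dz': 1, 'yaw': np.float64(0.0)}
toolY [ 0.014  0.    -1.   ]
```

View pics/side19.png

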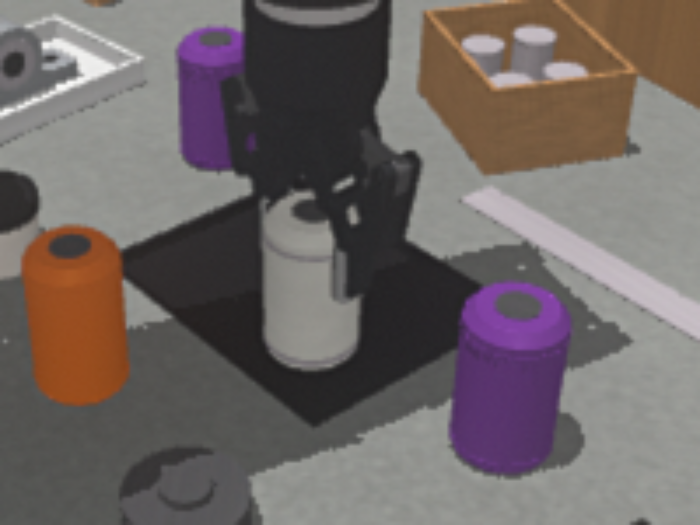

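Request:
{"name": "servo_tool", "arguments": {"commands": [{"claw":200,"dx":-1,"dy":2,"dz":0,"yaw":0},{"claw":200,"dx":0,"dy":1.5,"dz":0,"yaw":0},{"claw":200,"dx":0,"dy":1.5,"dz":0,"yaw":0},{"claw":200,"dx":0,"dy":0,"dz":0,"yaw":0},{"claw":200,"dx":0,"dy":0,"dz":0,"yaw":0}]}}

```text
t: 50.15
ee_pos: [0.5405, -0.0557, 0.0412]
orientation: [-0.704, 0.705, 0.07, -0.058]
contact_force: [0.8, 0.2, -3.5]
opening: 0.0553
```

```bash
python3 plan.py 539.5 -55 41 100.4
```

```text
t 50.15 tcp [540.5 -55.7  41.2] psi 100.4 j [-0.1   0.38 -0.26  0.91  0.   -0.29] open 55.3 F [ 0.8  0.2 -3.5]
total [-1.   0.7 -0.2] dpsi 0.0 rows 1
0 {'dx': -1, 'dy': 0, 'dz': 1, 'yaw': np.float64(-0.0)}
toolY [ 0.016 -0.    -1.   ]
```

Close to the floor now. One more small step down, then release.

Request:
{"name": "servo_tool", "arguments": {"commands": [{"claw":200,"dx":0,"dy":1.5,"dz":0,"yaw":0},{"claw":200,"dx":0,"dy":1,"dz":0,"yaw":0},{"claw":110,"dx":0,"dy":0,"dz":0,"yaw":0},{"claw":70,"dx":0,"dy":0,"dz":0,"yaw":0},{"claw":20,"dx":0,"dy":0,"dz":0,"yaw":0}]}}

```text
t: 50.65
ee_pos: [0.5424, -0.0556, 0.041]
orientation: [-0.703, 0.705, 0.071, -0.057]
contact_force: [0.1, 0.5, -0.5]
opening: 0.0746
```

Request:
{"name": "servo_tool", "arguments": {"commands": [{"claw":0,"dx":0,"dy":0,"dz":0,"yaw":0},{"claw":0,"dx":0,"dy":-15,"dz":0,"yaw":0},{"claw":0,"dx":0,"dy":-40,"dz":0,"yaw":0},{"claw":0,"dx":0,"dy":-40,"dz":0,"yaw":0},{"claw":0,"dx":0,"dy":-20,"dz":0,"yaw":0}]}}

```text
t: 51.15
ee_pos: [0.5379, -0.0555, 0.1565]
orientation: [-0.704, 0.704, 0.069, -0.059]
contact_force: [1.1, 0.0, -0.4]
opening: 0.0854
```

```bash
python3 plan.py 461.6 -344.2 150 100.4
python3 - <<'E'
from look import *
p,P,Z,r=look("wrist20")
X=blob(P,Z,r,.539,-.055,.085,.107);(a,b),rad=cv2.minEnclosingCircle((X[:,:2]*1000).astype(np.float32));print("can",round(a,1),round(b,1),round(rad,1),np.percentile(X[:,2],95))
for n in("top","side"):
    c=cal(n);p,d=bot.snapshot(n);Q=cloud(c,d);cv2.imwrite(f"pics/{n}20.png",p)
    hsv=cv2.cvtColor(p,cv2.COLOR_BGR2HSV)
    m=(abs(Q[...,0]-.537)<.045)&(abs(Q[...,1]+.055)<.045)&(Q[...,2]>.085)&(Q[...,2]<.11);X=Q[m]
    (a,b),rad=cv2.minEnclosingCircle((X[:,:2]*1000).astype(np.float32));print(n,round(a,1),round(b,1),round(rad,1),m.sum())
E
```

```text
t 51.15 tcp [537.9 -55.5 156.5] psi 100.4 j [-0.1   0.3  -0.07  1.18  0.   -0.29] open 85.4 F [ 1.1  0.  -0.4]
total [ -76.3 -288.7   -6.5] dpsi -0.0 rows 7
0 {'dx': -18, 'dy': 1, 'dz': -39, 'yaw': np.float64(0.0)}
1 {'dx': -18, 'dy': 1, 'dz': -39, 'yaw': np.float64(0.0)}
2 {'dx': -18, 'dy': 1, 'dz': -39, 'yaw': np.float64(0.0)}
3 {'dx': -18, 'dy': 1, 'dz': -39, 'yaw': np.float64(0.0)}
4 {'dx': -18, 'dy': 1, 'dz': -39, 'yaw': np.float64(0.0)}
5 {'dx': -18, 'dy': 1, 'dz': -39, 'yaw': np.float64(0.0)}
6 {'dx': -18, 'dy': 1, 'dz': -39, 'yaw': np.float64(0.0)}
toolY [ 0.014  0.001 -1.   ]
can 542.3 -56.1 28.0 0.10016615430621774
top 0.0 0.0 0.0 0
side 541.7 -59.5 27.9 481
```

View pics/side20.png

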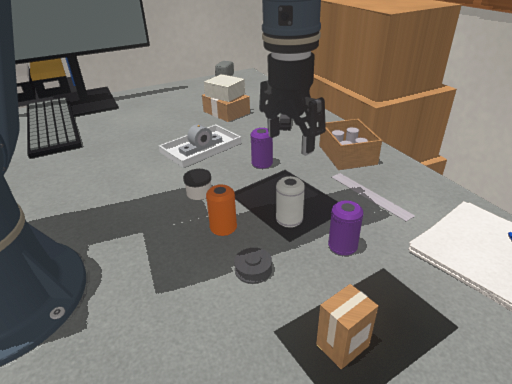

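Request:
{"name": "servo_tool", "arguments": {"commands": [{"claw":0,"dx":-17,"dy":0,"dz":-40,"yaw":0},{"claw":0,"dx":-18,"dy":0,"dz":-42,"yaw":0},{"claw":0,"dx":-18,"dy":0,"dz":-42,"yaw":0},{"claw":0,"dx":-18,"dy":0,"dz":-42,"yaw":0},{"claw":0,"dx":-18,"dy":0,"dz":-42,"yaw":0}]}}

```text
t: 51.8
ee_pos: [0.4864, -0.2775, 0.1478]
orientation: [0.705, -0.703, -0.071, 0.064]
contact_force: [0.9, 0.4, 0.2]
opening: 0.0855
```

Request:
{"name": "servo_tool", "arguments": {"commands": [{"claw":0,"dx":-18,"dy":0,"dz":-35,"yaw":0},{"claw":0,"dx":-8,"dy":0,"dz":-16,"yaw":0},{"claw":0,"dx":-2,"dy":10,"dz":-4,"yaw":0},{"claw":0,"dx":0,"dy":15,"dz":0,"yaw":0},{"claw":0,"dx":0,"dy":5,"dz":0,"yaw":0}]}}

```text
t: 52.3
ee_pos: [0.4644, -0.3427, 0.1091]
orientation: [0.707, -0.701, -0.066, 0.064]
contact_force: [-0.1, -0.7, -0.4]
opening: 0.085
```

```bash
python3 plan.py 461.6 -344.2 33 100.6
python3 - <<'E'
from look import *
p,P,Z,r=look("wrist21")
X=blob(P,Z,r,.461,-.344,.083,.104);print("carton",cv2.minAreaRect((X[:,:2]*1000).astype(np.float32)),np.median(X[:,2]))
E
```

```text
t 52.3 tcp [ 464.4 -342.7  109.1] psi 100.6 j [-0.64  0.41 -0.03  1.13  0.01 -0.82] open 85.0 F [-0.1 -0.7 -0.4]
total [ -2.8  -1.5 -76.1] dpsi 0.0 rows 2
0 {'dx': -2, 'dy': 38, 'dz': -1, 'yaw': np.float64(-0.0)}
1 {'dx': -2, 'dy': 38, 'dz': -1, 'yaw': np.float64(-0.0)}
toolY [ 0.003  0.008 -1.   ]
carton ((461.4697265625, -344.12982177734375), (60.836280822753906, 50.13969421386719), 10.600162506103516) 0.09116469605197827
```

Request:
{"name": "servo_tool", "arguments": {"commands": [{"claw":0,"dx":-3,"dy":12,"dz":-2,"yaw":0},{"claw":0,"dx":0,"dy":25,"dz":0,"yaw":0},{"claw":0,"dx":0,"dy":22,"dz":0,"yaw":0},{"claw":0,"dx":0,"dy":12,"dz":0,"yaw":0},{"claw":0,"dx":0,"dy":3,"dz":0,"yaw":0}]}}

```text
t: 52.85
ee_pos: [0.4634, -0.3407, 0.0324]
orientation: [0.707, -0.701, -0.068, 0.066]
contact_force: [-0.2, -0.3, -0.4]
opening: 0.0854
```

```bash
python3 plan.py 461.6 -344.2 33 100.6
```

```text
t 52.85 tcp [ 463.4 -340.7   32.4] psi 100.9 j [-0.64  0.47 -0.16  0.95  0.01 -0.83] open 85.4 F [-0.2 -0.3 -0.4]
total [-1.8 -3.5  0.6] dpsi -0.3 rows 1
0 {'dx': -2, 'dy': -1, 'dz': -3, 'yaw': np.float64(0.3)}
toolY [ 0.003  0.009 -1.   ]
```

Request:
{"name": "servo_tool", "arguments": {"commands": [{"claw":0,"dx":-2,"dy":0,"dz":-3,"yaw":0.3},{"claw":60,"dx":0,"dy":0,"dz":0,"yaw":0},{"claw":100,"dx":0,"dy":0,"dz":0,"yaw":0},{"claw":140,"dx":0,"dy":0,"dz":0,"yaw":0},{"claw":210,"dx":0,"dy":0,"dz":0,"yaw":0}]}}

```text
t: 53.35
ee_pos: [0.4635, -0.3447, 0.0352]
orientation: [0.706, -0.702, -0.067, 0.063]
contact_force: [1.0, 0.7, -1.2]
opening: 0.0497
```

Request:
{"name": "servo_tool", "arguments": {"commands": [{"claw":210,"dx":0,"dy":0,"dz":0,"yaw":0},{"claw":210,"dx":0,"dy":0,"dz":0,"yaw":0},{"claw":210,"dx":0,"dy":-5,"dz":0,"yaw":0},{"claw":210,"dx":0,"dy":-15,"dz":0,"yaw":0},{"claw":210,"dx":0,"dy":-25,"dz":0,"yaw":0}]}}

```text
t: 53.85
ee_pos: [0.4613, -0.3437, 0.079]
orientation: [0.708, -0.701, -0.066, 0.064]
contact_force: [0.4, -1.1, -1.3]
opening: 0.0497
```

```bash
python3 plan.py 522 42.3 160 100.5
```

```text
t 53.85 tcp [ 461.3 -343.7   79. ] psi 100.6 j [-0.65  0.43 -0.09  1.06  0.01 -0.83] open 49.7 F [ 0.4 -1.1 -1.3]
total [ 60.7 386.   81. ] dpsi -0.1 rows 9
0 {'dx': 14, 'dy': -9, 'dz': 41, 'yaw': np.float64(0.0)}
1 {'dx': 14, 'dy': -9, 'dz': 41, 'yaw': np.float64(0.0)}
2 {'dx': 14, 'dy': -9, 'dz': 41, 'yaw': np.float64(0.0)}
3 {'dx': 14, 'dy': -9, 'dz': 41, 'yaw': np.float64(0.0)}
4 {'dx': 14, 'dy': -9, 'dz': 41, 'yaw': np.float64(0.0)}
5 {'dx': 14, 'dy': -9, 'dz': 41, 'yaw': np.float64(0.0)}
6 {'dx': 14, 'dy': -9, 'dz': 41, 'yaw': np.float64(0.0)}
7 {'dx': 14, 'dy': -9, 'dz': 41, 'yaw': np.float64(0.0)}
8 {'dx': 14, 'dy': -9, 'dz': 41, 'yaw': np.float64(0.0)}
toolY [ 0.001  0.01  -1.   ]
```

Request:
{"name": "servo_tool", "arguments": {"commands": [{"claw":210,"dx":0,"dy":-35,"dz":0,"yaw":0},{"claw":210,"dx":4,"dy":-35,"dz":12,"yaw":0},{"claw":210,"dx":10,"dy":-20,"dz":30,"yaw":0},{"claw":210,"dx":14,"dy":-2,"dz":43,"yaw":0},{"claw":210,"dx":14,"dy":0,"dz":43,"yaw":0}]}}

```text
t: 54.35
ee_pos: [0.4797, -0.2123, 0.1804]
orientation: [0.707, -0.702, -0.065, 0.06]
contact_force: [-0.0, -0.8, -2.0]
opening: 0.0497
```

```bash
python3 plan.py 524 42 170 100.5
```

```text
t 54.35 tcp [ 479.7 -212.3  180.4] psi 100.2 j [-0.42  0.27 -0.05  1.25  0.01 -0.6 ] open 49.7 F [-0.  -0.8 -2. ]
total [ 44.3 254.3 -10.4] dpsi 0.3 rows 6
0 {'dx': 15, 'dy': 2, 'dz': 40, 'yaw': np.float64(-0.1)}
1 {'dx': 15, 'dy': 2, 'dz': 40, 'yaw': np.float64(-0.1)}
2 {'dx': 15, 'dy': 2, 'dz': 40, 'yaw': np.float64(-0.1)}
3 {'dx': 15, 'dy': 2, 'dz': 40, 'yaw': np.float64(-0.1)}
4 {'dx': 15, 'dy': 2, 'dz': 40, 'yaw': np.float64(-0.1)}
5 {'dx': 15, 'dy': 2, 'dz': 40, 'yaw': np.float64(-0.1)}
toolY [ 0.005  0.007 -1.   ]
```

Request:
{"name": "servo_tool", "arguments": {"commands": [{"claw":210,"dx":15,"dy":0,"dz":42,"yaw":0},{"claw":210,"dx":15,"dy":0,"dz":42,"yaw":0},{"claw":210,"dx":15,"dy":0,"dz":42,"yaw":0},{"claw":210,"dx":15,"dy":0,"dz":42,"yaw":0},{"claw":210,"dx":14,"dy":0,"dz":35,"yaw":0}]}}

```text
t: 54.85
ee_pos: [0.5169, 0.0095, 0.1854]
orientation: [0.706, -0.702, -0.066, 0.059]
contact_force: [0.9, -0.1, -1.7]
opening: 0.0497
```

```bash
python3 plan.py 524 42 120 100.5
```

```text
t 54.85 tcp [516.9   9.5 185.4] psi 100.1 j [ 0.01  0.25 -0.07  1.24  0.01 -0.16] open 49.7 F [ 0.9 -0.1 -1.7]
total [  7.1  32.5 -65.4] dpsi 0.4 rows 2
0 {'dx': 6, 'dy': 33, 'dz': 15, 'yaw': np.float64(-0.2)}
1 {'dx': 6, 'dy': 33, 'dz': 15, 'yaw': np.float64(-0.2)}
toolY [ 0.009  0.007 -1.   ]
```

Request:
{"name": "servo_tool", "arguments": {"commands": [{"claw":210,"dx":8,"dy":0,"dz":16,"yaw":-0.4},{"claw":210,"dx":3,"dy":5,"dz":6,"yaw":0},{"claw":210,"dx":0,"dy":20,"dz":0,"yaw":0},{"claw":210,"dx":0,"dy":25,"dz":0,"yaw":0},{"claw":210,"dx":0,"dy":10,"dz":0,"yaw":0}]}}

```text
t: 55.35
ee_pos: [0.5258, 0.0386, 0.126]
orientation: [0.706, -0.702, -0.072, 0.062]
contact_force: [-0.4, -0.6, -2.6]
opening: 0.0498
```

```bash
python3 plan.py 524 42 60 100.5
```

```text
t 55.35 tcp [525.8  38.6 126. ] psi 100.8 j [ 0.07  0.29 -0.17  1.1   0.01 -0.12] open 49.8 F [-0.4 -0.6 -2.6]
total [ -1.8   3.4 -66. ] dpsi -0.3 rows 2
0 {'dx': -1, 'dy': 33, 'dz': 2, 'yaw': np.float64(0.2)}
1 {'dx': -1, 'dy': 33, 'dz': 2, 'yaw': np.float64(0.2)}
toolY [ 0.013  0.007 -1.   ]
```

Request:
{"name": "servo_tool", "arguments": {"commands": [{"claw":210,"dx":-2,"dy":15,"dz":3,"yaw":0.2},{"claw":210,"dx":0,"dy":25,"dz":0,"yaw":0},{"claw":210,"dx":0,"dy":20,"dz":0,"yaw":0},{"claw":210,"dx":0,"dy":10,"dz":0,"yaw":0},{"claw":210,"dx":0,"dy":3,"dz":0,"yaw":0}]}}

```text
t: 55.85
ee_pos: [0.5239, 0.0386, 0.0511]
orientation: [0.706, -0.702, -0.069, 0.059]
contact_force: [-0.8, 0.1, -1.4]
opening: 0.0494
```

```bash
python3 plan.py 524 42 38 100.5
```

```text
t 55.85 tcp [523.9  38.6  51.1] psi 100.4 j [ 0.07  0.34 -0.29  0.92  0.01 -0.11] open 49.4 F [-0.8  0.1 -1.4]
total [  0.1   3.4 -13.1] dpsi 0.1 rows 1
0 {'dx': 1, 'dy': 13, 'dz': 3, 'yaw': np.float64(-0.1)}
toolY [ 0.013  0.007 -1.   ]
```

Request:
{"name": "servo_tool", "arguments": {"commands": [{"claw":210,"dx":0,"dy":5,"dz":3,"yaw":0},{"claw":210,"dx":0,"dy":4,"dz":0,"yaw":0},{"claw":210,"dx":0,"dy":2,"dz":0,"yaw":0},{"claw":210,"dx":0,"dy":1,"dz":0,"yaw":0},{"claw":210,"dx":0,"dy":0,"dz":0,"yaw":0}]}}

```text
t: 56.35
ee_pos: [0.525, 0.0416, 0.0406]
orientation: [0.706, -0.702, -0.07, 0.058]
contact_force: [0.1, 0.0, -3.0]
opening: 0.0496
```

```bash
python3 plan.py 524 42 38 100.5;python3 - <<'E'
from h import *
c2=cal("side");p2,_=bot.snapshot("side");cv2.imwrite("pics/side22.png",cv2.resize(p2[120:270,200:400],None,fx=3.5,fy=3.5))
E
```

```text
t 56.35 tcp [525.   41.6  40.6] psi 100.3 j [ 0.08  0.35 -0.31  0.89  0.01 -0.1 ] open 49.6 F [ 0.1  0.  -3. ]
total [-1.   0.4 -2.6] dpsi 0.2 rows 1
0 {'dx': -1, 'dy': 3, 'dz': 1, 'yaw': np.float64(-0.2)}
toolY [ 0.016  0.007 -1.   ]
```

View pics/side22.png

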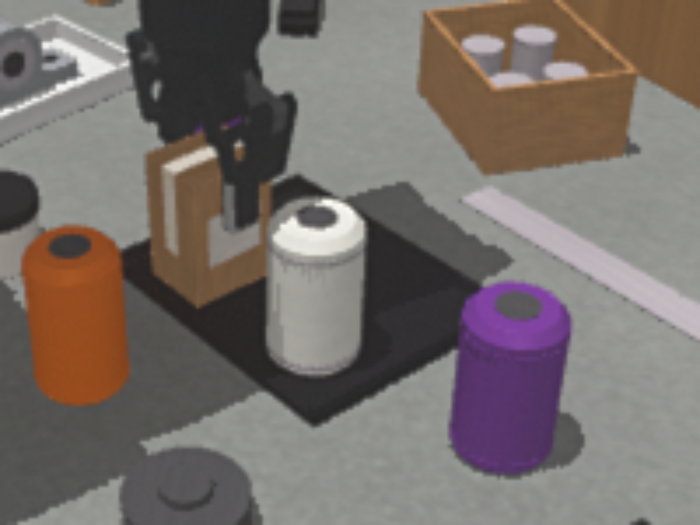

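Request:
{"name": "servo_tool", "arguments": {"commands": [{"claw":210,"dx":0,"dy":1.5,"dz":0,"yaw":0},{"claw":210,"dx":0,"dy":1.5,"dz":0,"yaw":0},{"claw":210,"dx":0,"dy":1,"dz":0,"yaw":0},{"claw":210,"dx":0,"dy":0,"dz":0,"yaw":0},{"claw":210,"dx":0,"dy":0,"dz":0,"yaw":0}]}}

```text
t: 56.9
ee_pos: [0.5261, 0.0417, 0.0377]
orientation: [0.706, -0.702, -0.071, 0.057]
contact_force: [-1.0, 0.4, -2.0]
opening: 0.0494
```

```bash
python3 plan.py 524 42 37 100.5
```

```text
t 56.9 tcp [526.1  41.7  37.7] psi 100.3 j [ 0.08  0.36 -0.31  0.88  0.01 -0.1 ] open 49.4 F [-1.   0.4 -2. ]
total [-2.1  0.3 -0.7] dpsi 0.2 rows 1
0 {'dx': -2, 'dy': 1, 'dz': 1, 'yaw': np.float64(-0.2)}
toolY [ 0.019  0.007 -1.   ]
```

Request:
{"name": "servo_tool", "arguments": {"commands": [{"claw":210,"dx":0,"dy":1,"dz":0,"yaw":0},{"claw":120,"dx":0,"dy":0,"dz":0,"yaw":0},{"claw":90,"dx":0,"dy":0,"dz":0,"yaw":0},{"claw":60,"dx":0,"dy":0,"dz":0,"yaw":0},{"claw":30,"dx":0,"dy":0,"dz":0,"yaw":0}]}}

```text
t: 57.4
ee_pos: [0.527, 0.042, 0.0375]
orientation: [0.706, -0.702, -0.071, 0.056]
contact_force: [-1.0, 0.7, 0.6]
opening: 0.0753
```

Request:
{"name": "servo_tool", "arguments": {"commands": [{"claw":20,"dx":0,"dy":0,"dz":0,"yaw":0},{"claw":20,"dx":0,"dy":-15,"dz":0,"yaw":0},{"claw":10,"dx":0,"dy":-40,"dz":0,"yaw":0},{"claw":0,"dx":0,"dy":-40,"dz":0,"yaw":0},{"claw":0,"dx":0,"dy":-30,"dz":0,"yaw":0}]}}

```text
t: 57.9
ee_pos: [0.5211, 0.0407, 0.1619]
orientation: [0.706, -0.702, -0.068, 0.059]
contact_force: [1.1, 0.8, -1.0]
opening: 0.0854
```

Request:
{"name": "servo_tool", "arguments": {"commands": [{"claw":0,"dx":0,"dy":-15,"dz":0,"yaw":0},{"claw":0,"dx":0,"dy":0,"dz":0,"yaw":0},{"claw":0,"dx":0,"dy":0,"dz":0,"yaw":0},{"claw":0,"dx":0,"dy":0,"dz":0,"yaw":0},{"claw":0,"dx":0,"dy":0,"dz":0,"yaw":0}]}}

```text
t: 58.4
ee_pos: [0.5221, 0.0407, 0.1793]
orientation: [0.706, -0.702, -0.069, 0.058]
contact_force: [-0.4, -0.0, -0.2]
opening: 0.0856
```

```bash
python3 plan.py 524 42 180 100.5
python3 - <<'E'
from look import *
p,P,Z,r=look("wrist23")
for n in("wrist","side","top"):
    c=cal(n);p,d=bot.snapshot(n);Q=cloud(c,d);cv2.imwrite(f"pics/{n}24.png",p);rows=np.mgrid[:384,:512][0]
    lim=(rows<300) if n=="wrist" else rows>=0
    m=lim&(abs(Q[...,0]-.537)<.045)&(abs(Q[...,1]+.055)<.04)&(Q[...,2]>.085)&(Q[...,2]<.11);X=Q[m]
    if m.sum()>50:(a,b),rad=cv2.minEnclosingCircle((X[:,:2]*1000).astype(np.float32));print(n,"can",round(a,1),round(b,1),round(rad,1),np.percentile(X[:,2],95).round(4))
    m=lim&(abs(Q[...,0]-.521)<.05)&(abs(Q[...,1]-.042)<.045)&(Q[...,2]>.087)&(Q[...,2]<.105);X=Q[m]
    if m.sum()>50:print(n,"carton",np.round(np.hstack([np.ravel(t) for t in cv2.minAreaRect((X[:,:2]*1000).astype(np.float32))]),1),np.median(X[:,2]).round(4),m.sum())
    for nm,bx,zz in(("tub",(.36,.48,.08,.2),(.04,.055)),("pul",(.36,.48,-.2,-.08),(.024,.038))):
        m=lim&(Q[...,0]>bx[0])&(Q[...,0]<bx[1])&(Q[...,1]>bx[2])&(Q[...,1]<bx[3])&(Q[...,2]>zz[0])&(Q[...,2]<zz[1])
        if m.sum()>50:(a,b),rr=cv2.minEnclosingCircle((Q[m][:,:2]*1000).astype(np.float32)); print(n,nm,np.round([a,b,rr],1))
E
```

```text
t 58.4 tcp [522.1  40.7 179.3] psi 100.3 j [ 0.07  0.26 -0.08  1.22  0.01 -0.11] open 85.6 F [-0.4 -0.  -0.2]
total [1.9 1.3 0.7] dpsi 0.2 rows 1
0 {'dx': 2, 'dy': -1, 'dz': 1, 'yaw': np.float64(-0.2)}
toolY [ 0.015  0.007 -1.   ]
wrist can 542.2 -55.1 28.0 0.1003
wrist carton [525.5  41.2  61.1  50.   10.2] 0.0942 3294
wrist tub [412.8 142.1  32.3]
wrist pul [ 414.9 -142.5   32.5]
side can 541.5 -59.8 27.9 0.103
side carton [525.3  38.5  62.8  50.9  10.6] 0.0965 462
side tub [413.6 138.8  33.6]
side pul [ 413.6 -145.2   34.7]
```

View pics/side24.png

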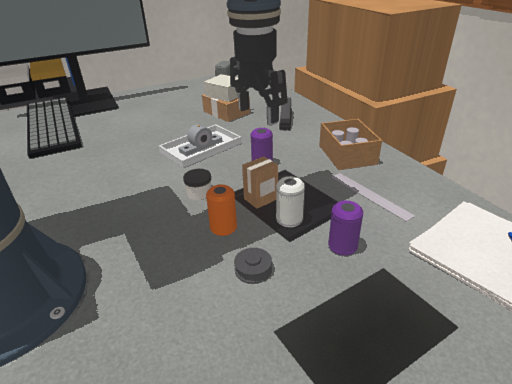

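View pics/wrist24.png

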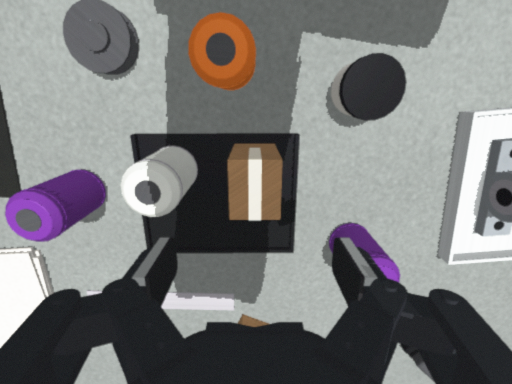

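Carton and canister stand upright in the bay within about 4 mm of their starting measurements. The bearing is in the tray, the tub and pulley have not moved, and the arm is clear. I hand the job in.

Run:
```python
from plant import bot
print(bot.sign_off(), bot.read_state()["t"])
```

```text
the job is handed in; nothing more can be done
the job is handed in; nothing more can be done
```

The job is handed in at about 58 s of the 131 s allowed. I moved the canister and then the carton to the mat, set the bearing upright and lengthwise in the tray, then put the canister and the carton back in the bay.

**Last checks:**

| Item | Result |
|---|---|
| Bearing | Within about 4 mm of the tray's middle in all three views, lengthwise within 0.5°, top at its expected height. Measured just after release, and only seen in pictures after that. |
| Canister | About 3–4 mm from its start (wrist and side views), upright |
| Carton | About 4 mm from its start, yaw 10.2–10.6° against the bay's 10.4°, upright |
| Tub and pulley | Within about 2 mm of their first measurements |
| Robot | Gripper open and clear, no contact force |

**What disagreed or went wrong:**
- **Fingertip length:** The fingertips measured about 19–32 mm behind the reported TCP, but the text puts them 11 mm ahead of it. I noticed only after the two moves to the mat, so those grips were shallow but held. I corrected every later grip.
- **Tool tilt:** The tool drifted to about 8° off vertical. I brought it back by pressing the closed fingertips against the outside of the fixed tray, with readings up to about 29 N.
- **Camera offset:** The top and side cameras differ by about 3 mm. The wrist view matched the arm best, so I placed by that.

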